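# Free the wedged sample tubes and rack them

### The arm

A 6-joint arm with a two-finger parallel gripper is mounted at the origin on a cart in front of the work surface, level with it; the furniture and walls round the work are solid. World frame = base frame: x ahead of the robot, y to its left, z up, the work surface at z = 0. Lengths are in m, angles in rad, forces in N, time in s.
With the tool pointing down it reaches from about 0.375 to 0.975 m from the base axis. Payload 3.8 kg.
Tool frame: the origin (TCP) lies midway between the tips of the shut fingers; the grasp point (between the pads) lies 19 mm behind it; z points along the fingers, y is the line along which they close (so a half turn about z gives the same grasp; the last joint's range is limited). The gripper opens to 85 mm and grips with 20 to 120 N. Pads are 22 mm wide; open, the fingers measure 114 mm over their backs; the gripper's body (76 mm by 85 mm) begins 54 mm behind the grasp point. The pads swing forward as they close: fully open they stand 13 mm farther back than shut.
Start: joints at [1.131, 0.264, 1.604, -0, 1.274, -0.037], TCP at [0.265, 0.621, 0.231] pointing down, gripper open.
Joint ranges: [-2.63, 2.63], [-0.94, 2.18], [0.31, 2.57], [-1.31, 4.45], [0, 2.66], [-2.55, 2.55]. Speed limits (rad/s): [2.57, 2.57, 3.14, 3.14, 3.14, 3.14].

### API

Orientations are given as a rotation vector (axis times angle).
In Python, from workcell import bot, read_camera, camera_info, ticket gives the robot as it stands.
- The arm moves only by the tool servo_tool, never from a script. Its argument "targets" is a list of rows, each an object of numbers: "hand": the closure, from -1 (fully open) to 1 (shut); "x", "y", "z": the shift along the tool's x, y, z as a fraction of full scale; "roll": the turn about the tool's z as a fraction of full scale. In form: [{"hand": .., "x": .., "y": .., "z": .., "roll": ..}, ...]. A call has 1 to 10 rows; each row is the pose to reach, as a shift and turn from the pose commanded when the call began, along the tool's axes at that moment, turning the shorter way round; what a row does not reach only later rows make up. Full scale, the value 1, is 50 cm for a shift and 180 degrees for a turn. A row lasts 1/12 s, in which the tool goes at most 41.7 mm and 7.16 degrees, less where a joint would pass 70% of its speed; a pose out of reach is approached as far as the arm can. A call with a number of a shift or a turn outside -1 to 1 is refused whole. A call with a gripper value outside its range is refused whole. The fingers move at their own pace and stop on an object; "grip_force" is the grip in N (left out, the last holds). Time passes only in rows, so rows that repeat a pose let the fingers close. It gives the time, the measured TCP pose, the force, the opening and the grip force at its end, in the units of the state.
- bot.read_state(): the state, without advancing time (a new reading comes with each control period).
- read_camera(name): name is "side" or "top" or "wrist"; returns the picture (420x560x3 uint8, red, green, blue); there is no depth.
- camera_info(name): a dict with "fx", "fy", "cx", "cy" (pixels), "k1" (the pictures are not rectified: a ray, as slopes to the right and down, at radius r is drawn at 1 + k1 r^2 times it, then the intrinsics apply), "eye" and "orientation" of the camera in the world; the wrist camera has in their place "T_tool_cam" (4x4, takes a point from camera to tool coordinates, whose origin is the TCP and whose axes are the flange's). Camera axes: x right, y down, z forward; pixel columns grow to the right and rows downward; lengths in m; the calibration is good to about 2 mm. A picture is of the moment at which its call begins: read the wrist's pose just before it. camera_info takes no time and is no camera call.
- ticket.finish_job(): hands the job in; it is judged then, once.
The state is a dict: "time": time; "q": joint angles; "joint_vel": joint speeds; "joint_torque": joint torques, N m; "tool_pos": TCP position; "tcp_rot": TCP orientation; "wrist_force": force on the tool from outside, world axes, zero at the start; "torque": the same for the moment, N m; "width": opening from 0.0 (shut) to 1.0 (fully open); "grip_force": force on a finger pad.
Only numpy, scipy, OpenCV 4.12 (cv2) and the standard library are available. Lean on these libraries where they do the work, as an engineer would, in place of code of your own. Each camera call takes 0.05 s, during which the arm holds its last target. There are 200 camera calls.

### The job

Open the keeper of the blue sample block by turning its black ball knob counter-clockwise to the stop, gripping the ball across its widest part. Then free every tube wedged in the block by rocking it to the front and to the back until both orange shoes let go of its collar, draw it out, and stand each one fully home in a hole of the wooden rack. When all are racked, turn the knob back until the keeper is fully closed, and leave the wax jar and the clay pot alone.

Things in the scene. Friction and masses are not known exactly. Their poses are not given: they have to be found in the camera images.
- block: blue four-well sample block, fixed to the bench, 134 x 318 mm. Origin: centre of its underside; x across the row to the back (away from the robot at yaw 0), y along the row, z up. Well centres at x = 0, y = -30, +22, +74, +126 mm; the round foot of a tube stands in a pocket (floor at z = 10 mm) and pivots about z = 23 mm.
- comb (a joint): slide of the steel keeper comb, m, driven by the ball knob alone: 0 = closed, a tooth lies 4.5 mm over the side of each tube's collar so that it cannot come out; 0.008 = open, clear of the collars. Its teeth (top at block z = 89 mm) and its rail (block x = 60 mm, top z = 91 mm) run beside the wells.
- knob_ball (a point): centre of the smooth black ball of the ball knob, 42 mm in diameter, on a thin vertical post at the block's local x = 0, y = -118 mm, z = 115 mm. Its lower and upper parts slope: fingers hold it only across the widest part (this point's height).
- ball_knob (a joint): turn of the ball knob about the vertical, rad: 0 = keeper closed, grows counter-clockwise seen from above, 1.4 = stop, keeper fully open. It needs about 0.12 N m and stays where it is left.
- rack: loose pale wooden tube rack, 80 x 240 x 55 mm, 1.2 kg, origin at the centre of its underside, y along the row. Four round holes, 30 mm in diameter, 45 mm deep (floor at z = 10 mm), with mouths at z = 55 mm. Between block and rack a fume hood hangs over the bench (x over 0.6, about 0.55 m up): cross to and fro near the robot, at about x = 0.44.
- rack_hole0 (a point): centre of the mouth of hole 0 of the rack, at the rack's local x = 0, y = -81 mm, z = 55 mm
- rack_hole1 (a point): centre of the mouth of hole 1 of the rack, at the rack's local x = 0, y = -27 mm, z = 55 mm
- rack_hole2 (a point): centre of the mouth of hole 2 of the rack, at the rack's local x = 0, y = 27 mm, z = 55 mm
- rack_hole3 (a point): centre of the mouth of hole 3 of the rack, at the rack's local x = 0, y = 81 mm, z = 55 mm
- shoe0_front (a joint): slide, m, of the orange shoe at the front (block -x) of the well at block y = -30 mm: near 0 its lip (3.5 mm above the collar, top at block z = 92 mm) overlaps the collar by 3 to 4.5 mm and blocks a pull; slides -x, stiffly (8 N), to 0.0065 = stop, and stays. Leaning the tube some 8 degrees to that side pushes it off; over 0.005 is clear. Both shoes must be pushed.
- shoe0_back (a joint): slide, m, of the orange shoe at the back (block +x) of the well at block y = -30 mm: near 0 its lip (3.5 mm above the collar, top at block z = 92 mm) overlaps the collar by 3 to 4.5 mm and blocks a pull; slides +x, stiffly (8 N), to 0.0065 = stop, and stays. Leaning the tube some 8 degrees to that side pushes it off; over 0.005 is clear. Both shoes must be pushed.
- shoe1_front (a joint): slide, m, of the orange shoe at the front (block -x) of the well at block y = 22 mm: near 0 its lip (3.5 mm above the collar, top at block z = 92 mm) overlaps the collar by 3 to 4.5 mm and blocks a pull; slides -x, stiffly (8 N), to 0.0065 = stop, and stays. Leaning the tube some 8 degrees to that side pushes it off; over 0.005 is clear. Both shoes must be pushed.
- shoe1_back (a joint): slide, m, of the orange shoe at the back (block +x) of the well at block y = 22 mm: near 0 its lip (3.5 mm above the collar, top at block z = 92 mm) overlaps the collar by 3 to 4.5 mm and blocks a pull; slides +x, stiffly (8 N), to 0.0065 = stop, and stays. Leaning the tube some 8 degrees to that side pushes it off; over 0.005 is clear. Both shoes must be pushed.
- shoe2_front (a joint): slide, m, of the orange shoe at the front (block -x) of the well at block y = 74 mm: near 0 its lip (3.5 mm above the collar, top at block z = 92 mm) overlaps the collar by 3 to 4.5 mm and blocks a pull; slides -x, stiffly (8 N), to 0.0065 = stop, and stays. Leaning the tube some 8 degrees to that side pushes it off; over 0.005 is clear. Both shoes must be pushed.
- shoe2_back (a joint): slide, m, of the orange shoe at the back (block +x) of the well at block y = 74 mm: near 0 its lip (3.5 mm above the collar, top at block z = 92 mm) overlaps the collar by 3 to 4.5 mm and blocks a pull; slides +x, stiffly (8 N), to 0.0065 = stop, and stays. Leaning the tube some 8 degrees to that side pushes it off; over 0.005 is clear. Both shoes must be pushed.
- shoe3_front (a joint): slide, m, of the orange shoe at the front (block -x) of the well at block y = 126 mm: near 0 its lip (3.5 mm above the collar, top at block z = 92 mm) overlaps the collar by 3 to 4.5 mm and blocks a pull; slides -x, stiffly (8 N), to 0.0065 = stop, and stays. Leaning the tube some 8 degrees to that side pushes it off; over 0.005 is clear. Both shoes must be pushed.
- shoe3_back (a joint): slide, m, of the orange shoe at the back (block +x) of the well at block y = 126 mm: near 0 its lip (3.5 mm above the collar, top at block z = 92 mm) overlaps the collar by 3 to 4.5 mm and blocks a pull; slides +x, stiffly (8 N), to 0.0065 = stop, and stays. Leaning the tube some 8 degrees to that side pushes it off; over 0.005 is clear. Both shoes must be pushed.
- tube_a: aluminium sample tube with a red cap, 140 mm long, 26 mm in diameter, 70 to 130 g, half-round foot (radius 13 mm), dark collar 38 mm in diameter at 62 to 70 mm above the foot; the cap, 26 mm in diameter, from 70 to 140 mm, is the part to grip. Origin: lowest point of the foot; z along the tube to the cap. Starts wedged in a well; may be absent (None).
- tube_b: aluminium sample tube with a yellow cap, 140 mm long, 26 mm in diameter, 70 to 130 g, half-round foot (radius 13 mm), dark collar 38 mm in diameter at 62 to 70 mm above the foot; the cap, 26 mm in diameter, from 70 to 140 mm, is the part to grip. Origin: lowest point of the foot; z along the tube to the cap. Starts wedged in a well; may be absent (None).
- tube_c: aluminium sample tube with a green cap, 140 mm long, 26 mm in diameter, 70 to 130 g, half-round foot (radius 13 mm), dark collar 38 mm in diameter at 62 to 70 mm above the foot; the cap, 26 mm in diameter, from 70 to 140 mm, is the part to grip. Origin: lowest point of the foot; z along the tube to the cap. Starts wedged in a well; may be absent (None).
- tube_d: aluminium sample tube with a white cap, 140 mm long, 26 mm in diameter, 70 to 130 g, half-round foot (radius 13 mm), dark collar 38 mm in diameter at 62 to 70 mm above the foot; the cap, 26 mm in diameter, from 70 to 140 mm, is the part to grip. Origin: lowest point of the foot; z along the tube to the cap. Starts wedged in a well; may be absent (None).
- wax_jar: white jar of wax, 59 mm in diameter, 46 mm high, a bystander; origin: centre of its underside
- clay_pot: clay pot, 68 mm in diameter, 92 mm high, a bystander; origin: centre of its underside
Not all that is in view belongs to the job. What is shaped like the tube_a but pink is not meant.

How it is judged:
By the outcome, as a careful person would: the job done as asked, in the order asked, and still so for the second after the job is handed in, with the robot touching nothing.
Of tube_a, tube_b, tube_c, tube_d only 3 to 4 are there at a start; the rules pass over those that are not, and their reading is None.
At some moment in a run one of rack may be knocked a few centimetres aside while the robot is not near it.
It also fails if it takes over 208 s, if anything falls off the work surface, if the arm or the gripper's body presses on something with over 40 N, if the wrist force passes 120 N, or if a joint passes its speed limit or range.

## Working session

There is one attempt and no reset: what is moved stays moved. The work goes in short steps, Python scripts to look and compute and a tool call to move; the robot and the scene stay as the last step left them, time stands still between calls to the robot, and variables do not carry over. Pictures are saved under pics/ and viewed, at most 14 in all, crops included, and the job is handed in when it is done.

Besides the shell and the picture viewer there is one more tool, called after "Emit:" by a JSON object that holds its "api" and its "payload", one argument or row to a line. servo_tool: Moves the arm, as the interface text tells. Its arguments: {"type":"object","properties":{"targets":{"type":"array"},"grip_force":{"type":"number"}},"required":["targets"]}

```bash
mkdir -p pics; ls; python3 - <<'E'
from workcell import bot, read_camera, camera_info
import cv2
print(bot.read_state())
for n in("side","top","wrist"):
    print(n,camera_info(n))
    im=read_camera(n); cv2.imwrite(f"pics/{n}0.png",im[:,:,::-1])
E
```

```text
pics
{'time': 0.0, 'q': array([ 1.13111449e+00,  2.64756455e-01,  1.60539982e+00, -3.46074664e-06,
        1.27370543e+00, -3.68788411e-02]), 'joint_vel': array([ 0.00031911, -0.00097731,  0.00044636, -0.00097119,  0.00110694,
       -0.00099217]), 'joint_torque': array([-7.97052799e-04, -5.15119278e+01, -3.67305887e+01, -3.01493292e-04,
        1.31674277e-02, -1.13083286e-05]), 'tool_pos': array([0.26427079, 0.62030565, 0.22994587]), 'tcp_rot': array([-0.62834423, -3.07756906,  0.00346415]), 'wrist_force': array([ 0.73615011, -0.11926373, -1.2933662 ]), 'torque': array([0.01402619, 0.03761408, 0.01095032]), 'grip_force': 0.0, 'width': 0.9967212392124158}
side {'fx': 439.8920905287168, 'fy': 439.8920905287168, 'cx': 278.19621608447403, 'cy': 204.226553237706, 'k1': -0.07171218627785689, 'eye': array([0.39495537, 0.90744307, 0.62276375]), 'orientation': array([-0.22169368,  2.63368762, -1.53826679])}
top {'fx': 403.73917593290287, 'fy': 403.73917593290287, 'cx': 275.6987668961218, 'cy': 215.9932078099282, 'k1': -0.10160327028657772, 'eye': array([ 0.39191255, -0.01144328,  1.26977956]), 'orientation': array([-2.14405218,  2.181662  , -0.13735026])}
wrist {'fx': 292.5943370362773, 'fy': 292.5943370362773, 'cx': 279.82018166461177, 'cy': 208.6055090574652, 'k1': -0.01976792921390524, 'T_tool_cam': array([[-5.16078133e-05, -9.44674346e-01, -3.28009722e-01,
         8.51971933e-02],
       [ 9.99999793e-01,  1.61766923e-04, -6.23228067e-04,
        -1.02834376e-03],
       [ 6.41808690e-04, -3.28009686e-01,  9.44674142e-01,
        -1.42303839e-01],
       [ 0.00000000e+00,  0.00000000e+00,  0.00000000e+00,
         1.00000000e+00]])}
```

View pics/top0.png

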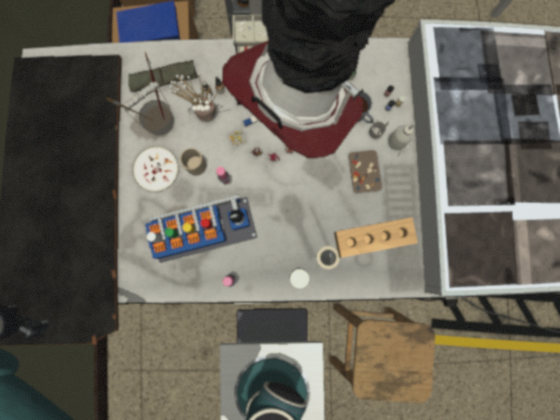

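View pics/side0.png

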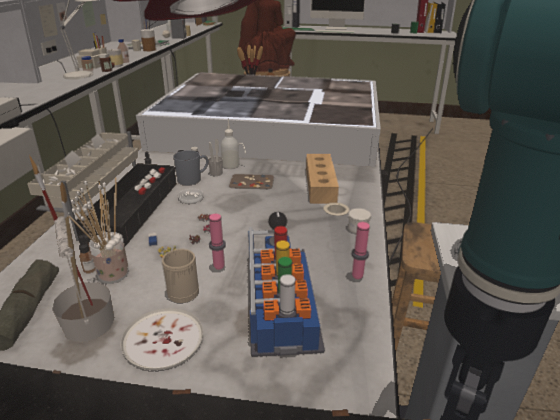

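Four tubes (white 151,237, green 170,232, yellow 187,227, red 207,223 in the top view) stand in the block. The knob ball is near (236,215) and the rack runs from about (350,242) to (404,232). The pink tubes are decoys. Next I'll measure coarse positions.

```bash
cat > h.py <<'E'
import numpy as np, cv2
from workcell import bot, read_camera, camera_info
from scipy.spatial.transform import Rotation as R
def grab(n,fn=None):
    s=bot.read_state(); im=read_camera(n); c=camera_info(n)
    if n=="wrist":
        T=c["T_tool_cam"]; Rt=R.from_rotvec(s["tcp_rot"]).as_matrix()
        Rc=Rt@T[:3,:3]; eye=s["tool_pos"]+Rt@T[:3,3]
    else: Rc=R.from_rotvec(c["orientation"]).as_matrix(); eye=np.array(c["eye"])
    if fn: cv2.imwrite("pics/"+fn,im[:,:,::-1])
    K=np.array([[c["fx"],0,c["cx"]],[0,c["fy"],c["cy"]],[0,0,1]])
    return dict(im=im,Rc=Rc,eye=eye,K=K,d=np.array([c["k1"],0,0,0,0]))
def pt(v,uv,z):
    p=cv2.undistortPoints(np.array([[uv]],float),v["K"],v["d"])[0,0]
    r=v["Rc"]@np.array([p[0],p[1],1]); return v["eye"]+r*(z-v["eye"][2])/r[2]
def proj(v,P):
    q=cv2.projectPoints(np.array([P],float),cv2.Rodrigues(v["Rc"].T)[0],-v["Rc"].T@v["eye"],v["K"],v["d"])[0]
    return q[0,0]
def blobs(v,lo,hi,amin=10,roi=None):
    h=cv2.cvtColor(v["im"],cv2.COLOR_RGB2HSV); m=cv2.inRange(h,np.array(lo),np.array(hi))
    if roi: k=np.zeros_like(m); k[roi[1]:roi[3],roi[0]:roi[2]]=1; m=m*k
    n,l,s,c=cv2.connectedComponentsWithStats(m)
    return [(tuple(c[i].round(1)),int(s[i,4]),s[i,:4].tolist()) for i in range(1,n) if s[i,4]>=amin]
def tool():
    s=bot.read_state(); return s["tool_pos"],R.from_rotvec(s["tcp_rot"]).as_matrix()
def shift(P):
    p,M=tool(); return (M.T@(np.array(P)-p)/0.5).round(4)
E
python3 - <<'E'
from h import *
v=grab("top")
for n,lo,hi in [("red",(0,140,90),(6,255,255)),("yel",(22,140,90),(34,255,255)),("grn",(45,100,40),(80,255,255)),("wht",(0,0,150),(180,60,255)),("wood",(10,60,120),(24,200,255)),("blue",(105,120,40),(125,255,255))]:
    print(n,blobs(v,lo,hi,12,(130,180,430,300)))
for uv,z in [((207,223),.15),((187,227),.15),((170,232),.15),((151,237),.15),((236,215),.115),((350,242),.055),((404,232),.055)]: print(uv,pt(v,uv,z).round(3))
im=cv2.resize(v["im"][180:300,130:430],None,fx=2.6,fy=2.6,interpolation=2); cv2.imwrite("pics/c1.png",im[:,:,::-1])
p,M=tool();print(M.round(2))
E
```

```text
red [((np.float64(205.8), np.float64(222.8)), 61, [202, 219, 9, 10])]
yel [((np.float64(188.0), np.float64(227.6)), 71, [183, 224, 11, 8])]
grn [((np.float64(170.3), np.float64(232.4)), 87, [165, 228, 12, 9])]
wht [((np.float64(261.7), np.float64(242.2)), 21095, [130, 180, 300, 120]), ((np.float64(392.5), np.float64(180.2)), 12, [389, 180, 9, 2]), ((np.float64(398.2), np.float64(186.8)), 72, [388, 185, 22, 5]), ((np.float64(396.2), np.float64(195.4)), 41, [389, 194, 15, 4]), ((np.float64(397.5), np.float64(203.5)), 22, [391, 203, 13, 2]), ((np.float64(417.0), np.float64(236.5)), 15, [416, 231, 3, 13]), ((np.float64(190.7), np.float64(256.8)), 29, [181, 255, 17, 5])]
wood [((np.float64(354.7), np.float64(180.9)), 13, [353, 180, 5, 3]), ((np.float64(368.7), np.float64(185.7)), 57, [364, 182, 11, 9]), ((np.float64(206.5), np.float64(215.1)), 66, [201, 211, 11, 9]), ((np.float64(188.3), np.float64(222.5)), 115, [182, 215, 13, 18]), ((np.float64(376.1), np.float64(237.0)), 2122, [336, 217, 82, 41]), ((np.float64(172.4), np.float64(224.1)), 74, [167, 220, 11, 9]), ((np.float64(155.4), np.f
[... 228 characters left out ...]
11, 11]), ((np.float64(159.1), np.float64(246.0)), 93, [154, 241, 11, 11])]
blue [((np.float64(193.6), np.float64(240.8)), 589, [152, 206, 73, 52]), ((np.float64(199.8), np.float64(212.7)), 29, [197, 208, 11, 12]), ((np.float64(240.7), np.float64(220.6)), 133, [230, 209, 19, 20]), ((np.float64(182.4), np.float64(216.8)), 24, [180, 213, 10, 11]), ((np.float64(166.0), np.float64(220.9)), 27, [163, 217, 11, 11])]
(207, 223) [0.51  0.172 0.15 ]
(187, 227) [0.5   0.228 0.15 ]
(170, 232) [0.487 0.276 0.15 ]
(151, 237) [0.473 0.329 0.15 ]
(236, 215) [0.536 0.094 0.115]
(350, 242) [ 0.455 -0.244  0.055]
(404, 232) [ 0.482 -0.412  0.055]
[[-0.92  0.39 -0.  ]
 [ 0.39  0.92 -0.  ]
 [ 0.   -0.   -1.  ]]
```

View pics/c1.png

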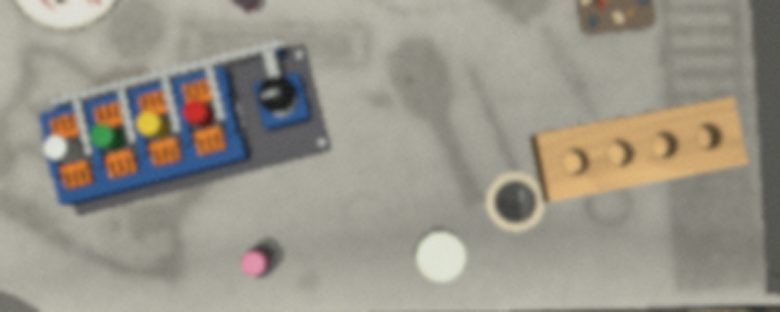

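The clay pot (ring at crop 515,200) stands just beside the rack's left end, and the wax jar is at crop (440,257). The block is yawed about +13°. I'll move to a wrist view over the block.

Emit:
{"api": "servo_tool", "payload": {
  "targets": [
    {"hand":-0.3,"x":-0.6,"y":-0.45,"z":-0.2,"roll":0.26},
    {"hand":-0.3,"x":-0.6,"y":-0.45,"z":-0.2,"roll":0.26},
    {"hand":-0.3,"x":-0.6,"y":-0.45,"z":-0.2,"roll":0.26},
    {"hand":-0.3,"x":-0.6,"y":-0.45,"z":-0.2,"roll":0.26},
    {"hand":-0.3,"x":-0.6,"y":-0.45,"z":-0.2,"roll":0.26},
    {"hand":-0.3,"x":-0.6,"y":-0.45,"z":-0.2,"roll":0.26},
    {"hand":-0.3,"x":-0.6,"y":-0.45,"z":-0.2,"roll":0.26},
    {"hand":-0.3,"x":-0.6,"y":-0.45,"z":-0.2,"roll":0.26},
    {"hand":-0.3,"x":-0.6,"y":-0.45,"z":-0.2,"roll":0.26},
    {"hand":-0.3,"x":-0.6,"y":-0.45,"z":-0.2,"roll":0.26}
  ],
  "grip_force": 60
}}

```text
time: 1.03
tool_pos: [0.455, 0.2924, 0.3334]
tcp_rot: [1.802, 2.569, 0.002]
wrist_force: [-0.1, 0.3, 0.1]
width: 0.649
grip_force: 0.0
```

```bash
python3 - <<'E'
from h import *
s=bot.read_state(); print(s["time"],s["tool_pos"],s["q"].round(2),s["joint_vel"].round(2),s["width"])
v=grab("wrist","w1.png")
for n,lo,hi in [("red",(0,150,60),(5,255,255)),("yel",(22,150,60),(34,255,255)),("grn",(45,100,30),(80,255,255)),("black",(0,0,0),(180,255,30))]:
    print(n,blobs(v,lo,hi,60))
for P in [(0.51,.172,.15),(.473,.329,.15),(.53,.086,.115)]: print(proj(v,P))
E
```

```text
1.0333 [0.45501324 0.29244423 0.33335241] [ 0.53 -0.04  1.75 -0.    1.42  0.18] [-0.23 -0.01 -0.04  0.06  0.05 -0.22] 0.6489670540963159
red [((np.float64(541.1), np.float64(239.3)), 119, [518, 225, 42, 28]), ((np.float64(290.3), np.float64(269.2)), 574, [282, 249, 20, 39])]
yel []
grn [((np.float64(300.6), np.float64(197.8)), 524, [291, 181, 22, 33])]
black [((np.float64(526.3), np.float64(26.2)), 3103, [484, 0, 76, 76]), ((np.float64(422.3), np.float64(388.7)), 12312, [211, 329, 335, 91]), ((np.float64(519.1), np.float64(357.0)), 146, [509, 343, 23, 24]), ((np.float64(524.3), np.float64(370.0)), 68, [518, 365, 13, 12]), ((np.float64(90.7), np.float64(401.5)), 1804, [46, 368, 79, 52])]
[288.52713502 283.30510056]
[306.70891535 159.79685835]
[280.28312386 319.82553938]
```

View pics/w1.png

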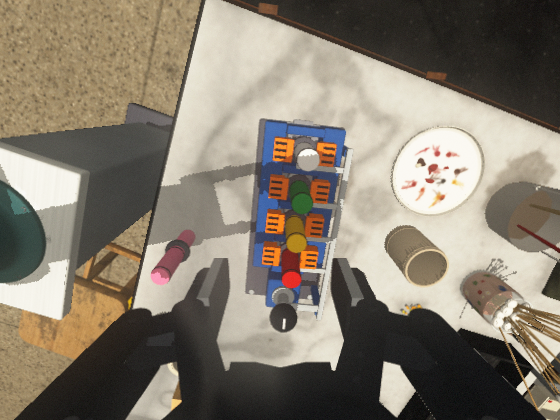

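The caps' tops are at red (291,280), yellow (296,242), green (302,203) and white (307,160). The ball is at (283,318).

```bash
python3 - <<'E'
from h import *
s=bot.read_state()
v=grab("wrist")
pts=[pt(v,uv,.15) for uv in [(291,280),(296.5,242),(302,203.5),(307.5,160)]]
b=pt(v,(283,317.5),.115)
for p in pts+[b]: print(p.round(4))
X=np.array([p[:2] for p in pts]+[b[:2]]); Y=np.array([-.03,.022,.074,.126,-.118])
A=np.c_[np.ones(5),Y]; c,res,_,_=np.linalg.lstsq(A,X,rcond=None); print(c, (A@c-X).round(4)); 
yaw=np.degrees(np.arctan2(-c[1,0],c[1,1]));print("yaw",yaw,np.hypot(*c[1]))
print(shift([*b[:2],.25]), s["tcp_rot"], np.degrees(np.arctan2(tool()[1][1,0],tool()[1][0,0])))
E
```

```text
[0.5115 0.1778 0.15  ]
[0.4988 0.2308 0.15  ]
[0.487  0.2795 0.15  ]
[0.4743 0.3292 0.15  ]
[0.5325 0.0915 0.115 ]
[[ 0.50433712  0.20732503]
 [-0.2380159   0.97574137]] [[ 0.      0.0002]
 [ 0.0003 -0.002 ]
 [-0.0003  0.    ]
 [ 0.0001  0.0011]
 [-0.0001  0.0007]]
yaw 13.708634738525852 1.0043519256599291
[-0.4354  0.0094  0.1649] [1.80315135 2.56820184 0.00305352] 109.87432636758872
```

Emit:
{"api": "servo_tool", "payload": {
  "targets": [
    {"hand":-0.3,"x":-0.435,"y":0.009,"z":0.16,"roll":0},
    {"hand":-0.3,"x":-0.435,"y":0.009,"z":0.16,"roll":0},
    {"hand":-0.3,"x":-0.435,"y":0.009,"z":0.16,"roll":0},
    {"hand":-0.3,"x":-0.435,"y":0.009,"z":0.16,"roll":0},
    {"hand":-0.3,"x":-0.435,"y":0.009,"z":0.16,"roll":0},
    {"hand":-0.3,"x":-0.435,"y":0.009,"z":0.16,"roll":0},
    {"hand":-0.3,"x":-0.435,"y":0.009,"z":0.25,"roll":0},
    {"hand":-0.3,"x":-0.435,"y":0.009,"z":0.3,"roll":0},
    {"hand":-0.3,"x":-0.435,"y":0.009,"z":0.3,"roll":0}
  ]
}}

```text
time: 1.88
tool_pos: [0.5259, 0.0939, 0.1734]
tcp_rot: [-1.793, -2.566, 0.014]
wrist_force: [-2.3, -0.2, -0.8]
width: 0.654
grip_force: 0.0
```

```bash
python3 - <<'E'
from h import *
v=grab("wrist","w2.png")
print(tool()[0], shift([.5325,.0915,.094]), proj(v,[.5325,.0915,.115]),bot.read_state()["q"].round(2))
E
```

```text
[0.52764791 0.09441493 0.17675537] [-0.0093  0.0087  0.1654] [289.64133468 233.01455836] [ 0.13  0.05  1.95  0.    1.15 -0.22]
```

View pics/w2.png

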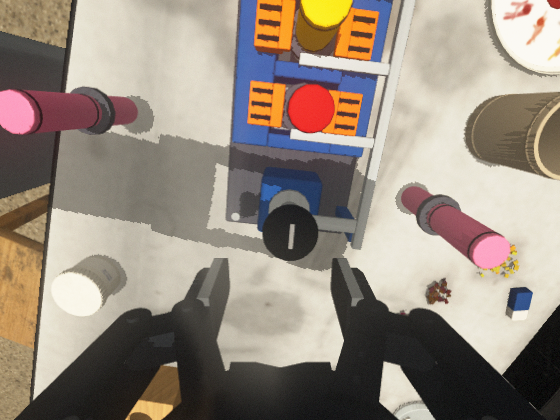

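Ball seen at (291,232) against (289.6,233) predicted, so I'm aligned. Next: descend, grip and turn CCW (negative roll).

Emit:
{"api": "servo_tool", "payload": {
  "targets": [
    {"hand":-0.3,"x":0,"y":0,"z":0.08,"roll":0},
    {"hand":-0.3,"x":0,"y":0,"z":0.14,"roll":0},
    {"hand":-0.3,"x":0,"y":0,"z":0.178,"roll":0},
    {"hand":-0.3,"x":0,"y":0,"z":0.178,"roll":0},
    {"hand":-0.3,"x":0,"y":0,"z":0.178,"roll":0},
    {"hand":1,"x":0,"y":0,"z":0.178,"roll":0},
    {"hand":1,"x":0,"y":0,"z":0.178,"roll":0},
    {"hand":1,"x":0,"y":0,"z":0.178,"roll":0},
    {"hand":1,"x":0,"y":0,"z":0.178,"roll":0},
    {"hand":1,"x":0,"y":0,"z":0.178,"roll":0}
  ],
  "grip_force": 60
}}

```text
time: 2.77
tool_pos: [0.5328, 0.0945, 0.0956]
tcp_rot: [1.798, 2.574, 0.004]
wrist_force: [-3.5, 1.4, 7.0]
width: 0.465
grip_force: 60.1
```

```bash
python3 - <<'E'
from h import *
s=bot.read_state();print({k:s[k] for k in("time","tool_pos","wrist_force","torque","width","grip_force")}); print(shift([.5325,.0915,.094]))
E
```

```text
{'time': 2.7667, 'tool_pos': array([0.53283335, 0.09445022, 0.09562681]), 'wrist_force': array([-3.47841754,  1.39934491,  6.99814407]), 'torque': array([0.02667302, 0.78604488, 0.07151454]), 'width': 0.4650335747118095, 'grip_force': 60.128154158592224}
[-0.0053 -0.0027  0.0032]
```

Width is 39.5 mm and the tool is pushed up, so the grip is above the equator. I'll open, lower about 6 mm and regrip.

Emit:
{"api": "servo_tool", "payload": {
  "targets": [
    {"hand":-0.3,"x":0,"y":0,"z":0,"roll":0},
    {"hand":-0.3,"x":0,"y":0,"z":0,"roll":0},
    {"hand":-0.3,"x":-0.005,"y":0,"z":0.012,"roll":0},
    {"hand":-0.3,"x":-0.005,"y":0,"z":0.012,"roll":0},
    {"hand":1,"x":-0.005,"y":0,"z":0.012,"roll":0},
    {"hand":1,"x":-0.005,"y":0,"z":0.012,"roll":0},
    {"hand":1,"x":-0.005,"y":0,"z":0.012,"roll":0},
    {"hand":1,"x":-0.005,"y":0,"z":0.012,"roll":0},
    {"hand":1,"x":-0.005,"y":0,"z":0.012,"roll":0}
  ]
}}

```text
time: 3.52
tool_pos: [0.5338, 0.0917, 0.0867]
tcp_rot: [1.798, 2.574, 0.004]
wrist_force: [5.9, 1.9, -2.5]
width: 0.469
grip_force: 60.5
```

```bash
python3 - <<'E'
from h import *
s=bot.read_state();print({k:s[k] for k in("time","tool_pos","wrist_force","torque","width","grip_force")})
v=grab("wrist","w3.png");cv2.imwrite("pics/w3.png",cv2.resize(v["im"][150:420,130:430],None,fx=1.5,fy=1.5)[:,:,::-1])
E
```

```text
{'time': 3.5167, 'tool_pos': array([0.533751  , 0.09170601, 0.08671186]), 'wrist_force': array([ 5.86036935,  1.93487704, -2.53172022]), 'torque': array([ 0.32558567, -0.75509768, -0.07404052]), 'width': 0.4688255450434209, 'grip_force': 60.45489013195038}
```

View pics/w3.png

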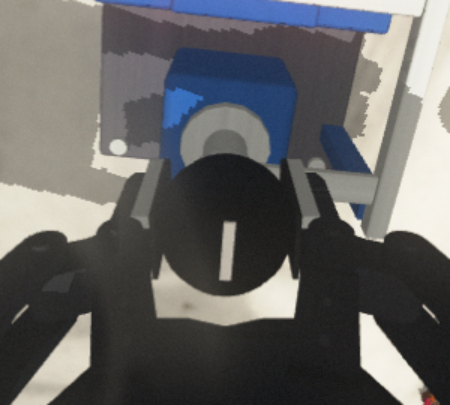

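The width is unchanged, so the grip is across the widest part (vertical force near zero). The white mark on the ball points along the image vertical. Turning CCW.

Emit:
{"api": "servo_tool", "payload": {
  "targets": [
    {"hand":1,"x":0,"y":0,"z":-0.004,"roll":-0.035},
    {"hand":1,"x":0,"y":0,"z":-0.004,"roll":-0.07},
    {"hand":1,"x":0,"y":0,"z":-0.004,"roll":-0.105},
    {"hand":1,"x":0,"y":0,"z":-0.004,"roll":-0.14},
    {"hand":1,"x":0,"y":0,"z":-0.004,"roll":-0.175},
    {"hand":1,"x":0,"y":0,"z":-0.004,"roll":-0.21},
    {"hand":1,"x":0,"y":0,"z":-0.004,"roll":-0.245}
  ]
}}

```text
time: 4.15
tool_pos: [0.5345, 0.0924, 0.0869]
tcp_rot: [0.693, 3.06, 0.005]
wrist_force: [13.5, 5.9, -15.3]
width: 0.463
grip_force: 64.0
```

Emit:
{"api": "servo_tool", "payload": {
  "targets": [
    {"hand":1,"x":0,"y":0,"z":0,"roll":-0.035},
    {"hand":1,"x":0,"y":0,"z":0,"roll":-0.07},
    {"hand":1,"x":0,"y":0,"z":0,"roll":-0.105},
    {"hand":1,"x":0,"y":0,"z":0,"roll":-0.14},
    {"hand":1,"x":0,"y":0,"z":0,"roll":-0.175},
    {"hand":1,"x":0,"y":0,"z":0,"roll":-0.21},
    {"hand":1,"x":0,"y":0,"z":0,"roll":-0.225},
    {"hand":1,"x":0,"y":0,"z":0,"roll":-0.225},
    {"hand":1,"x":0,"y":0,"z":0,"roll":-0.225}
  ]
}}

```text
time: 4.9
tool_pos: [0.5314, 0.0926, 0.0869]
tcp_rot: [0.402, -3.114, -0.004]
wrist_force: [4.5, 4.8, -7.0]
width: 0.464
grip_force: 64.5
```

```bash
python3 - <<'E'
from h import *
s=bot.read_state();print({k:s[k] for k in("time","q","tool_pos","wrist_force","torque","width","grip_force")})
M=tool()[1];print(np.degrees(np.arctan2(M[1,0],M[0,0])))
v=grab("wrist","w4.png")
E
```

```text
{'time': 4.9, 'q': array([ 0.12477221,  0.14678049,  2.03020453,  0.00287516,  0.96626825,
       -1.70425008]), 'tool_pos': array([0.53143532, 0.09257866, 0.08685896]), 'wrist_force': array([ 4.52806375,  4.76360888, -6.95112339]), 'torque': array([ 1.11090033, -0.5150741 ,  0.14298737]), 'width': 0.4638893087093693, 'grip_force': 64.4555389881134}
-165.29838796461289
```

View pics/w4.png

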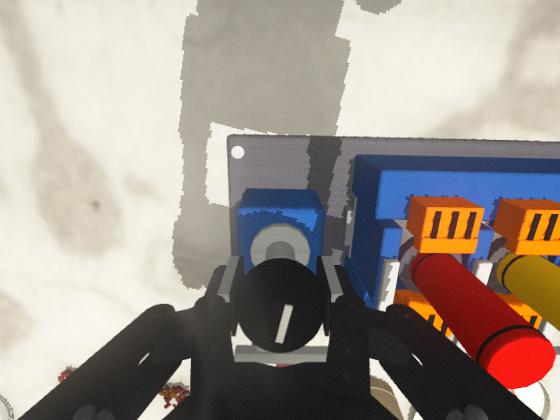

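The ball's mark shows about 6° of slip and the torque is low, so the stop isn't certain. I'll turn a bit further and watch the torque.

Emit:
{"api": "servo_tool", "payload": {
  "targets": [
    {"hand":1,"x":0,"y":0,"z":0,"roll":-0.02},
    {"hand":1,"x":0,"y":0,"z":0,"roll":-0.04},
    {"hand":1,"x":0,"y":0,"z":0,"roll":-0.05},
    {"hand":1,"x":0,"y":0,"z":0,"roll":-0.05},
    {"hand":1,"x":0,"y":0,"z":0,"roll":-0.05}
  ],
  "grip_force": 75
}}

```text
time: 5.37
tool_pos: [0.5299, 0.0916, 0.0869]
tcp_rot: [0.639, -3.071, -0.003]
wrist_force: [-3.0, 2.8, -4.2]
width: 0.459
grip_force: 76.5
```

```bash
python3 - <<'E'
from h import *
s=bot.read_state();print({k:s[k] for k in("time","tool_pos","wrist_force","torque","width","grip_force")})
M=tool()[1];print(np.degrees(np.arctan2(M[1,0],M[0,0])))
v=grab("wrist")
for f in ("w3",): pass
def mark(im,roi):
    g=im[roi[1]:roi[3],roi[0]:roi[2]].min(2); ys,xs=np.where(g>110); 
    if len(xs)<5: return None
    return len(xs),cv2.fitLine(np.c_[xs,ys].astype(np.float32),2,0,.01,.01).ravel()
for im in (v["im"],cv2.imread("pics/w4.png")):
    r=mark(im,(262,298,302,344)); print(r, np.degrees(np.arctan2(r[1][0],-r[1][1])))
im3=cv2.resize(cv2.imread("pics/w3.png"),None,fx=1/1.5,fy=1/1.5); r=mark(im3,(135,140,170,190)); print(r,np.degrees(np.arctan2(r[1][0],-r[1][1])))
cv2.imwrite("pics/w5.png",v["im"][:,:,::-1])
E
```

```text
{'time': 5.3667, 'tool_pos': array([0.52988846, 0.09163997, 0.08688089]), 'wrist_force': array([-3.00593225,  2.821332  , -4.19424351]), 'torque': array([ 0.68756923,  0.4695724 , -1.29077099]), 'width': 0.45928221584553186, 'grip_force': 76.53385877609253}
-156.485788458655
(285, array([ 0.39170212, -0.9200921 , 23.564913  , 28.207018  ], dtype=float32)) 23.06045
(298, array([ 0.26430646, -0.96443874, 21.523489  , 25.416107  ], dtype=float32)) 15.325745
(298, array([ 0.08695024, -0.99621266, 16.184565  , 26.7651    ], dtype=float32)) 4.98818
```

Torque rose to 1.29 N·m while the ball slipped in the pads, so it is at the stop. I'll release, rise and go above the red tube.

Emit:
{"api": "servo_tool", "payload": {
  "targets": [
    {"hand":-0.3,"x":0,"y":0,"z":0,"roll":0},
    {"hand":-0.3,"x":0,"y":0,"z":0,"roll":0},
    {"hand":-0.3,"x":0,"y":0,"z":-0.08,"roll":0},
    {"hand":-0.3,"x":0,"y":0,"z":-0.16,"roll":0},
    {"hand":-0.3,"x":0,"y":0,"z":-0.23,"roll":0},
    {"hand":0.16,"x":-0.035,"y":0.174,"z":-0.23,"roll":0.054},
    {"hand":0.16,"x":-0.035,"y":0.174,"z":-0.23,"roll":0.054},
    {"hand":0.16,"x":-0.035,"y":0.174,"z":-0.23,"roll":0.054},
    {"hand":0.16,"x":-0.035,"y":0.174,"z":-0.23,"roll":0.054},
    {"hand":0.16,"x":-0.035,"y":0.174,"z":-0.23,"roll":0.054}
  ]
}}

```text
time: 6.25
tool_pos: [0.5138, 0.178, 0.2038]
tcp_rot: [-0.388, 3.116, -0.002]
wrist_force: [0.3, 0.3, 0.6]
width: 0.423
grip_force: 0.0
```

```bash
cat >> h.py <<'E'
B0=np.array([.5043,.2073]); YB=np.array([-.237,.9715]); XB=np.array([.9715,.237])
W={c:B0+YB*y for c,y in zip("abcd",(-.03,.022,.074,.126))}
def st():
    s=bot.read_state(); M=tool()[1]
    print("t",round(s["time"],2),"p",s["tool_pos"].round(4),"yaw",np.degrees(np.arctan2(M[1,0],M[0,0])).round(1),"F",s["wrist_force"].round(1),"T",s["torque"].round(2),"w",round(s["width"]*85,1),"g",round(s["grip_force"],1),"q6",s["q"][5].round(2))
E
python3 - <<'E'
from h import *
st(); print(shift([*W["a"],.098]))
v=grab("wrist","w6.png"); print(proj(v,[*W["a"],.15]),proj(v,[*W["b"],.15]),proj(v,[.5325,.0915,.115]))
E
```

```text
t 6.25 p [0.5138 0.178  0.2038] yaw -165.8 F [0.3 0.3 0.6] T [-0.02 -0.01 -0.  ] w 36.0 g 0.0 q6 -1.53
[0.0048 0.0017 0.2115]
[281.7433206  228.60483922] [353.20564153 229.20597114] [175.56183319 211.20599548]
```

View pics/w6.png

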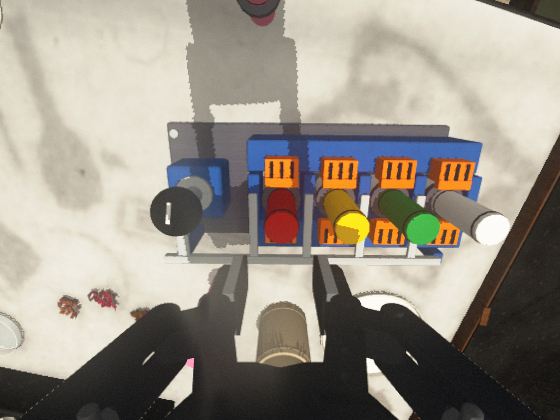

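The fingers straddle the red cap (282,225). The keeper's teeth now sit beside the collars. Descend and grip.

Emit:
{"api": "servo_tool", "payload": {
  "targets": [
    {"hand":0.16,"x":0.004,"y":0.002,"z":0.05,"roll":0},
    {"hand":0.16,"x":0.004,"y":0.002,"z":0.1,"roll":0},
    {"hand":0.16,"x":0.004,"y":0.002,"z":0.15,"roll":0},
    {"hand":0.16,"x":0.004,"y":0.002,"z":0.19,"roll":0},
    {"hand":0.16,"x":0.004,"y":0.002,"z":0.21,"roll":0},
    {"hand":0.16,"x":0.004,"y":0.002,"z":0.21,"roll":0},
    {"hand":1,"x":0.004,"y":0.002,"z":0.21,"roll":0},
    {"hand":1,"x":0.004,"y":0.002,"z":0.21,"roll":0},
    {"hand":1,"x":0.004,"y":0.002,"z":0.21,"roll":0},
    {"hand":1,"x":0.004,"y":0.002,"z":0.21,"roll":0}
  ],
  "grip_force": 40
}}

```text
time: 7.13
tool_pos: [0.5179, 0.1787, 0.1045]
tcp_rot: [-0.379, 3.105, 0.003]
wrist_force: [1.0, 0.2, 20.8]
width: 0.297
grip_force: 43.3
```

```bash
python3 - <<'E'
from h import *
st(); p,M=tool(); print("block xy of TCP",(p[:2]-B0)@XB,(p[:2]-B0)@YB)
E
```

```text
t 7.13 p [0.5179 0.1787 0.1045] yaw -166.1 F [ 1.   0.2 20.8] T [ 0.41 -0.11 -0.05] w 25.2 g 43.3 q6 -1.53
block xy of TCP 0.006461749162697095 -0.030999857912883927
```

The closing fingers pressed the tube down (20 N). I'll relieve that, then rock to the front (tool +x).

Emit:
{"api": "servo_tool", "payload": {
  "targets": [
    {"hand":1,"x":0,"y":0,"z":-0.008,"roll":0},
    {"hand":1,"x":0,"y":0,"z":-0.01,"roll":0},
    {"hand":1,"x":0,"y":0,"z":-0.01,"roll":0}
  ]
}}

```text
time: 7.38
tool_pos: [0.5159, 0.178, 0.1057]
tcp_rot: [-0.381, 3.109, 0.001]
wrist_force: [6.4, 1.3, 1.9]
width: 0.298
grip_force: 40.1
```

```bash
cat >> h.py <<'E'
def bx():
    p=tool()[0]; print("block xy of TCP mm",((p[:2]-B0)@XB*1e3).round(1),((p[:2]-B0)@YB*1e3).round(1))
E
python3 -c "
from h import *
st();bx()"
```

```text
t 7.38 p [0.5159 0.178  0.1057] yaw -166.0 F [6.4 1.3 1.9] T [ 0.27 -1.3  -0.01] w 25.3 g 40.1 q6 -1.53
block xy of TCP mm 4.4 -31.2
```

Emit:
{"api": "servo_tool", "payload": {
  "targets": [
    {"hand":1,"x":0.01,"y":0,"z":0,"roll":0},
    {"hand":1,"x":0.02,"y":0,"z":0,"roll":0},
    {"hand":1,"x":0.03,"y":0,"z":0,"roll":0},
    {"hand":1,"x":0.03,"y":0,"z":0,"roll":0},
    {"hand":1,"x":0.03,"y":0,"z":0,"roll":0}
  ]
}}

```text
time: 7.8
tool_pos: [0.503, 0.175, 0.1066]
tcp_rot: [-0.38, 3.105, 0.002]
wrist_force: [8.3, 2.5, 3.9]
width: 0.29
grip_force: 40.4
```

```bash
python3 -c "
from h import *
st();bx()"
```

```text
t 7.8 p [0.503  0.175  0.1066] yaw -166.0 F [8.3 2.5 3.9] T [ 0.36 -1.61 -0.01] w 24.7 g 40.4 q6 -1.52
block xy of TCP mm -9.0 -31.1
```

Emit:
{"api": "servo_tool", "payload": {
  "targets": [
    {"hand":1,"x":0.01,"y":0,"z":0,"roll":0},
    {"hand":1,"x":0.02,"y":0,"z":0.002,"roll":0},
    {"hand":1,"x":0.02,"y":0,"z":0.002,"roll":0},
    {"hand":1,"x":0.02,"y":0,"z":0.002,"roll":0}
  ]
}}

```text
time: 8.13
tool_pos: [0.4999, 0.1743, 0.1074]
tcp_rot: [-0.378, 3.091, 0.005]
wrist_force: [24.1, 5.3, -3.4]
width: 0.293
grip_force: 40.1
```

```bash
python3 -c "
from h import *
st();bx()"
```

```text
t 8.13 p [0.4999 0.1743 0.1074] yaw -166.0 F [24.1  5.3 -3.4] T [ 0.83 -3.96 -0.07] w 24.9 g 40.1 q6 -1.52
block xy of TCP mm -12.1 -31.0
```

Emit:
{"api": "servo_tool", "payload": {
  "targets": [
    {"hand":1,"x":0.01,"y":0,"z":0.001,"roll":0},
    {"hand":1,"x":0.02,"y":0,"z":0.002,"roll":0},
    {"hand":1,"x":0.02,"y":0,"z":0.002,"roll":0},
    {"hand":1,"x":0.02,"y":0,"z":0.002,"roll":0}
  ]
}}

```text
time: 8.47
tool_pos: [0.4955, 0.1735, 0.1094]
tcp_rot: [-0.377, 3.079, 0.008]
wrist_force: [30.7, 7.1, -0.0]
width: 0.296
grip_force: 42.3
```

```bash
python3 -c "
from h import *
st();bx();v=grab('wrist','w7.png')"
```

```text
t 8.47 p [0.4955 0.1735 0.1094] yaw -166.0 F [30.7  7.1 -0. ] T [ 1.46 -5.02  0.05] w 25.2 g 42.3 q6 -1.52
block xy of TCP mm -16.6 -30.8
```

View pics/w7.png

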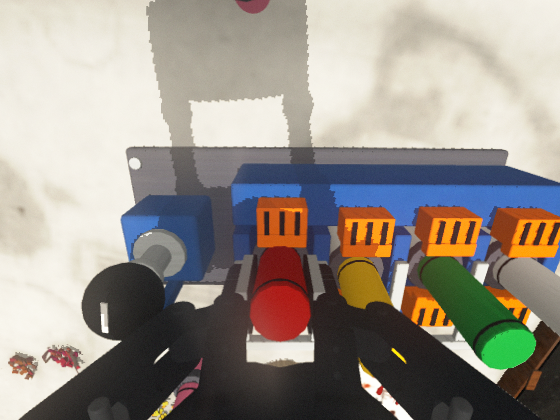

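Front shoe 0 (281,215) has moved outward relative to its neighbours, and force rose to 30 N. Now rock to the back.

Emit:
{"api": "servo_tool", "payload": {
  "targets": [
    {"hand":1,"x":-0.01,"y":0,"z":0,"roll":0},
    {"hand":1,"x":-0.025,"y":0,"z":0,"roll":0},
    {"hand":1,"x":-0.04,"y":0,"z":0,"roll":0},
    {"hand":1,"x":-0.055,"y":0,"z":0,"roll":0},
    {"hand":1,"x":-0.07,"y":0,"z":0,"roll":0},
    {"hand":1,"x":-0.08,"y":0,"z":0,"roll":0},
    {"hand":1,"x":-0.09,"y":0,"z":0,"roll":0},
    {"hand":1,"x":-0.09,"y":0,"z":0,"roll":0}
  ]
}}

```text
time: 9.18
tool_pos: [0.5202, 0.179, 0.1033]
tcp_rot: [0.382, -3.114, 0.003]
wrist_force: [-8.6, -3.7, 19.0]
width: 0.291
grip_force: 46.8
```

```bash
python3 -c "
from h import *
st();bx()"
```

```text
t 9.18 p [0.5202 0.179  0.1033] yaw -166.0 F [-8.6 -3.7 19. ] T [-0.34  1.79  0.18] w 24.8 g 46.8 q6 -1.53
block xy of TCP mm 8.7 -31.3
```

Emit:
{"api": "servo_tool", "payload": {
  "targets": [
    {"hand":1,"x":-0.01,"y":0,"z":0.001,"roll":0},
    {"hand":1,"x":-0.02,"y":0,"z":0.002,"roll":0},
    {"hand":1,"x":-0.02,"y":0,"z":0.002,"roll":0},
    {"hand":1,"x":-0.02,"y":0,"z":0.002,"roll":0}
  ]
}}

```text
time: 9.52
tool_pos: [0.5268, 0.1804, 0.1022]
tcp_rot: [0.382, -3.108, 0.004]
wrist_force: [-17.8, -6.9, 25.8]
width: 0.29
grip_force: 50.2
```

```bash
python3 -c "
from h import *
st();bx();grab('wrist','w8.png')"
```

```text
t 9.52 p [0.5268 0.1804 0.1022] yaw -166.0 F [-17.8  -6.9  25.8] T [-0.32  3.06  0.28] w 24.6 g 50.2 q6 -1.53
block xy of TCP mm 15.5 -31.4
```

Emit:
{"api": "servo_tool", "payload": {
  "targets": [
    {"hand":1,"x":-0.01,"y":0,"z":-0.004,"roll":0},
    {"hand":1,"x":-0.02,"y":0,"z":-0.006,"roll":0},
    {"hand":1,"x":-0.02,"y":0,"z":-0.006,"roll":0},
    {"hand":1,"x":-0.02,"y":0,"z":-0.006,"roll":0}
  ]
}}

```text
time: 9.9
tool_pos: [0.5301, 0.1813, 0.1021]
tcp_rot: [0.379, -3.094, 0.007]
wrist_force: [-27.3, -10.0, 24.9]
width: 0.288
grip_force: 45.7
```

```bash
python3 -c "
from h import *
st();bx();grab('wrist','w8.png')"
```

```text
t 9.9 p [0.5301 0.1813 0.1021] yaw -166.0 F [-27.3 -10.   24.9] T [-0.84  4.83  0.11] w 24.5 g 45.7 q6 -1.53
block xy of TCP mm 18.9 -31.4
```

View pics/w8.png

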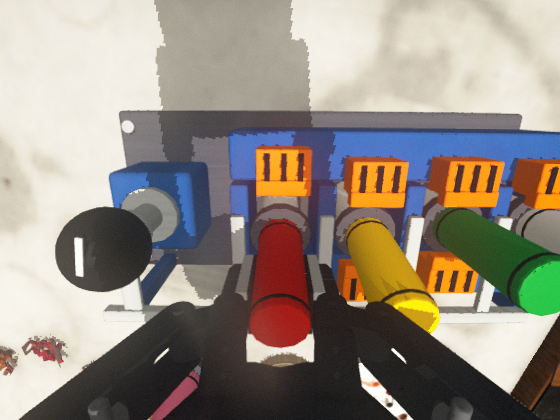

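Front shoe 0 stays out, and the back side is pushed to a 28 N stop. Return upright and draw out.

Emit:
{"api": "servo_tool", "payload": {
  "targets": [
    {"hand":1,"x":0.016,"y":0,"z":0,"roll":0},
    {"hand":1,"x":0.032,"y":0,"z":-0.003,"roll":0},
    {"hand":1,"x":0.048,"y":0,"z":-0.006,"roll":0},
    {"hand":1,"x":0.064,"y":0,"z":-0.01,"roll":0},
    {"hand":1,"x":0.064,"y":0,"z":-0.012,"roll":0},
    {"hand":1,"x":0.064,"y":0,"z":-0.02,"roll":0},
    {"hand":1,"x":0.064,"y":0,"z":-0.03,"roll":0},
    {"hand":1,"x":0.064,"y":0,"z":-0.04,"roll":0},
    {"hand":1,"x":0.064,"y":0,"z":-0.04,"roll":0}
  ],
  "grip_force": 50
}}

```text
time: 10.7
tool_pos: [0.5002, 0.1754, 0.1146]
tcp_rot: [0.381, -3.098, 0.005]
wrist_force: [-2.0, -0.3, -31.8]
width: 0.288
grip_force: 53.9
```

```bash
python3 -c "
from h import *
st();bx()"
```

```text
t 10.7 p [0.5002 0.1754 0.1146] yaw -166.0 F [ -2.   -0.3 -31.8] T [-0.03  0.02 -0.  ] w 24.4 g 53.9 q6 -1.53
block xy of TCP mm -11.5 -30.0
```

Emit:
{"api": "servo_tool", "payload": {
  "targets": [
    {"hand":1,"x":-0.01,"y":0,"z":0.01,"roll":0},
    {"hand":1,"x":-0.02,"y":0,"z":0.016,"roll":0},
    {"hand":1,"x":-0.02,"y":0,"z":0.016,"roll":0},
    {"hand":1,"x":-0.02,"y":0,"z":0.016,"roll":0}
  ]
}}

```text
time: 11.03
tool_pos: [0.5159, 0.1796, 0.114]
tcp_rot: [0.382, -3.11, 0.002]
wrist_force: [-5.0, -1.5, -2.4]
width: 0.293
grip_force: 56.2
```

```bash
python3 -c "
from h import *
st();bx()"
```

```text
t 11.03 p [0.5159 0.1796 0.114 ] yaw -166.0 F [-5.  -1.5 -2.4] T [-0.42  1.15 -0.06] w 24.9 g 56.2 q6 -1.53
block xy of TCP mm 4.7 -29.6
```

Emit:
{"api": "servo_tool", "payload": {
  "targets": [
    {"hand":1,"x":0,"y":0,"z":-0.008,"roll":0},
    {"hand":1,"x":0,"y":0,"z":-0.016,"roll":0},
    {"hand":1,"x":0,"y":0,"z":-0.024,"roll":0},
    {"hand":1,"x":0,"y":0,"z":-0.024,"roll":0}
  ]
}}

```text
time: 11.37
tool_pos: [0.52, 0.1809, 0.1289]
tcp_rot: [-0.383, 3.116, 0.001]
wrist_force: [-1.7, -0.9, -1.9]
width: 0.291
grip_force: 56.0
```

```bash
python3 -c "
from h import *
st();bx();grab('wrist','w9.png')"
```

```text
t 11.37 p [0.52   0.1809 0.1289] yaw -166.0 F [-1.7 -0.9 -1.9] T [-0.15  0.53 -0.03] w 24.7 g 56.0 q6 -1.53
block xy of TCP mm 9.0 -29.3
```

View pics/w9.png

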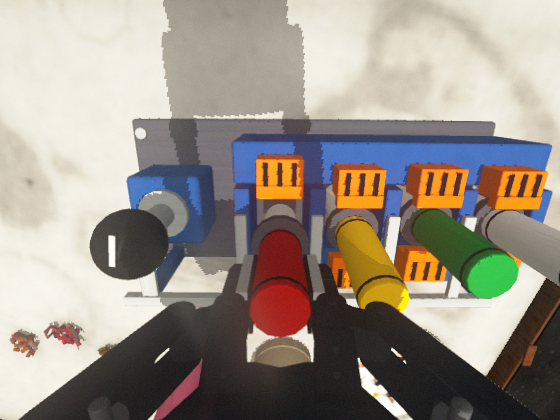

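The tube is coming free. Recentre, then lift out.

Emit:
{"api": "servo_tool", "payload": {
  "targets": [
    {"hand":1,"x":0.009,"y":0,"z":0,"roll":0},
    {"hand":1,"x":0.018,"y":0,"z":0,"roll":0},
    {"hand":1,"x":0.018,"y":0,"z":-0.02,"roll":0},
    {"hand":1,"x":0.018,"y":0,"z":-0.06,"roll":0},
    {"hand":1,"x":0.018,"y":0,"z":-0.1,"roll":0},
    {"hand":1,"x":0.018,"y":0,"z":-0.15,"roll":0},
    {"hand":1,"x":0.018,"y":0,"z":-0.2,"roll":0},
    {"hand":1,"x":0.018,"y":0,"z":-0.25,"roll":0},
    {"hand":1,"x":0.018,"y":0,"z":-0.29,"roll":0},
    {"hand":1,"x":0.018,"y":0,"z":-0.29,"roll":0}
  ]
}}

```text
time: 12.25
tool_pos: [0.5133, 0.1792, 0.2792]
tcp_rot: [-0.382, 3.107, 0.003]
wrist_force: [0.5, 0.2, 0.1]
width: 0.288
grip_force: 56.2
```

```bash
python3 - <<'E'
from h import *
st();bx()
# rack from top view
v=grab("top"); w=grab("wrist","w10.png"); s=grab("side")
h=cv2.cvtColor(v["im"],cv2.COLOR_RGB2HSV); m=cv2.inRange(h,(10,60,120),(24,200,255)); k=np.zeros_like(m);k[205:275,320:430]=1
c=max(cv2.findContours(m*k,0,2)[0],key=cv2.contourArea); r=cv2.minAreaRect(c); bp=cv2.boxPoints(r); print(r,[pt(v,q,.055)[:2].round(3) for q in bp])
cc=np.mean([pt(v,q,.055)[:2] for q in bp],0); print("rack c",cc)
print("d cap in side now")
g=v["im"][205:275,320:430]; cv2.imwrite("pics/r1.png",cv2.resize(g,None,fx=3,fy=3,interpolation=2)[:,:,::-1])
cv2.imwrite("pics/r2.png",np.hstack([cv2.resize(s["im"][110:390,190:440],(500,560)), cv2.resize(g,(300,560//3)).repeat(1,0)[:560] if 0 else np.zeros((560,1,3),np.uint8)])[:,:,::-1])
E
```

```text
t 12.25 p [0.5133 0.1792 0.2792] yaw -166.0 F [0.5 0.2 0.1] T [ 0.04 -0.03 -0.05] w 24.5 g 56.2 q6 -1.53
block xy of TCP mm 2.1 -29.4
((375.5908203125, 237.10174560546875), (27.739368438720703, 80.64530944824219), 79.2156982421875) [array([ 0.489, -0.195]), array([ 0.531, -0.442]), array([ 0.447, -0.454]), array([ 0.407, -0.208])]
rack c [ 0.46853573 -0.32475612]
d cap in side now
```

View pics/r2.png

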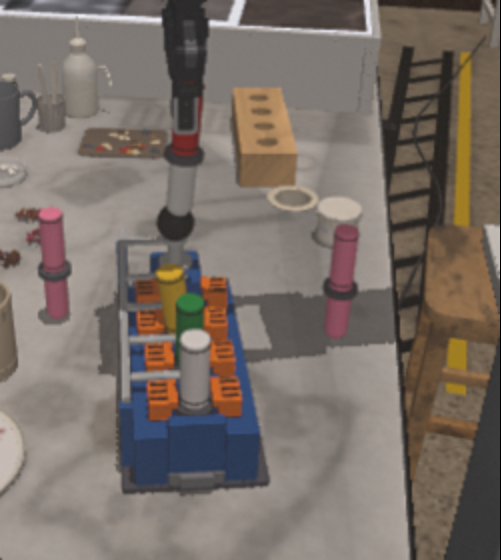

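The red tube hangs free below the gripper. Now cross near the robot to a viewing pose at the far end of the rack.

Emit:
{"api": "servo_tool", "payload": {
  "targets": [
    {"hand":1,"x":0.1,"y":-0.18,"z":0,"roll":0.09},
    {"hand":1,"x":0.277,"y":-0.506,"z":0,"roll":0.26},
    {"hand":1,"x":0.277,"y":-0.506,"z":0,"roll":0.26},
    {"hand":1,"x":0.277,"y":-0.506,"z":0,"roll":0.26},
    {"hand":1,"x":0.277,"y":-0.506,"z":0,"roll":0.26},
    {"hand":1,"x":0.277,"y":-0.506,"z":0,"roll":0.26},
    {"hand":1,"x":0.277,"y":-0.506,"z":0,"roll":0.26},
    {"hand":1,"x":0.277,"y":-0.506,"z":0,"roll":0.26},
    {"hand":1,"x":0.277,"y":-0.506,"z":0,"roll":0.26}
  ]
}}

```text
time: 13.15
tool_pos: [0.4354, -0.1023, 0.2704]
tcp_rot: [-0.893, -3.009, -0.0]
wrist_force: [0.6, 0.4, -1.7]
width: 0.291
grip_force: 56.3
```

Emit:
{"api": "servo_tool", "payload": {
  "targets": [
    {"hand":1,"x":-0.1,"y":-0.12,"z":0,"roll":0.09},
    {"hand":1,"x":-0.446,"y":-0.522,"z":0,"roll":0.263},
    {"hand":1,"x":-0.446,"y":-0.522,"z":0,"roll":0.263},
    {"hand":1,"x":-0.446,"y":-0.522,"z":0,"roll":0.263},
    {"hand":1,"x":-0.446,"y":-0.522,"z":0,"roll":0.263},
    {"hand":1,"x":-0.446,"y":-0.522,"z":0,"roll":0.263},
    {"hand":1,"x":-0.446,"y":-0.522,"z":0,"roll":0.263},
    {"hand":1,"x":-0.446,"y":-0.522,"z":0,"roll":0.263},
    {"hand":1,"x":-0.446,"y":-0.522,"z":0,"roll":0.263},
    {"hand":1,"x":-0.446,"y":-0.522,"z":0,"roll":0.263}
  ]
}}

```text
time: 13.98
tool_pos: [0.4838, -0.4421, 0.2695]
tcp_rot: [-2.021, -2.402, -0.0]
wrist_force: [0.1, -0.2, -0.5]
width: 0.29
grip_force: 56.3
```

Emit:
{"api": "servo_tool", "payload": {
  "targets": [
    {"hand":1,"x":0,"y":0,"z":0,"roll":0},
    {"hand":1,"x":0,"y":0,"z":0,"roll":0},
    {"hand":1,"x":0,"y":0,"z":0,"roll":0}
  ]
}}

```text
time: 14.23
tool_pos: [0.4836, -0.4387, 0.272]
tcp_rot: [-2.019, -2.406, -0.001]
wrist_force: [0.2, -0.5, -1.6]
width: 0.289
grip_force: 56.3
```

```bash
python3 - <<'E'
from h import *
st(); v=grab("wrist","w11.png")
for h in (-.081,-.027,.027,.081): print(proj(v,[.4685-.167*h,-.325+.986*h,.055]).round(0))
E
```

```text
t 14.23 p [ 0.4836 -0.4387  0.272 ] yaw 100.0 F [ 0.2 -0.5 -1.6] T [-0.04 -0.01 -0.02] w 24.5 g 56.3 q6 -0.95
[284. 151.]
[285. 104.]
[285.  52.]
[286.  -5.]
```

View pics/w11.png

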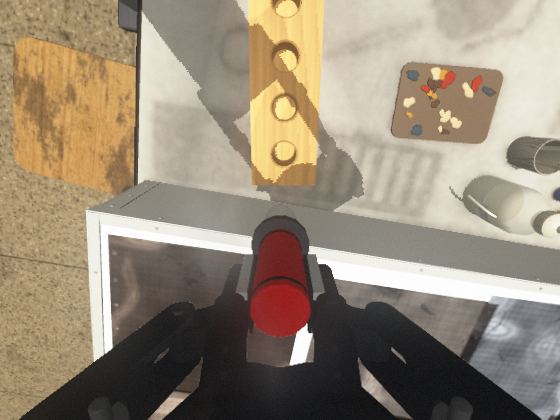

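The rack's holes are at about (284,152), (285,106), (285,58) and (286,5), and the red tube is upright in the image. Next I'll refine the holes with circles and compute the tilt.

```bash
cat >> h.py <<'E'
def rack(v,guess,rad=.015,zf=.055):
    """guess: rough rack centre xy,yaw ; find hole circles in image near predictions, fit the row"""
    c,yaw=np.array(guess[:2]),guess[2]; out=[];Y=[]
    up=4; g=cv2.cvtColor(v["im"],cv2.COLOR_RGB2GRAY)
    for y in (-.081,-.027,.027,.081):
        P=np.array([*(c+y*np.array([-np.sin(yaw),np.cos(yaw)])),zf]); q=proj(v,P); r=np.linalg.norm(proj(v,P+[rad,0,0])-q)
        if not(25<q[0]<535 and 25<q[1]<395): continue
        x0,y0=(q-25).astype(int); roi=cv2.GaussianBlur(cv2.resize(g[y0:y0+50,x0:x0+50],None,fx=up,fy=up,interpolation=cv2.INTER_CUBIC),(0,0),2)
        cs=cv2.HoughCircles(roi,cv2.HOUGH_GRADIENT,1.5,200,param1=60,param2=12,minRadius=int(r*up*.88),maxRadius=int(r*up*1.12))
        if cs is None: print("none",y); continue
        u=np.array([x0,y0])+(cs[0,0,:2]+.5)/up-.5; p=pt(v,u,zf)[:2]; print(y,q.round(1),u.round(1),p.round(4),(cs[0,0,2]/up/r).round(2)); out.append(p);Y.append(y)
    return np.array(out),np.array(Y)
def fit(o,Y):
    A=np.c_[np.ones(len(Y)),Y]; c=np.linalg.lstsq(A,o,rcond=None)[0]; yaw=np.arctan2(-c[1,0],c[1,1]); print("centre",c[0].round(4),"yaw",np.degrees(yaw).round(1),"scale",np.hypot(*c[1]).round(3)); 
    d=np.array([-np.sin(yaw),np.cos(yaw)])
    return [c[0]+y*d for y in (-.081,-.027,.027,.081)]
E
python3 - <<'E'
from h import *
v=grab("wrist"); o,Y=rack(v,(.467,-.322,np.radians(9.6)))
H=fit(o,Y); print(np.round(H,4))
m=[pt(v,uv,.055)[:2] for uv in [(284,152),(285,106),(285.5,58),(286,5)]]; print(np.round(m,4)); fit(np.array(m),np.array([-.081,-.027,.027,.081]))
p=tool()[0]; print("collar",pt(v,(280,237),p[2]-.034),"top",pt(v,(280,308),p[2]+.04),p)
E
```

```text
-0.081 [283.6 148. ] [283.3 153.2] [ 0.4813 -0.408 ] 1.0
-0.027 [284.1 100.9] [283.6 107.1] [ 0.4721 -0.3554] 0.9
0.027 [284.7  48.9] [285.1  53.2] [ 0.4637 -0.2995] 0.89
centre [ 0.468  -0.3272] yaw 9.2 scale 1.018
[[ 0.4809 -0.4071]
 [ 0.4723 -0.3538]
 [ 0.4637 -0.3005]
 [ 0.455  -0.2472]]
[[ 0.4818 -0.4065]
 [ 0.4735 -0.354 ]
 [ 0.465  -0.3042]
 [ 0.4564 -0.254 ]]
centre [ 0.4692 -0.3296] yaw 9.5 scale 0.952
collar [ 0.48206331 -0.43608714  0.23855703] top [ 0.48181514 -0.43478159  0.31255703] [ 0.48345845 -0.4392061   0.27255703]
```

Emit:
{"api": "servo_tool", "payload": {
  "targets": [
    {"hand":1,"x":0.03,"y":0.006,"z":0.04,"roll":0},
    {"hand":1,"x":0.059,"y":0.008,"z":0.1,"roll":0},
    {"hand":1,"x":0.059,"y":0.008,"z":0.15,"roll":0},
    {"hand":1,"x":0.059,"y":0.008,"z":0.19,"roll":0},
    {"hand":1,"x":0.059,"y":0.008,"z":0.2,"roll":0},
    {"hand":1,"x":0.059,"y":0.008,"z":0.2,"roll":0},
    {"hand":1,"x":0.059,"y":0.008,"z":0.2,"roll":0}
  ]
}}

```text
time: 14.92
tool_pos: [0.4824, -0.4111, 0.1734]
tcp_rot: [2.021, 2.404, -0.0]
wrist_force: [-0.0, 0.4, -0.6]
width: 0.291
grip_force: 56.3
```

```bash
python3 - <<'E'
from h import *
st(); p=tool()[0]; print(shift([.4825,-.409,p[2]]))
v=grab("wrist","w12.png"); 
for P in ([.481,-.407,.055],[p[0]-.0015,p[1]+.0035,p[2]-.100]): print(proj(v,P))
E
```

```text
t 14.92 p [ 0.4824 -0.4111  0.1734] yaw 99.9 F [-0.   0.4 -0.6] T [-0.07 -0.04  0.05] w 24.7 g 56.3 q6 -0.92
[ 0.0042  0.0009 -0.    ]
[280.14223296 197.43632617]
[279.96154116 204.30089962]
```

Emit:
{"api": "servo_tool", "payload": {
  "targets": [
    {"hand":1,"x":0,"y":0,"z":0.015,"roll":0},
    {"hand":1,"x":0,"y":0,"z":0.03,"roll":0},
    {"hand":1,"x":0,"y":0,"z":0.045,"roll":0},
    {"hand":1,"x":0,"y":0,"z":0.06,"roll":0},
    {"hand":1,"x":0,"y":0,"z":0.06,"roll":0},
    {"hand":1,"x":0,"y":0,"z":0.06,"roll":0}
  ]
}}

```text
time: 15.47
tool_pos: [0.4816, -0.4094, 0.1407]
tcp_rot: [-2.021, -2.401, -0.003]
wrist_force: [1.9, 3.6, -1.8]
width: 0.284
grip_force: 56.2
```

```bash
python3 - <<'E'
from h import *
st()
E
```

```text
t 15.47 p [ 0.4816 -0.4094  0.1407] yaw 99.8 F [ 1.9  3.6 -1.8] T [ 1.13 -0.31  0.02] w 24.2 g 56.2 q6 -0.92
```

It is entering the hole with low force. Continue down.

Emit:
{"api": "servo_tool", "payload": {
  "targets": [
    {"hand":1,"x":0.002,"y":0,"z":0.015,"roll":0},
    {"hand":1,"x":0.002,"y":0,"z":0.03,"roll":0},
    {"hand":1,"x":0.003,"y":0,"z":0.04,"roll":0},
    {"hand":1,"x":0.003,"y":0,"z":0.05,"roll":0},
    {"hand":1,"x":0.003,"y":0,"z":0.056,"roll":0},
    {"hand":1,"x":0.003,"y":0,"z":0.06,"roll":0},
    {"hand":1,"x":0.003,"y":0,"z":0.06,"roll":0}
  ]
}}

```text
time: 16.05
tool_pos: [0.4815, -0.4094, 0.1114]
tcp_rot: [-2.022, -2.403, -0.0]
wrist_force: [2.7, 2.8, -3.0]
width: 0.29
grip_force: 56.1
```

```bash
python3 - <<'E'
from h import *
st()
E
```

```text
t 16.05 p [ 0.4815 -0.4094  0.1114] yaw 99.9 F [ 2.7  2.8 -3. ] T [ 0.84 -0.46 -0.  ] w 24.6 g 56.1 q6 -0.92
```

Not on the floor yet. A little further until the force rises.

Emit:
{"api": "servo_tool", "payload": {
  "targets": [
    {"hand":1,"x":0.002,"y":0,"z":0.006,"roll":0},
    {"hand":1,"x":0.002,"y":0,"z":0.012,"roll":0},
    {"hand":1,"x":0.002,"y":0,"z":0.018,"roll":0},
    {"hand":1,"x":0.002,"y":0,"z":0.018,"roll":0}
  ]
}}

```text
time: 16.38
tool_pos: [0.482, -0.4096, 0.1054]
tcp_rot: [2.021, 2.403, -0.001]
wrist_force: [-1.0, 4.1, 8.5]
width: 0.287
grip_force: 57.2
```

```bash
python3 - <<'E'
from h import *
st()
E
```

```text
t 16.38 p [ 0.482  -0.4096  0.1054] yaw 99.9 F [-1.   4.1  8.5] T [1.15 0.25 0.03] w 24.4 g 57.2 q6 -0.92
```

Emit:
{"api": "servo_tool", "payload": {
  "targets": [
    {"hand":1,"x":0,"y":0,"z":0.006,"roll":0},
    {"hand":1,"x":0,"y":0,"z":0.012,"roll":0},
    {"hand":1,"x":0,"y":0,"z":0.012,"roll":0}
  ]
}}

```text
time: 16.63
tool_pos: [0.4837, -0.4129, 0.1045]
tcp_rot: [2.015, 2.398, -0.005]
wrist_force: [-4.5, 2.6, 24.2]
width: 0.287
grip_force: 59.0
```

```bash
python3 - <<'E'
from h import *
st()
E
```

```text
t 16.63 p [ 0.4837 -0.4129  0.1045] yaw 99.9 F [-4.5  2.6 24.2] T [ 0.91  1.15 -0.01] w 24.4 g 59.0 q6 -0.92
```

Seated (24 N at the floor, TCP 0.1045). Release, rise and return above the yellow tube.

Emit:
{"api": "servo_tool", "payload": {
  "targets": [
    {"hand":1,"x":0,"y":0,"z":-0.012,"roll":0},
    {"hand":0.1,"x":0,"y":0,"z":-0.012,"roll":0},
    {"hand":0.1,"x":0,"y":0,"z":-0.012,"roll":0},
    {"hand":0.1,"x":0,"y":0,"z":-0.02,"roll":0},
    {"hand":0.1,"x":0,"y":0,"z":-0.06,"roll":0},
    {"hand":0.1,"x":0,"y":0,"z":-0.12,"roll":0},
    {"hand":0.1,"x":0,"y":0,"z":-0.18,"roll":0},
    {"hand":0.1,"x":0,"y":0,"z":-0.24,"roll":0},
    {"hand":0.1,"x":0,"y":0,"z":-0.24,"roll":0}
  ]
}}

```text
time: 17.38
tool_pos: [0.4843, -0.4116, 0.2245]
tcp_rot: [2.015, 2.396, -0.002]
wrist_force: [1.1, -0.6, 1.4]
width: 0.447
grip_force: 0.0
```

Emit:
{"api": "servo_tool", "payload": {
  "targets": [
    {"hand":0.16,"x":0.627,"y":0.022,"z":0,"roll":-0.26},
    {"hand":0.16,"x":0.627,"y":0.022,"z":0,"roll":-0.26},
    {"hand":0.16,"x":0.627,"y":0.022,"z":0,"roll":-0.26},
    {"hand":0.16,"x":0.627,"y":0.022,"z":0,"roll":-0.26},
    {"hand":0.16,"x":0.627,"y":0.022,"z":0,"roll":-0.26},
    {"hand":0.16,"x":0.627,"y":0.022,"z":0,"roll":-0.26},
    {"hand":0.16,"x":0.627,"y":0.022,"z":0,"roll":-0.26},
    {"hand":0.16,"x":0.627,"y":0.022,"z":0,"roll":-0.26},
    {"hand":0.16,"x":0.627,"y":0.022,"z":0,"roll":-0.26}
  ]
}}

```text
time: 18.13
tool_pos: [0.4372, -0.0942, 0.2164]
tcp_rot: [-0.894, -3.01, -0.002]
wrist_force: [-0.7, -0.6, -0.1]
width: 0.416
grip_force: 0.0
```

Emit:
{"api": "servo_tool", "payload": {
  "targets": [
    {"hand":0.16,"x":0.262,"y":0.614,"z":0,"roll":-0.261},
    {"hand":0.16,"x":0.262,"y":0.614,"z":0,"roll":-0.261},
    {"hand":0.16,"x":0.262,"y":0.614,"z":0,"roll":-0.261},
    {"hand":0.16,"x":0.262,"y":0.614,"z":0,"roll":-0.261},
    {"hand":0.16,"x":0.262,"y":0.614,"z":0,"roll":-0.261},
    {"hand":0.16,"x":0.262,"y":0.614,"z":0,"roll":-0.261},
    {"hand":0.16,"x":0.262,"y":0.614,"z":0,"roll":-0.261},
    {"hand":0.16,"x":0.262,"y":0.614,"z":0,"roll":-0.261},
    {"hand":0.16,"x":0.262,"y":0.614,"z":0,"roll":-0.261},
    {"hand":0.16,"x":0.262,"y":0.614,"z":0,"roll":-0.261}
  ]
}}

```text
time: 18.97
tool_pos: [0.4984, 0.2317, 0.2162]
tcp_rot: [0.378, -3.118, 0.002]
wrist_force: [-0.7, -1.4, 0.2]
width: 0.419
grip_force: 0.0
```

```bash
python3 - <<'E'
from h import *
st(); print(shift([*W["b"],.104]))
v=grab("top","t2.png"); print(blobs(v,(0,140,90),(8,255,255),8,(330,200,430,290)))
w=grab("wrist","w13.png"); print(proj(w,[*W["b"],.15]),blobs(w,(22,150,60),(34,255,255),100))
o,Y=[],[]
E
```

```text
t 18.97 p [0.4984 0.2317 0.2162] yaw -166.2 F [-0.7 -1.4  0.2] T [-0.01  0.07  0.04] w 35.6 g 0.0 q6 -1.42
[-1.000e-04 -6.000e-03  2.245e-01]
[((np.float64(408.8), np.float64(229.2)), 70, [404, 225, 10, 9])]
[278.38342302 225.91559654] [((np.float64(279.5), np.float64(241.9)), 510, [265, 229, 30, 27])]
```

Aligned over yellow. Descend, grip, then rock to the front and back, reading forces as I go.

Emit:
{"api": "servo_tool", "payload": {
  "targets": [
    {"hand":0.16,"x":0,"y":-0.004,"z":0.06,"roll":0},
    {"hand":0.16,"x":0,"y":-0.004,"z":0.12,"roll":0},
    {"hand":0.16,"x":0,"y":-0.004,"z":0.17,"roll":0},
    {"hand":0.16,"x":0,"y":-0.004,"z":0.21,"roll":0},
    {"hand":0.16,"x":0,"y":-0.004,"z":0.216,"roll":0},
    {"hand":0.16,"x":0,"y":-0.004,"z":0.216,"roll":0},
    {"hand":1,"x":0,"y":-0.004,"z":0.212,"roll":0},
    {"hand":1,"x":0,"y":-0.004,"z":0.21,"roll":0},
    {"hand":1,"x":0,"y":-0.004,"z":0.21,"roll":0},
    {"hand":1,"x":0,"y":-0.004,"z":0.21,"roll":0}
  ],
  "grip_force": 45
}}

```text
time: 19.9
tool_pos: [0.4991, 0.2287, 0.1137]
tcp_rot: [-0.373, 3.117, 0.001]
wrist_force: [-1.2, 0.5, -0.5]
width: 0.264
grip_force: 44.2
```

```bash
python3 -c "
from h import *
st();bx()"
```

```text
t 19.9 p [0.4991 0.2287 0.1137] yaw -166.4 F [-1.2  0.5 -0.5] T [-0.04  0.12  0.05] w 22.5 g 44.2 q6 -1.42
block xy of TCP mm 0.0 22.0
```

Emit:
{"api": "servo_tool", "payload": {
  "targets": [
    {"hand":1,"x":0.012,"y":0,"z":0,"roll":0},
    {"hand":1,"x":0.024,"y":0,"z":0,"roll":0},
    {"hand":1,"x":0.034,"y":0,"z":0,"roll":0},
    {"hand":1,"x":0.044,"y":0,"z":0,"roll":0},
    {"hand":1,"x":0.05,"y":0,"z":0,"roll":0},
    {"hand":1,"x":0.056,"y":0,"z":0,"roll":0},
    {"hand":1,"x":0.056,"y":0,"z":0,"roll":0},
    {"hand":1,"x":0.056,"y":0,"z":0,"roll":0}
  ]
}}

```text
time: 20.57
tool_pos: [0.4708, 0.2219, 0.1121]
tcp_rot: [0.373, -3.119, 0.0]
wrist_force: [-0.2, -0.1, 0.9]
width: -0.001
grip_force: 0.0
```

```bash
python3 -c "
from h import *
st();bx()"
```

```text
t 20.57 p [0.4708 0.2219 0.1121] yaw -166.3 F [-0.2 -0.1  0.9] T [ 0.06  0.02 -0.02] w -0.1 g 0.0 q6 -1.42
block xy of TCP mm -29.1 22.2
```

The cap slipped out because it sits off-centre toward the back. Rise, then measure the yellow cap again.

Emit:
{"api": "servo_tool", "payload": {
  "targets": [
    {"hand":0.16,"x":0,"y":0,"z":-0.07,"roll":0},
    {"hand":0.16,"x":0,"y":0,"z":-0.14,"roll":0},
    {"hand":0.16,"x":0,"y":0,"z":-0.21,"roll":0},
    {"hand":0.16,"x":-0.056,"y":0,"z":-0.21,"roll":0},
    {"hand":0.16,"x":-0.056,"y":0,"z":-0.21,"roll":0},
    {"hand":0.16,"x":-0.056,"y":0,"z":-0.21,"roll":0}
  ]
}}

```text
time: 21.07
tool_pos: [0.4996, 0.2289, 0.2179]
tcp_rot: [-0.372, 3.118, 0.0]
wrist_force: [-0.8, -0.2, -0.7]
width: 0.421
grip_force: 0.0
```

```bash
cat >> h.py <<'E'
def cap(v,c):
    """top disc of the cap: local x,y in block (mm), from the lit disc's lower rim"""
    lo,hi={"b":((18,120,40),(36,255,255)),"c":((45,90,30),(85,255,255)),"d":((0,0,130),(180,45,255))}[c]
    h=cv2.cvtColor(v["im"],cv2.COLOR_RGB2HSV); m=cv2.inRange(h,lo,hi)
    q=proj(v,[*W[c],.15]).astype(int); k=np.zeros_like(m); k[max(q[1]-75,0):q[1]+60,max(q[0]-45,0):q[0]+45]=255
    m=m&k; n,l,s,ce=cv2.connectedComponentsWithStats(m); i=1+np.argmax(s[1:,4]); bb=s[i]
    print(c,"pred",q,"bbox",bb.tolist(),"cent",ce[i].round(1)); return bb
E
python3 - <<'E'
from h import *
st(); v=grab("wrist","w14.png")
for c in "bc":
    bb=cap(v,c)
for c in "bcd":
    q=proj(v,[*W[c],.15]); print(c,q.round(1),[ (proj(v,[*(W[c]+XB*dx),.15])-q).round(1) for dx in (.01,.013)])
g=v["im"]; print(g[150:300:6,281].tolist())
E
```

```text
t 21.07 p [0.4996 0.2289 0.2179] yaw -166.4 F [-0.8 -0.2 -0.7] T [-0.03  0.   -0.02] w 35.8 g 0.0 q6 -1.42
b pred [280 223] bbox [264, 192, 32, 61, 1538] cent [280.  223.6]
c pred [347 223] bbox [322, 189, 44, 53, 1425] cent [343.5 215.8]
b [280.5 223.5] [array([ 0. , 11.8]), array([ 0. , 15.3])]
c [347.6 223.4] [array([-1. , 11.8]), array([-1.2, 15.3])]
d [414.4 223.3] [array([-1.9, 11.8]), array([-2.5, 15.2])]
[[58, 72, 111], [141, 69, 46], [73, 46, 37], [72, 49, 42], [102, 62, 45], [254, 159, 35], [112, 76, 64], [106, 84, 53], [154, 116, 28], [155, 115, 29], [156, 117, 27], [153, 115, 25], [82, 63, 32], [192, 150, 33], [191, 146, 33], [190, 146, 32], [191, 149, 40], [178, 144, 53], [146, 142, 131], [201, 194, 176], [207, 197, 179], [203, 196, 176], [213, 208, 186], [209, 201, 180], [216, 208, 190]]
```

Yellow leans back about 10 mm at the grip height, so I'll shift the grasp by that.

Emit:
{"api": "servo_tool", "payload": {
  "targets": [
    {"hand":0.16,"x":-0.02,"y":0,"z":0.06,"roll":0},
    {"hand":0.16,"x":-0.02,"y":0,"z":0.12,"roll":0},
    {"hand":0.16,"x":-0.02,"y":0,"z":0.17,"roll":0},
    {"hand":0.16,"x":-0.02,"y":0,"z":0.21,"roll":0},
    {"hand":0.16,"x":-0.02,"y":0,"z":0.224,"roll":0},
    {"hand":0.16,"x":-0.02,"y":0,"z":0.224,"roll":0},
    {"hand":1,"x":-0.02,"y":0,"z":0.222,"roll":0},
    {"hand":1,"x":-0.02,"y":0,"z":0.22,"roll":0},
    {"hand":1,"x":-0.02,"y":0,"z":0.22,"roll":0},
    {"hand":1,"x":-0.02,"y":0,"z":0.22,"roll":0}
  ],
  "grip_force": 45
}}

```text
time: 21.95
tool_pos: [0.5073, 0.2307, 0.1066]
tcp_rot: [0.373, -3.118, 0.001]
wrist_force: [-0.7, 0.4, -0.9]
width: 0.298
grip_force: 44.1
```

```bash
python3 -c "
from h import *
st();bx()"
```

```text
t 21.95 p [0.5073 0.2307 0.1066] yaw -166.4 F [-0.7  0.4 -0.9] T [ 0.01 -0.    0.03] w 25.3 g 44.1 q6 -1.43
block xy of TCP mm 8.4 22.0
```

Emit:
{"api": "servo_tool", "payload": {
  "targets": [
    {"hand":1,"x":0.012,"y":0,"z":0,"roll":0},
    {"hand":1,"x":0.024,"y":0,"z":0,"roll":0},
    {"hand":1,"x":0.036,"y":0,"z":0,"roll":0},
    {"hand":1,"x":0.048,"y":0,"z":0,"roll":0},
    {"hand":1,"x":0.056,"y":0,"z":0,"roll":0},
    {"hand":1,"x":0.064,"y":0,"z":0,"roll":0},
    {"hand":1,"x":0.07,"y":0,"z":0,"roll":0},
    {"hand":1,"x":0.07,"y":0,"z":0,"roll":0},
    {"hand":1,"x":0.07,"y":0,"z":0,"roll":0}
  ]
}}

```text
time: 22.7
tool_pos: [0.4771, 0.2236, 0.1092]
tcp_rot: [-0.372, 3.111, 0.003]
wrist_force: [8.0, 1.0, -1.2]
width: 0.291
grip_force: 44.3
```

```bash
python3 -c "
from h import *
st();bx()"
```

```text
t 22.7 p [0.4771 0.2236 0.1092] yaw -166.3 F [ 8.   1.  -1.2] T [ 0.27 -1.51 -0.01] w 24.7 g 44.3 q6 -1.42
block xy of TCP mm -22.6 22.3
```

Emit:
{"api": "servo_tool", "payload": {
  "targets": [
    {"hand":1,"x":0.008,"y":0,"z":0,"roll":0},
    {"hand":1,"x":0.016,"y":0,"z":0,"roll":0},
    {"hand":1,"x":0.016,"y":0,"z":0,"roll":0}
  ]
}}

```text
time: 22.95
tool_pos: [0.4708, 0.2222, 0.1104]
tcp_rot: [-0.372, 3.108, 0.004]
wrist_force: [7.7, 1.5, 5.0]
width: 0.29
grip_force: 44.1
```

```bash
python3 - <<'E'
from h import *
st();bx()
v=grab("wrist","w15.png"); bb=cap(v,"b")
for z in (.14,.15,.16): print(z,proj(v,[*W["b"],z]).round(1), (pt(v,(280,bb[1]+bb[3]-15),z)[:2]-W["b"])@XB)
# orange shoes
h=cv2.cvtColor(v["im"],cv2.COLOR_RGB2HSV)
print(blobs(v,(6,170,90),(16,255,255),80))
E
```

```text
t 22.95 p [0.4708 0.2222 0.1104] yaw -166.3 F [7.7 1.5 5. ] T [ 0.24 -1.55  0.  ] w 24.7 g 44.1 q6 -1.41
block xy of TCP mm -29.0 22.4
b pred [280 370] bbox [243, 295, 68, 65, 3382] cent [279.5 325.5]
0.14 [280.3 353.1] -0.005180114158727773
0.15 [280.3 370.3] -0.01513878903541571
0.16 [280.4 389.9] -0.025097463912103594
[((np.float64(195.4), np.float64(243.8)), 1760, [169, 217, 53, 49]), ((np.float64(279.4), np.float64(240.8)), 2055, [255, 217, 49, 49]), ((np.float64(356.3), np.float64(247.2)), 1700, [334, 225, 56, 49]), ((np.float64(434.4), np.float64(243.0)), 1355, [409, 226, 64, 48]), ((np.float64(413.3), np.float64(311.2)), 374, [399, 301, 37, 31])]
```

View pics/w15.png

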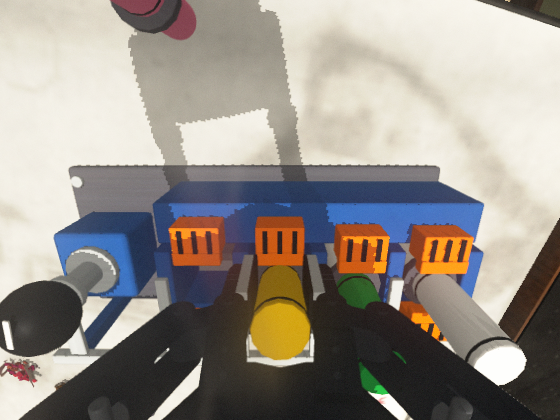

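Front shoe 1 (top row 217) now lines up with pushed shoe 0, while shoes 2 and 3 are at 225, so the front is cleared. The cap has slid to the pad edge, so I'll regrip centred before rocking back.

Emit:
{"api": "servo_tool", "payload": {
  "targets": [
    {"hand":0.2,"x":0,"y":0,"z":0,"roll":0},
    {"hand":0.2,"x":0,"y":0,"z":0,"roll":0},
    {"hand":0.2,"x":-0.02,"y":0,"z":0.004,"roll":0},
    {"hand":0.2,"x":-0.038,"y":0,"z":0.006,"roll":0},
    {"hand":0.2,"x":-0.038,"y":0,"z":0.006,"roll":0},
    {"hand":1,"x":-0.038,"y":0,"z":0.004,"roll":0},
    {"hand":1,"x":-0.038,"y":0,"z":0.002,"roll":0},
    {"hand":1,"x":-0.038,"y":0,"z":0.002,"roll":0},
    {"hand":1,"x":-0.038,"y":0,"z":0.002,"roll":0}
  ],
  "grip_force": 60
}}

```text
time: 23.75
tool_pos: [0.4848, 0.2251, 0.1048]
tcp_rot: [-0.373, 3.119, -0.0]
wrist_force: [5.0, 1.5, -10.9]
width: 0.289
grip_force: 59.5
```

```bash
python3 -c "
from h import *
st();bx();v=grab('wrist');bb=cap(v,'b');print((pt(v,(280,bb[1]+bb[3]-17),.15)[:2]-W['b'])@XB)"
```

```text
t 23.75 p [0.4848 0.2251 0.1048] yaw -166.4 F [  5.    1.5 -10.9] T [ 0.28 -1.07 -0.02] w 24.6 g 59.5 q6 -1.42
block xy of TCP mm -14.7 21.9
b pred [281 355] bbox [245, 280, 69, 59, 3361] cent [279.8 307.1]
-0.01788551957546553
```

Emit:
{"api": "servo_tool", "payload": {
  "targets": [
    {"hand":1,"x":-0.012,"y":0,"z":0,"roll":0},
    {"hand":1,"x":-0.024,"y":0,"z":0,"roll":0},
    {"hand":1,"x":-0.036,"y":0,"z":0,"roll":0},
    {"hand":1,"x":-0.048,"y":0,"z":0,"roll":0},
    {"hand":1,"x":-0.06,"y":0,"z":0,"roll":0},
    {"hand":1,"x":-0.07,"y":0,"z":0,"roll":0},
    {"hand":1,"x":-0.078,"y":0,"z":0,"roll":0},
    {"hand":1,"x":-0.084,"y":0,"z":0,"roll":0},
    {"hand":1,"x":-0.084,"y":0,"z":0,"roll":0},
    {"hand":1,"x":-0.084,"y":0,"z":0,"roll":0}
  ]
}}

```text
time: 24.63
tool_pos: [0.5202, 0.2337, 0.1041]
tcp_rot: [0.371, -3.107, 0.004]
wrist_force: [-9.5, -2.1, 0.1]
width: 0.286
grip_force: 59.1
```

```bash
python3 -c "
from h import *
st();bx();v=grab('wrist');bb=cap(v,'b');print((pt(v,(280,bb[1]+bb[3]-17),.15)[:2]-W['b'])@XB)"
```

```text
t 24.63 p [0.5202 0.2337 0.1041] yaw -166.4 F [-9.5 -2.1  0.1] T [-0.36  1.68  0.01] w 24.3 g 59.1 q6 -1.43
block xy of TCP mm 21.7 21.9
b pred [281 282] bbox [236, 214, 80, 128, 7189] cent [279.2 286.1]
0.020119959081634095
```

Emit:
{"api": "servo_tool", "payload": {
  "targets": [
    {"hand":1,"x":-0.01,"y":0,"z":0,"roll":0},
    {"hand":1,"x":-0.02,"y":0,"z":0,"roll":0},
    {"hand":1,"x":-0.02,"y":0,"z":0,"roll":0}
  ]
}}

```text
time: 24.93
tool_pos: [0.5258, 0.2349, 0.1032]
tcp_rot: [0.37, -3.097, 0.007]
wrist_force: [-20.9, -5.7, 7.7]
width: 0.284
grip_force: 61.1
```

```bash
python3 -c "
from h import *
st();bx()"
```

```text
t 24.93 p [0.5258 0.2349 0.1032] yaw -166.4 F [-20.9  -5.7   7.7] T [-0.78  3.21 -0.03] w 24.2 g 61.1 q6 -1.43
block xy of TCP mm 27.5 21.7
```

Emit:
{"api": "servo_tool", "payload": {
  "targets": [
    {"hand":1,"x":0.015,"y":0,"z":0,"roll":0},
    {"hand":1,"x":0.03,"y":0,"z":0,"roll":0},
    {"hand":1,"x":0.045,"y":0,"z":0,"roll":0},
    {"hand":1,"x":0.055,"y":0,"z":0,"roll":0},
    {"hand":1,"x":0.055,"y":0,"z":0,"roll":0}
  ]
}}

```text
time: 25.35
tool_pos: [0.5127, 0.2323, 0.1097]
tcp_rot: [-0.372, 3.108, 0.003]
wrist_force: [5.7, 0.0, 0.9]
width: 0.284
grip_force: 55.8
```

```bash
python3 -c "
from h import *
st();bx()"
```

```text
t 25.35 p [0.5127 0.2323 0.1097] yaw -166.3 F [5.7 0.  0.9] T [ 0.14 -1.23  0.07] w 24.2 g 55.8 q6 -1.43
block xy of TCP mm 14.1 22.3
```

```bash
python3 - <<'E'
from h import *
v=grab('wrist'); h=cv2.cvtColor(v["im"],cv2.COLOR_RGB2HSV)
bb=cap(v,'b'); 
m=cv2.inRange(h,(18,120,40),(36,255,255)); print([int(m[r,230:330].sum()//255) for r in range(180,380,6)])
dk=v["im"].max(2); print(dk[180:380:6,280].tolist())
for x in (-.01,0,.01,.02): print(x,proj(v,[*(W["b"]+XB*x),.15]).round(0),proj(v,[*(W["b"]+XB*(x*.53)),.08]).round(0))
E
```

```text
b pred [280 293] bbox [235, 218, 81, 135, 7733] cent [279.2 291.7]
[22, 0, 36, 16, 0, 0, 23, 33, 40, 45, 48, 50, 51, 53, 55, 56, 57, 60, 61, 63, 61, 70, 73, 75, 74, 75, 75, 65, 52, 25, 0, 0, 2, 0]
[78, 183, 255, 96, 124, 129, 170, 173, 171, 170, 173, 167, 167, 166, 167, 172, 166, 168, 171, 166, 60, 169, 208, 202, 199, 200, 199, 195, 197, 189, 235, 234, 53, 55]
-0.01 [281. 272.] [280. 218.]
0 [281. 293.] [280. 226.]
0.01 [281. 313.] [280. 234.]
0.02 [281. 332.] [280. 241.]
```

Emit:
{"api": "servo_tool", "payload": {
  "targets": [
    {"hand":1,"x":0,"y":0,"z":-0.01,"roll":0},
    {"hand":1,"x":0,"y":0,"z":-0.02,"roll":0},
    {"hand":1,"x":0,"y":0,"z":-0.026,"roll":0},
    {"hand":1,"x":0,"y":0,"z":-0.026,"roll":0}
  ]
}}

```text
time: 25.73
tool_pos: [0.5104, 0.2317, 0.1211]
tcp_rot: [-0.373, 3.115, 0.002]
wrist_force: [4.9, 1.0, 0.8]
width: 0.278
grip_force: 53.4
```

```bash
python3 -c "
from h import *
st();bx()"
```

```text
t 25.73 p [0.5104 0.2317 0.1211] yaw -166.4 F [4.9 1.  0.8] T [ 0.25 -0.98 -0.04] w 23.6 g 53.4 q6 -1.43
block xy of TCP mm 11.7 22.3
```

```bash
cat >> h.py <<'E'
def rows(v,c="b"):
    lo,hi={"b":((18,120,40),(36,255,255)),"c":((45,90,30),(85,255,255)),"d":((0,0,100),(180,50,255))}[c]
    m=cv2.inRange(cv2.cvtColor(v["im"],cv2.COLOR_RGB2HSV),lo,hi); r=[int(m[i,230:330].sum()//255) for i in range(180,390,6)]; print(r); print(v["im"].max(2)[180:390:6,280].tolist())
E
python3 - <<'E'
from h import *
v=grab('wrist'); rows(v)
for x in (-.01,0,.01,.02): print(x,proj(v,[*(W["b"]+XB*x),.165]).round(0),proj(v,[*(W["b"]+XB*(x*.53)),.08]).round(0))
E
```

```text
[17, 32, 34, 0, 0, 0, 20, 31, 40, 45, 48, 50, 50, 53, 55, 56, 58, 60, 62, 57, 65, 72, 73, 74, 76, 73, 74, 56, 43, 0, 0, 0, 0, 0, 0]
[76, 254, 254, 118, 132, 126, 190, 188, 165, 165, 167, 161, 165, 164, 165, 163, 165, 161, 168, 50, 164, 205, 201, 205, 200, 198, 200, 198, 197, 236, 235, 231, 57, 54, 53]
-0.01 [280. 282.] [280. 216.]
0 [280. 303.] [280. 223.]
0.01 [281. 323.] [280. 230.]
0.02 [281. 342.] [280. 237.]
```

Emit:
{"api": "servo_tool", "payload": {
  "targets": [
    {"hand":1,"x":0,"y":0,"z":-0.01,"roll":0},
    {"hand":1,"x":0,"y":0,"z":-0.02,"roll":0},
    {"hand":1,"x":0,"y":0,"z":-0.03,"roll":0},
    {"hand":1,"x":0,"y":0,"z":-0.03,"roll":0}
  ]
}}

```text
time: 26.12
tool_pos: [0.5099, 0.2314, 0.1354]
tcp_rot: [-0.373, 3.116, 0.001]
wrist_force: [4.8, 0.0, 0.9]
width: 0.279
grip_force: 53.5
```

```bash
python3 -c "
from h import *
st();bx();v=grab('wrist'); rows(v)"
```

```text
t 26.12 p [0.5099 0.2314 0.1354] yaw -166.4 F [4.8 0.  0.9] T [ 0.19 -1.13 -0.02] w 23.7 g 53.5 q6 -1.43
block xy of TCP mm 11.1 22.1
[0, 31, 18, 0, 0, 0, 16, 31, 39, 44, 48, 50, 50, 53, 55, 56, 58, 60, 58, 61, 66, 70, 71, 74, 71, 70, 61, 49, 23, 0, 0, 0, 0, 0, 0]
[118, 254, 231, 159, 104, 123, 181, 185, 182, 163, 163, 162, 160, 159, 161, 165, 166, 158, 51, 161, 204, 204, 204, 200, 203, 202, 200, 202, 198, 235, 231, 232, 63, 63, 58]
```

The tube rises with the gripper. Recentre while the foot is still guided, then lift out.

Emit:
{"api": "servo_tool", "payload": {
  "targets": [
    {"hand":1,"x":0.012,"y":0,"z":0,"roll":0},
    {"hand":1,"x":0.024,"y":0,"z":0,"roll":0},
    {"hand":1,"x":0.024,"y":0,"z":-0.02,"roll":0},
    {"hand":1,"x":0.024,"y":0,"z":-0.06,"roll":0},
    {"hand":1,"x":0.024,"y":0,"z":-0.1,"roll":0},
    {"hand":1,"x":0.024,"y":0,"z":-0.15,"roll":0},
    {"hand":1,"x":0.024,"y":0,"z":-0.2,"roll":0},
    {"hand":1,"x":0.024,"y":0,"z":-0.25,"roll":0},
    {"hand":1,"x":0.024,"y":0,"z":-0.29,"roll":0},
    {"hand":1,"x":0.024,"y":0,"z":-0.29,"roll":0}
  ]
}}

```text
time: 27.0
tool_pos: [0.4979, 0.2289, 0.2842]
tcp_rot: [-0.373, 3.115, 0.003]
wrist_force: [0.5, -0.5, 0.9]
width: 0.002
grip_force: 0.0
```

```bash
python3 - <<'E'
from h import *
st();bx();v=grab('wrist',"w20.png"); rows(v)
p=tool()[0]
# predicted rows of collar rim/cap seam for upright tube with foot offset .095
for z in (.045,-.025,-.029): print(z,proj(v,[*(p[:2]),p[2]+z]).round(1))
# side view tilt: yellow cap blob
s=grab("side","s20.png"); bl=[b for b in blobs(s,(22,140,60),(34,255,255),40)]; print(bl)
print(proj(s,p),proj(s,p+[0,0,.05]),proj(s,p-[0,0,.1]))
m=cv2.inRange(cv2.cvtColor(s["im"],cv2.COLOR_RGB2HSV),(22,140,60),(34,255,255)); 
a=cv2.imread("pics/w11.png")[:,:,::-1]; print(a.max(2)[180:390:6,280].tolist())
E
```

```text
t 27.0 p [0.4979 0.2289 0.2842] yaw -166.4 F [ 0.5 -0.5  0.9] T [ 0.01 -0.01 -0.03] w 0.2 g 0.0 q6 -1.42
block xy of TCP mm -1.1 22.5
[0, 0, 0, 0, 0, 1, 1, 0, 0, 0, 0, 0, 0, 0, 0, 0, 0, 0, 0, 0, 0, 0, 0, 0, 0, 0, 0, 0, 0, 0, 0, 0, 0, 0, 0]
[98, 139, 138, 140, 187, 65, 69, 228, 140, 209, 193, 198, 198, 61, 59, 57, 52, 51, 52, 51, 54, 47, 47, 39, 40, 39, 229, 218, 201, 134, 96, 97, 22, 22, 27]
0.045 [280.9 322.4]
-0.025 [280.5 246.6]
-0.029 [280.5 243.8]
[((np.float64(421.4), np.float64(184.1)), 376, [418, 140, 7, 82]), ((np.float64(418.1), np.float64(286.4)), 119, [414, 279, 9, 15])]
[285.1250782  181.16056672] [285.37777206 154.58193673] [284.65576055 229.57262077]
[173, 132, 124, 135, 124, 130, 63, 72, 77, 112, 110, 107, 109, 111, 111, 111, 55, 113, 153, 153, 153, 149, 154, 153, 153, 148, 150, 87, 91, 98, 95, 120, 48, 47, 46]
```

The tube slipped out of the pads. Locate it numerically.

```bash
python3 - <<'E'
from h import *
for n in("wrist","top","side"):
    v=grab(n); print(n,blobs(v,(18,110,40),(36,255,255),25,(120,100,400,340) if n!="wrist" else None), proj(v,[*W["b"],.15]).round(0),proj(v,[*W["b"],.06]).round(0))
    if n=="wrist": print(blobs(v,(6,170,60),(16,255,255),80)); print("grn",blobs(v,(45,90,30),(85,255,255),60))
for f in("pics/t2.png","pics/top0.png"):
    print(blobs(dict(im=cv2.imread(f)[:,:,::-1].copy()),(18,110,40),(36,255,255),15,(120,180,260,280)))
E
```

```text
wrist [((np.float64(279.3), np.float64(146.1)), 1592, [265, 115, 30, 66]), ((np.float64(164.2), np.float64(321.1)), 48, [160, 317, 10, 10])] [280. 203.] [280. 181.]
[((np.float64(234.4), np.float64(158.3)), 535, [221, 146, 28, 24]), ((np.float64(325.2), np.float64(162.1)), 467, [312, 151, 27, 24]), ((np.float64(369.8), np.float64(163.8)), 533, [355, 152, 30, 24]), ((np.float64(362.2), np.float64(209.7)), 281, [352, 199, 21, 21]), ((np.float64(315.1), np.float64(211.5)), 164, [310, 200, 17, 21]), ((np.float64(243.3), np.float64(212.3)), 207, [234, 204, 17, 21]), ((np.float64(279.5), np.float64(213.3)), 425, [268, 204, 24, 21])]
grn [((np.float64(328.7), np.float64(200.2)), 868, [314, 179, 31, 43])]
top [((np.float64(364.2), np.float64(241.1)), 580, [336, 228, 64, 28]), ((np.float64(191.4), np.float64(244.0)), 177, [187, 233, 10, 22]), ((np.float64(368.8), np.float64(330.8)), 259, [356, 321, 35, 19])] [187. 227.] [193. 230.]
side [((np.float64(308.0), np.float64(246.4)), 482, [291, 230, 35, 33])] [283. 244.] [283. 281.]
[((np.float64(190.6), np.float64(227.4)), 44, [186, 224, 9, 8])]
[((np.float64(188.3), np.float64(227.6)), 100, [183, 222, 12, 11])]
```

```bash
cat >> h.py <<'E'
def ends(v,roi,lo=(18,110,40),hi=(36,255,255)):
    m=cv2.inRange(cv2.cvtColor(v["im"],cv2.COLOR_RGB2HSV),np.array(lo),np.array(hi)); k=np.zeros_like(m);k[roi[1]:roi[3],roi[0]:roi[2]]=255
    c=max(cv2.findContours(m&k,0,2)[0],key=cv2.contourArea); b=cv2.boxPoints(cv2.minAreaRect(c))
    e=[(b[i]+b[(i+1)%4])/2 for i in range(4)]; i=0 if np.linalg.norm(e[0]-e[2])>np.linalg.norm(e[1]-e[3]) else 1
    return e[i],e[i+2],b
def ray(v,uv):
    p=cv2.undistortPoints(np.array([[uv]],float),v["K"],v["d"])[0,0]; r=v["Rc"]@np.array([p[0],p[1],1]); return v["eye"],r/np.linalg.norm(r)
def tri(obs):
    A=np.zeros((3,3));b=np.zeros(3)
    for v,uv in obs:
        e,r=ray(v,uv); Q=np.eye(3)-np.outer(r,r); A+=Q;b+=Q@e
    P=np.linalg.solve(A,b); return P,[(proj(v,P)-uv).round(1) for v,uv in obs]
E
python3 - <<'E'
from h import *
w,t,s=[grab(n) for n in("wrist","top","side")]
R_={"w":ends(w,(240,90,320,200)),"t":ends(t,(180,225,205,260)),"s":ends(s,(280,220,335,270))}
for k,e in R_.items(): print(k,e[0].round(1),e[1].round(1),e[2].round(0).tolist())
def od(e,key): return sorted(e[:2],key=key)
we=od(R_["w"],lambda p:p[1]); te=od(R_["t"],lambda p:-p[1]); se=od(R_["s"],lambda p:-p[0])
for i in range(2):
    for nm,obs in (("wt",[(w,we[i]),(t,te[i])]),("ws",[(w,we[i]),(s,se[i])]),("all",[(w,we[i]),(t,te[i]),(s,se[i])])):
        P,e=tri(obs); print(i,nm,P.round(3),"block",((P[:2]-B0)@XB*1e3).round(0),((P[:2]-B0)@YB*1e3).round(0),[x.tolist() for x in e])
E
```

```text
w [279.5 117. ] [279.5 181. ] [[265.0, 117.0], [294.0, 117.0], [294.0, 181.0], [265.0, 181.0]]
t [191.5 233. ] [191.5 254. ] [[187.0, 233.0], [196.0, 233.0], [196.0, 254.0], [187.0, 254.0]]
s [322.2 234. ] [293.8 258.9] [[290.0, 254.0], [318.0, 229.0], [326.0, 239.0], [298.0, 264.0]]
0 wt [0.421 0.208 0.183] block -81.0 21.0 [[-0.8, 3.0], [-0.0, 0.9]]
0 ws [0.424 0.208 0.166] block -78.0 20.0 [[-1.1, 5.6], [2.4, 0.2]]
0 all [0.424 0.21  0.168] block -78.0 22.0 [[0.6, 6.1], [0.5, 0.0], [2.4, 0.1]]
1 wt [0.487 0.224 0.104] block -13.0 21.0 [[-0.0, -0.0], [-0.0, -0.0]]
1 ws [0.482 0.224 0.114] block -18.0 22.0 [[0.6, -2.2], [-1.2, -0.4]]
1 all [0.483 0.223 0.113] block -17.0 20.0 [[-0.5, -1.2], [-0.2, 0.9], [-1.9, -0.3]]
```

The yellow tube leans about 45° to the front with its foot still in the well (cap centre near block x −47, z 0.138). I'll grip the upper cap there and swing it upright about its foot.

Emit:
{"api": "servo_tool", "payload": {
  "targets": [
    {"hand":0.16,"x":0.06,"y":-0.002,"z":0,"roll":0},
    {"hand":0.16,"x":0.12,"y":-0.002,"z":0.02,"roll":0},
    {"hand":0.16,"x":0.12,"y":-0.002,"z":0.1,"roll":0},
    {"hand":0.16,"x":0.12,"y":-0.002,"z":0.18,"roll":0},
    {"hand":0.16,"x":0.12,"y":-0.002,"z":0.25,"roll":0},
    {"hand":0.16,"x":0.12,"y":-0.002,"z":0.306,"roll":0},
    {"hand":0.16,"x":0.12,"y":-0.002,"z":0.306,"roll":0}
  ]
}}

```text
time: 27.98
tool_pos: [0.4331, 0.2107, 0.1192]
tcp_rot: [0.372, -3.106, 0.006]
wrist_force: [-1.3, -0.5, -1.5]
width: 0.42
grip_force: 0.0
```

Emit:
{"api": "servo_tool", "payload": {
  "targets": [
    {"hand":1,"x":0,"y":0,"z":0,"roll":0},
    {"hand":1,"x":0,"y":0,"z":0,"roll":0},
    {"hand":1,"x":0,"y":0,"z":0,"roll":0},
    {"hand":1,"x":0,"y":0,"z":0,"roll":0}
  ],
  "grip_force": 30
}}

```text
time: 28.32
tool_pos: [0.4399, 0.2137, 0.1281]
tcp_rot: [-0.373, 3.117, 0.001]
wrist_force: [-1.1, -0.2, -1.7]
width: 0.294
grip_force: 29.6
```

```bash
python3 - <<'E'
from h import *
st();bx()
w=grab("wrist","w21.png"); e=ends(w,(230,100,330,400)); print(e[0],e[1])
rows(w); p=tool()[0]; print(proj(w,p),proj(w,p+[0,0,.022]))
E
```

```text
t 28.32 p [0.4399 0.2137 0.1281] yaw -166.4 F [-1.1 -0.2 -1.7] T [-0.02  0.38  0.01] w 25.0 g 29.6 q6 -1.41
block xy of TCP mm -61.0 21.4
[280. 278.] [280. 342.]
[0, 0, 0, 0, 0, 0, 0, 0, 0, 0, 0, 0, 0, 0, 0, 0, 0, 31, 46, 54, 59, 62, 62, 61, 57, 49, 37, 20, 0, 7, 5, 0, 0, 0, 0]
[215, 147, 142, 84, 79, 78, 90, 89, 87, 86, 108, 108, 157, 158, 55, 51, 52, 205, 205, 205, 206, 209, 209, 213, 213, 215, 215, 140, 134, 93, 93, 128, 76, 79, 72]
[280.84821631 270.06721843] [281.00215817 293.95200823]
```

Emit:
{"api": "servo_tool", "payload": {
  "targets": [
    {"hand":1,"x":-0.01,"y":0,"z":-0.008,"roll":0},
    {"hand":1,"x":-0.025,"y":0,"z":-0.01,"roll":0},
    {"hand":1,"x":-0.04,"y":0,"z":-0.012,"roll":0},
    {"hand":1,"x":-0.055,"y":0,"z":-0.012,"roll":0},
    {"hand":1,"x":-0.055,"y":0,"z":-0.012,"roll":0}
  ]
}}

```text
time: 28.78
tool_pos: [0.4674, 0.2202, 0.1335]
tcp_rot: [-0.373, 3.117, 0.001]
wrist_force: [-2.8, -0.6, -0.7]
width: 0.293
grip_force: 33.3
```

```bash
python3 - <<'E'
from h import *
st();bx();w=grab("wrist"); rows(w)
E
```

```text
t 28.78 p [0.4674 0.2202 0.1335] yaw -166.4 F [-2.8 -0.6 -0.7] T [-0.05  0.48 -0.01] w 24.9 g 33.3 q6 -1.42
block xy of TCP mm -32.8 21.3
[0, 0, 0, 0, 0, 0, 0, 0, 0, 0, 0, 0, 0, 0, 0, 21, 34, 39, 41, 51, 56, 59, 63, 64, 63, 61, 53, 43, 25, 0, 0, 0, 0, 0, 0]
[98, 95, 95, 123, 113, 87, 156, 162, 54, 53, 53, 202, 202, 75, 79, 126, 126, 125, 142, 219, 214, 213, 216, 212, 211, 213, 208, 210, 208, 212, 228, 237, 63, 63, 58]
```

Emit:
{"api": "servo_tool", "payload": {
  "targets": [
    {"hand":1,"x":-0.015,"y":0,"z":0,"roll":0},
    {"hand":1,"x":-0.03,"y":0,"z":0,"roll":0},
    {"hand":1,"x":-0.045,"y":0,"z":0,"roll":0},
    {"hand":1,"x":-0.06,"y":0,"z":0.004,"roll":0},
    {"hand":1,"x":-0.066,"y":0,"z":0.004,"roll":0},
    {"hand":1,"x":-0.066,"y":0,"z":0.004,"roll":0}
  ]
}}

```text
time: 29.33
tool_pos: [0.4982, 0.2274, 0.1295]
tcp_rot: [0.373, -3.119, 0.0]
wrist_force: [-2.5, -0.1, -0.9]
width: 0.3
grip_force: 34.4
```

```bash
python3 - <<'E'
from h import *
st();bx();w=grab("wrist","w22.png"); rows(w)
s=grab("side","s22.png"); e=ends(s,(240,200,360,300)); print(e[0],e[1])
p=tool()[0]; print(proj(s,[*p[:2],.10]),proj(s,[*p[:2],.17]))
E
```

```text
t 29.33 p [0.4982 0.2274 0.1295] yaw -166.4 F [-2.5 -0.1 -0.9] T [-0.16  0.57  0.01] w 25.5 g 34.4 q6 -1.43
block xy of TCP mm -1.2 21.0
[12, 14, 15, 16, 32, 8, 0, 0, 0, 0, 0, 20, 30, 38, 43, 45, 47, 49, 53, 54, 53, 58, 64, 63, 68, 71, 62, 58, 49, 35, 0, 0, 0, 0, 0]
[99, 95, 99, 98, 254, 224, 85, 140, 141, 74, 80, 89, 145, 151, 146, 146, 147, 146, 145, 148, 152, 206, 203, 206, 207, 208, 205, 203, 206, 199, 236, 235, 62, 57, 53]
[278.53723 231.17737] [275.3095 259.1511]
[283.96090781 264.49984077] [284.24385701 234.44932867]
```

Nearly upright again. Lower it into the pocket, release and regrip at the standard height.

Emit:
{"api": "servo_tool", "payload": {
  "targets": [
    {"hand":1,"x":-0.004,"y":0,"z":0.01,"roll":0},
    {"hand":1,"x":-0.004,"y":0,"z":0.02,"roll":0},
    {"hand":1,"x":-0.002,"y":0,"z":0.03,"roll":0},
    {"hand":1,"x":-0.002,"y":0,"z":0.03,"roll":0}
  ]
}}

```text
time: 29.77
tool_pos: [0.5002, 0.2282, 0.1202]
tcp_rot: [-0.373, 3.116, 0.001]
wrist_force: [-12.1, -4.5, 24.1]
width: 0.296
grip_force: 37.1
```

```bash
python3 - <<'E'
from h import *
st();bx();w=grab("wrist","w23.png"); rows(w)
s=grab("side","s22.png"); e=ends(s,(240,200,360,300)); print(e[0],e[1])
E
```

```text
t 29.77 p [0.5002 0.2282 0.1202] yaw -166.4 F [-12.1  -4.5  24.1] T [-0.79  1.99 -0.05] w 25.2 g 37.1 q6 -1.43
block xy of TCP mm 1.0 21.3
[12, 15, 17, 19, 35, 20, 0, 0, 0, 0, 0, 11, 34, 39, 43, 47, 47, 49, 53, 54, 52, 58, 62, 66, 69, 65, 60, 59, 47, 34, 0, 0, 0, 0, 0]
[76, 78, 74, 76, 255, 254, 128, 148, 145, 81, 84, 64, 149, 147, 148, 148, 145, 145, 151, 153, 120, 175, 206, 207, 205, 202, 204, 204, 203, 203, 239, 235, 55, 52, 53]
[276.81146 236.07378] [274. 267.]
```

Emit:
{"api": "servo_tool", "payload": {
  "targets": [
    {"hand":1,"x":0.004,"y":0,"z":-0.012,"roll":0},
    {"hand":0.16,"x":0.004,"y":0,"z":-0.012,"roll":0},
    {"hand":0.16,"x":0.004,"y":0,"z":-0.012,"roll":0},
    {"hand":0.16,"x":0.004,"y":0,"z":0.01,"roll":0},
    {"hand":0.16,"x":0.004,"y":0,"z":0.014,"roll":0},
    {"hand":0.16,"x":0.004,"y":0,"z":0.014,"roll":0}
  ]
}}

```text
time: 30.37
tool_pos: [0.4955, 0.2266, 0.106]
tcp_rot: [0.373, -3.116, 0.001]
wrist_force: [0.6, -0.6, -0.4]
width: 0.417
grip_force: 0.0
```

```bash
python3 - <<'E'
from h import *
st();bx();w=grab("wrist","w24.png"); rows(w); p=tool()[0]
s=grab("side","s22.png"); e=ends(s,(240,200,360,300)); print(e[0],e[1])
e=sorted(e[:2],key=lambda q:q[1]); print(proj(s,[*W["b"],.08]),proj(s,[*W["b"],.15]))
for x in (-.01,0,.01): print(x,proj(w,[*(W["b"]+XB*x),.15]).round(0),proj(w,[*(W["b"]+XB*(x*.45)),.08]).round(0))
E
```

```text
t 30.37 p [0.4955 0.2266 0.106 ] yaw -166.4 F [ 0.6 -0.6 -0.4] T [-0.01  0.05  0.01] w 35.4 g 0.0 q6 -1.43
block xy of TCP mm -4.0 20.9
[0, 0, 36, 21, 20, 20, 11, 10, 0, 0, 9, 31, 40, 44, 33, 49, 56, 63, 68, 71, 72, 67, 64, 55, 47, 29, 0, 0, 0, 0, 0, 0, 0, 0, 0]
[193, 176, 255, 177, 121, 119, 121, 213, 211, 93, 139, 138, 143, 138, 62, 214, 216, 216, 217, 214, 215, 213, 214, 213, 212, 209, 152, 157, 218, 215, 225, 236, 64, 57, 56]
[297.56882 238.27686] [293.51175 261.26678]
[283.22805259 272.97025594] [283.47779772 243.62165779]
-0.01 [284. 314.] [283. 248.]
0 [284. 334.] [283. 255.]
0.01 [284. 352.] [283. 261.]
```

```bash
python3 - <<'E'
from h import *
w,t,s=[grab(n) for n in("wrist","top","side")]
m=cv2.inRange(cv2.cvtColor(s["im"],cv2.COLOR_RGB2HSV),np.array((18,110,40)),np.array((36,255,255)))
for r in range(225,290,4):
    xs=np.where(m[r,255:330])[0]+255; print(r,(xs.min(),xs.max(),len(xs)) if len(xs) else None,end=" ")
print()
# seam & disc in wrist
we=[(280,298),(280,262)]
for k in(0,1):
    for ss in [(297.5,238.3),(293.5,261.3)]:
        P,e=tri([(w,we[k]),(s,ss)]); print(k,ss,P.round(3),((P[:2]-B0)@XB*1e3).round(0),((P[:2]-B0)@YB*1e3).round(0),[x.tolist() for x in e])
print("shoes",blobs(w,(5,170,60),(16,255,255),100))
print("top",blobs(t,(18,110,40),(36,255,255),15,(170,200,210,260)))
E
```

```text
225 None 229 None 233 None 237 None 241 (np.int64(295), np.int64(299), 5) 245 (np.int64(295), np.int64(298), 4) 249 (np.int64(294), np.int64(297), 4) 253 (np.int64(294), np.int64(295), 2) 257 (np.int64(292), np.int64(294), 3) 261 (np.int64(292), np.int64(293), 2) 265 None 269 None 273 None 277 None 281 None 285 None 289 None 
0 (297.5, 238.3) [0.474 0.222 0.161] -26.0 21.0 [[1.4, -3.0], [-0.5, -0.4]]
0 (293.5, 261.3) [0.489 0.231 0.122] -10.0 26.0 [[11.9, -23.2], [-4.9, -4.4]]
1 (297.5, 238.3) [0.47  0.218 0.155] -31.0 19.0 [[-5.1, 11.7], [2.0, 1.4]]
1 (293.5, 261.3) [0.484 0.225 0.111] -16.0 22.0 [[3.8, -8.2], [-2.0, -1.4]]
shoes [((np.float64(196.3), np.float64(204.0)), 1865, [164, 181, 59, 49]), ((np.float64(284.0), np.float64(206.3)), 1493, [256, 181, 53, 49]), ((np.float64(360.6), np.float64(204.5)), 914, [340, 189, 59, 50]), ((np.float64(444.9), np.float64(208.0)), 1272, [419, 191, 70, 49]), ((np.float64(424.3), np.float64(290.3)), 674, [408, 275, 55, 41]), ((np.float64(193.1), np.float64(293.3)), 653, [178, 282, 35, 29])]
top []
```

Yellow is seated in the well again, leaning about 9° to the front (cap near x −15). Slide to it, grip, bring upright and lift.

Emit:
{"api": "servo_tool", "payload": {
  "targets": [
    {"hand":0.16,"x":0.012,"y":0.001,"z":0,"roll":0},
    {"hand":0.16,"x":0.022,"y":0.001,"z":0,"roll":0},
    {"hand":0.16,"x":0.022,"y":0.001,"z":0,"roll":0},
    {"hand":1,"x":0.022,"y":0.001,"z":-0.002,"roll":0},
    {"hand":1,"x":0.022,"y":0.001,"z":-0.004,"roll":0},
    {"hand":1,"x":0.022,"y":0.001,"z":-0.004,"roll":0},
    {"hand":1,"x":0.022,"y":0.001,"z":-0.004,"roll":0}
  ],
  "grip_force": 40
}}

```text
time: 31.2
tool_pos: [0.4856, 0.225, 0.1102]
tcp_rot: [0.373, -3.119, 0.0]
wrist_force: [-2.5, -0.9, 0.6]
width: 0.295
grip_force: 39.3
```

```bash
python3 - <<'E'
from h import *
st();bx();w=grab("wrist","w25.png"); rows(w)
E
```

```text
t 31.2 p [0.4856 0.225  0.1102] yaw -166.4 F [-2.5 -0.9  0.6] T [-0.05  0.36  0.01] w 25.1 g 39.3 q6 -1.42
block xy of TCP mm -14.0 21.6
[0, 0, 0, 0, 0, 18, 6, 0, 0, 0, 0, 0, 6, 27, 37, 42, 47, 49, 52, 55, 60, 62, 65, 64, 63, 61, 51, 40, 15, 0, 0, 0, 0, 0, 0]
[95, 193, 191, 161, 207, 64, 57, 51, 53, 206, 206, 81, 55, 134, 134, 137, 139, 85, 172, 214, 214, 212, 213, 212, 211, 207, 206, 208, 215, 216, 218, 230, 63, 60, 51]
```

Emit:
{"api": "servo_tool", "payload": {
  "targets": [
    {"hand":1,"x":-0.008,"y":0,"z":0,"roll":0},
    {"hand":1,"x":-0.016,"y":0,"z":0,"roll":0},
    {"hand":1,"x":-0.024,"y":0,"z":0,"roll":0},
    {"hand":1,"x":-0.031,"y":0,"z":0,"roll":0},
    {"hand":1,"x":-0.031,"y":0,"z":0,"roll":0}
  ]
}}

```text
time: 31.67
tool_pos: [0.4983, 0.228, 0.1095]
tcp_rot: [0.372, -3.112, 0.002]
wrist_force: [-8.5, -1.7, 2.7]
width: 0.295
grip_force: 39.5
```

```bash
python3 - <<'E'
from h import *
st();bx();w=grab("wrist","w25.png"); rows(w)
E
```

```text
t 31.67 p [0.4983 0.228  0.1095] yaw -166.4 F [-8.5 -1.7  2.7] T [-0.28  1.61  0.01] w 25.1 g 39.5 q6 -1.43
block xy of TCP mm -0.9 21.6
[0, 22, 18, 19, 21, 0, 30, 2, 0, 0, 9, 25, 37, 41, 45, 47, 49, 52, 55, 56, 57, 65, 70, 69, 67, 65, 58, 49, 34, 0, 0, 0, 0, 0, 0]
[175, 221, 82, 78, 81, 84, 255, 211, 81, 92, 149, 153, 150, 151, 153, 150, 151, 145, 148, 152, 211, 208, 209, 209, 210, 207, 208, 205, 209, 221, 233, 241, 63, 58, 54]
```

Emit:
{"api": "servo_tool", "payload": {
  "targets": [
    {"hand":1,"x":0.007,"y":0,"z":0,"roll":0},
    {"hand":1,"x":0.012,"y":0,"z":-0.008,"roll":0},
    {"hand":1,"x":0.012,"y":0,"z":-0.018,"roll":0},
    {"hand":1,"x":0.012,"y":0,"z":-0.03,"roll":0},
    {"hand":1,"x":0.012,"y":0,"z":-0.04,"roll":0},
    {"hand":1,"x":0.012,"y":0,"z":-0.04,"roll":0}
  ],
  "grip_force": 60
}}

```text
time: 32.22
tool_pos: [0.4969, 0.228, 0.1325]
tcp_rot: [-0.373, 3.115, 0.002]
wrist_force: [-0.2, -0.6, -0.6]
width: 0.289
grip_force: 58.8
```

```bash
python3 - <<'E'
from h import *
st();bx();w=grab("wrist","w25.png"); rows(w)
E
```

```text
t 32.22 p [0.4969 0.228  0.1325] yaw -166.4 F [-0.2 -0.6 -0.6] T [ 0.01 -0.01 -0.01] w 24.6 g 58.8 q6 -1.42
block xy of TCP mm -2.3 21.8
[16, 16, 14, 15, 27, 0, 0, 0, 0, 0, 6, 26, 37, 42, 45, 47, 49, 51, 55, 58, 57, 63, 65, 70, 69, 65, 58, 47, 31, 0, 0, 0, 0, 0, 0]
[71, 68, 67, 63, 254, 207, 94, 141, 63, 76, 128, 144, 143, 144, 144, 144, 146, 142, 62, 149, 209, 205, 206, 206, 206, 205, 205, 204, 199, 237, 235, 233, 62, 61, 57]
```

Emit:
{"api": "servo_tool", "payload": {
  "targets": [
    {"hand":1,"x":0,"y":0,"z":-0.05,"roll":0},
    {"hand":1,"x":0,"y":0,"z":-0.1,"roll":0},
    {"hand":1,"x":0,"y":0,"z":-0.16,"roll":0},
    {"hand":1,"x":0,"y":0,"z":-0.22,"roll":0},
    {"hand":1,"x":0,"y":0,"z":-0.28,"roll":0},
    {"hand":1,"x":0,"y":0,"z":-0.31,"roll":0},
    {"hand":1,"x":0,"y":0,"z":-0.31,"roll":0},
    {"hand":1,"x":0,"y":0,"z":-0.31,"roll":0}
  ]
}}

```text
time: 32.93
tool_pos: [0.4957, 0.2275, 0.286]
tcp_rot: [-0.373, 3.117, 0.001]
wrist_force: [-0.1, 0.1, -1.6]
width: 0.287
grip_force: 59.0
```

```bash
python3 - <<'E'
from h import *
st();bx();w=grab("wrist","w26.png"); rows(w); print("green/white",blobs(w,(45,90,30),(85,255,255),60))
for c in "cd": print(c,proj(w,[*W[c],.15]).round(0))
print("shoes",blobs(w,(5,170,60),(16,255,255),60))
E
```

```text
t 32.93 p [0.4957 0.2275 0.286 ] yaw -166.4 F [-0.1  0.1 -1.6] T [ 0.01  0.   -0.06] w 24.4 g 59.0 q6 -1.42
block xy of TCP mm -3.6 21.6
[0, 0, 0, 0, 0, 0, 0, 0, 0, 0, 4, 26, 37, 41, 45, 47, 49, 51, 53, 51, 54, 58, 63, 65, 65, 62, 58, 48, 33, 0, 0, 0, 0, 0, 0]
[76, 102, 78, 81, 189, 88, 85, 127, 60, 75, 118, 136, 134, 134, 134, 131, 137, 138, 59, 137, 196, 190, 190, 191, 192, 187, 187, 184, 183, 191, 112, 109, 53, 43, 44]
green/white [((np.float64(328.3), np.float64(198.5)), 815, [314, 178, 30, 41])]
c [333. 201.]
d [385. 201.]
shoes [((np.float64(235.7), np.float64(157.6)), 500, [222, 146, 28, 23]), ((np.float64(281.4), np.float64(157.0)), 388, [268, 146, 25, 23]), ((np.float64(323.9), np.float64(161.0)), 305, [312, 150, 27, 24]), ((np.float64(368.6), np.float64(162.0)), 446, [354, 151, 30, 23]), ((np.float64(314.8), np.float64(209.4)), 167, [310, 198, 17, 21]), ((np.float64(360.9), np.float64(207.7)), 266, [351, 198, 21, 20]), ((np.float64(244.0), np.float64(210.6)), 216, [234, 202, 18, 21]), ((np.float64(280.2), np.float64(208.9)), 328, [269, 202, 24, 19])]
```

Emit:
{"api": "servo_tool", "payload": {
  "targets": [
    {"hand":1,"x":0.1,"y":-0.2,"z":0,"roll":0.09},
    {"hand":1,"x":0.265,"y":-0.611,"z":0,"roll":0.26},
    {"hand":1,"x":0.265,"y":-0.611,"z":0,"roll":0.26},
    {"hand":1,"x":0.265,"y":-0.611,"z":0,"roll":0.26},
    {"hand":1,"x":0.265,"y":-0.611,"z":0,"roll":0.26},
    {"hand":1,"x":0.265,"y":-0.611,"z":0,"roll":0.26},
    {"hand":1,"x":0.265,"y":-0.611,"z":0,"roll":0.26},
    {"hand":1,"x":0.265,"y":-0.611,"z":0,"roll":0.26},
    {"hand":1,"x":0.265,"y":-0.611,"z":0,"roll":0.26},
    {"hand":1,"x":0.265,"y":-0.611,"z":0,"roll":0.26}
  ]
}}

```text
time: 33.82
tool_pos: [0.4367, -0.1027, 0.2826]
tcp_rot: [-0.903, -3.004, -0.0]
wrist_force: [0.4, 0.2, -1.2]
width: 0.289
grip_force: 59.3
```

Emit:
{"api": "servo_tool", "payload": {
  "targets": [
    {"hand":1,"x":-0.1,"y":-0.12,"z":0,"roll":0.09},
    {"hand":1,"x":-0.446,"y":-0.522,"z":0,"roll":0.263},
    {"hand":1,"x":-0.446,"y":-0.522,"z":0,"roll":0.263},
    {"hand":1,"x":-0.446,"y":-0.522,"z":0,"roll":0.263},
    {"hand":1,"x":-0.446,"y":-0.522,"z":0,"roll":0.263},
    {"hand":1,"x":-0.446,"y":-0.522,"z":0,"roll":0.263},
    {"hand":1,"x":-0.446,"y":-0.522,"z":0,"roll":0.263},
    {"hand":1,"x":-0.446,"y":-0.522,"z":0,"roll":0.263},
    {"hand":1,"x":-0.446,"y":-0.522,"z":0,"roll":0.263},
    {"hand":1,"x":-0.446,"y":-0.522,"z":0,"roll":0.263}
  ]
}}

```text
time: 34.65
tool_pos: [0.4828, -0.4423, 0.282]
tcp_rot: [-2.028, -2.394, -0.0]
wrist_force: [0.1, 1.5, -0.9]
width: 0.292
grip_force: 59.5
```

Emit:
{"api": "servo_tool", "payload": {
  "targets": [
    {"hand":1,"x":0,"y":0,"z":0,"roll":0},
    {"hand":1,"x":0,"y":0,"z":0,"roll":0},
    {"hand":1,"x":0,"y":0,"z":0,"roll":0}
  ]
}}

```text
time: 34.9
tool_pos: [0.4828, -0.4391, 0.2849]
tcp_rot: [-2.026, -2.399, -0.001]
wrist_force: [0.3, 0.6, -1.2]
width: 0.287
grip_force: 59.5
```

```bash
python3 - <<'E'
from h import *
st(); v=grab("wrist","w27.png"); o,Y=rack(v,(.468,-.327,np.radians(9.4))); fit(o,Y); rows(v)
t=grab("top"); m=cv2.inRange(cv2.cvtColor(t["im"],cv2.COLOR_RGB2HSV),(10,60,120),(24,200,255)); k=np.zeros_like(m);k[205:275,320:430]=1
c=max(cv2.findContours(m*k,0,2)[0],key=cv2.contourArea); r=cv2.minAreaRect(c); print(r)
print("red",blobs(v,(0,150,60),(5,255,255),60))
E
```

```text
t 34.9 p [ 0.4828 -0.4391  0.2849] yaw 99.6 F [ 0.3  0.6 -1.2] T [-0.03  0.03 -0.06] w 24.4 g 59.5 q6 -0.94
-0.081 [283.8 150.9] [287.8 156.7] [ 0.4875 -0.4132] 1.1
-0.027 [284.2 105.7] [283.2 107.2] [ 0.4715 -0.3555] 0.92
0.027 [284.6  56. ] [283.6  57.8] [ 0.4627 -0.3024] 1.09
centre [ 0.4677 -0.3293] yaw 12.6 scale 1.051
[3, 0, 0, 0, 0, 0, 0, 0, 0, 0, 4, 23, 37, 41, 45, 47, 49, 51, 53, 51, 57, 60, 64, 71, 71, 65, 59, 49, 33, 0, 0, 0, 0, 0, 0]
[170, 124, 127, 120, 133, 130, 133, 123, 59, 70, 110, 130, 130, 129, 128, 125, 131, 131, 52, 131, 184, 183, 184, 184, 181, 181, 179, 180, 178, 97, 114, 88, 46, 44, 37]
((375.44195556640625, 237.08560180664062), (28.25263214111328, 80.36955261230469), 79.15969848632812)
red [((np.float64(442.9), np.float64(79.0)), 115, [436, 72, 14, 16]), ((np.float64(470.4), np.float64(82.4)), 88, [466, 76, 10, 14]), ((np.float64(287.5), np.float64(156.2)), 576, [275, 142, 26, 29])]
```

Rack is unmoved and red stands in hole 0. Compute the held tube's tilt and the move to hole 1.

```bash
cat >> h.py <<'E'
def axis(v,disc,base,off,p=None,M=None):
    """tool-x of tube axis at cap top and cap base, from image rows of disc centre / cap base front edge; off=TCP above foot"""
    if p is None: p,M=tool()
    a=(M.T@(pt(v,(280,disc),p[2]+.140-off)-p)); b=(M.T@(pt(v,(280,base),p[2]+.070-off)-p))
    xt,xb=a[0]*1e3,b[0]*1e3-13; print("top x",xt.round(1),"base x",xb.round(1),"tilt deg",np.degrees(np.arctan((xt-xb)/70)).round(1),"foot x",(xb-(xt-xb)).round(1),"y",a[1].round(4))
E
python3 - <<'E'
from h import *
v=grab("wrist"); axis(v,324,237,.0995)
im=cv2.imread("pics/w11.png")[:,:,::-1].copy(); v2=dict(v); v2["im"]=im
# a for comparison (same yaw, z .272)
dz=np.array([0,0,.2725-tool()[0][2]]); v2["eye"]=v["eye"]+dz; p,M=tool(); axis(v2,309,231,.095,p+dz,M)
print(v["im"].max(2)[200:260:2,280].tolist()); print(v["im"].max(2)[284:360:2,280].tolist())
print(im.max(2)[200:260:2,280].tolist()); print(im.max(2)[270:350:2,280].tolist())
print("hole1 shift",shift([.4722,-.3545,.2849]))
E
```

```text
top x -3.2 base x -7.6 tilt deg 3.6 foot x -12.0 y -0.0009
top x 8.1 base x -1.5 tilt deg 7.7 foot x -11.0 y -0.0009
[129, 131, 131, 133, 131, 133, 130, 132, 131, 126, 122, 125, 126, 108, 53, 69, 66, 70, 70, 73, 115, 53, 128, 132, 130, 129, 127, 131, 126, 126]
[130, 129, 56, 68, 129, 132, 152, 188, 184, 185, 180, 184, 180, 184, 181, 181, 182, 182, 181, 184, 181, 181, 182, 181, 180, 179, 182, 181, 180, 178, 178, 181, 178, 178, 131, 100, 111, 113]
[127, 129, 124, 130, 133, 130, 128, 133, 63, 62, 75, 72, 76, 73, 77, 56, 107, 112, 111, 112, 110, 111, 109, 107, 109, 109, 109, 110, 111, 111]
[111, 109, 108, 55, 49, 108, 113, 123, 155, 153, 152, 153, 153, 157, 153, 153, 150, 151, 149, 154, 151, 154, 152, 151, 153, 150, 148, 153, 149, 152, 148, 149, 152, 150, 83, 82, 87, 91, 90, 91]
hole1 shift [0.172  0.0077 0.0017]
```

Emit:
{"api": "servo_tool", "payload": {
  "targets": [
    {"hand":1,"x":0.08,"y":0.004,"z":0,"roll":0},
    {"hand":1,"x":0.16,"y":0.008,"z":0.01,"roll":0},
    {"hand":1,"x":0.18,"y":0.008,"z":0.06,"roll":0},
    {"hand":1,"x":0.18,"y":0.008,"z":0.12,"roll":0},
    {"hand":1,"x":0.18,"y":0.008,"z":0.18,"roll":0},
    {"hand":1,"x":0.18,"y":0.008,"z":0.22,"roll":0},
    {"hand":1,"x":0.18,"y":0.008,"z":0.236,"roll":0},
    {"hand":1,"x":0.18,"y":0.008,"z":0.236,"roll":0},
    {"hand":1,"x":0.18,"y":0.008,"z":0.236,"roll":0}
  ]
}}

```text
time: 35.8
tool_pos: [0.4718, -0.3519, 0.1681]
tcp_rot: [2.029, 2.397, 0.0]
wrist_force: [0.1, 0.1, -0.8]
width: 0.291
grip_force: 59.5
```

```bash
python3 -c "
from h import *
st();v=grab('wrist','w28.png');print(proj(v,[.4722,-.3545,.055]))"
```

```text
t 35.8 p [ 0.4718 -0.3519  0.1681] yaw 99.5 F [ 0.1  0.1 -0.8] T [-0.06 -0.04  0.02] w 24.7 g 59.5 q6 -0.85
[280.9224543  206.38927992]
```

Emit:
{"api": "servo_tool", "payload": {
  "targets": [
    {"hand":1,"x":0,"y":0,"z":0.01,"roll":0},
    {"hand":1,"x":0,"y":0,"z":0.02,"roll":0},
    {"hand":1,"x":0,"y":0,"z":0.03,"roll":0},
    {"hand":1,"x":0,"y":0,"z":0.036,"roll":0},
    {"hand":1,"x":0,"y":0,"z":0.036,"roll":0}
  ]
}}

```text
time: 36.27
tool_pos: [0.4709, -0.3515, 0.1482]
tcp_rot: [-2.029, -2.396, 0.0]
wrist_force: [-0.6, 0.5, -1.5]
width: 0.291
grip_force: 59.5
```

```bash
python3 -c "
from h import *
st()"
```

```text
t 36.27 p [ 0.4709 -0.3515  0.1482] yaw 99.5 F [-0.6  0.5 -1.5] T [0.04 0.   0.04] w 24.7 g 59.5 q6 -0.85
```

Emit:
{"api": "servo_tool", "payload": {
  "targets": [
    {"hand":1,"x":0,"y":0,"z":0.01,"roll":0},
    {"hand":1,"x":0,"y":0,"z":0.02,"roll":0},
    {"hand":1,"x":0,"y":0,"z":0.03,"roll":0},
    {"hand":1,"x":0,"y":0,"z":0.04,"roll":0},
    {"hand":1,"x":0,"y":0,"z":0.04,"roll":0}
  ]
}}

```text
time: 36.68
tool_pos: [0.4742, -0.3532, 0.1361]
tcp_rot: [2.026, 2.392, 0.002]
wrist_force: [-1.7, 6.7, 10.9]
width: 0.291
grip_force: 60.5
```

```bash
python3 -c "
from h import *
st()"
```

```text
t 36.68 p [ 0.4742 -0.3532  0.1361] yaw 99.5 F [-1.7  6.7 10.9] T [1.73 0.16 0.03] w 24.8 g 60.5 q6 -0.85
```

Emit:
{"api": "servo_tool", "payload": {
  "targets": [
    {"hand":1,"x":0,"y":0,"z":0.01,"roll":0},
    {"hand":1,"x":0,"y":0,"z":0.02,"roll":0},
    {"hand":1,"x":0,"y":0,"z":0.03,"roll":0},
    {"hand":1,"x":0,"y":0,"z":0.03,"roll":0}
  ]
}}

```text
time: 37.02
tool_pos: [0.4715, -0.3511, 0.1126]
tcp_rot: [-2.029, -2.397, -0.002]
wrist_force: [1.7, 1.9, -2.2]
width: 0.286
grip_force: 59.3
```

```bash
python3 -c "
from h import *
st()"
```

```text
t 37.02 p [ 0.4715 -0.3511  0.1126] yaw 99.5 F [ 1.7  1.9 -2.2] T [ 0.45 -0.74  0.06] w 24.3 g 59.3 q6 -0.85
```

Emit:
{"api": "servo_tool", "payload": {
  "targets": [
    {"hand":1,"x":0,"y":0,"z":0.008,"roll":0},
    {"hand":1,"x":0,"y":0,"z":0.016,"roll":0},
    {"hand":1,"x":0,"y":0,"z":0.024,"roll":0},
    {"hand":1,"x":0,"y":0,"z":0.024,"roll":0}
  ]
}}

```text
time: 37.35
tool_pos: [0.4715, -0.3514, 0.101]
tcp_rot: [-2.03, -2.397, -0.001]
wrist_force: [3.3, 3.5, -3.1]
width: 0.288
grip_force: 59.3
```

```bash
python3 -c "
from h import *
st()"
```

```text
t 37.35 p [ 0.4715 -0.3514  0.101 ] yaw 99.5 F [ 3.3  3.5 -3.1] T [ 0.64 -0.94  0.07] w 24.5 g 59.3 q6 -0.85
```

Emit:
{"api": "servo_tool", "payload": {
  "targets": [
    {"hand":1,"x":0,"y":0,"z":0.008,"roll":0},
    {"hand":1,"x":0,"y":0,"z":0.016,"roll":0},
    {"hand":1,"x":0,"y":0,"z":0.02,"roll":0},
    {"hand":1,"x":0,"y":0,"z":0.02,"roll":0}
  ]
}}

```text
time: 37.68
tool_pos: [0.4727, -0.3539, 0.0974]
tcp_rot: [2.026, 2.395, -0.002]
wrist_force: [-2.6, 5.7, 23.5]
width: 0.29
grip_force: 62.0
```

```bash
python3 -c "
from h import *
st()"
```

```text
t 37.68 p [ 0.4727 -0.3539  0.0974] yaw 99.5 F [-2.6  5.7 23.5] T [1.26 1.01 0.  ] w 24.7 g 62.0 q6 -0.85
```

Seated. Release, rise and return over the green tube.

Emit:
{"api": "servo_tool", "payload": {
  "targets": [
    {"hand":1,"x":0,"y":0,"z":-0.014,"roll":0},
    {"hand":0.1,"x":0,"y":0,"z":-0.014,"roll":0},
    {"hand":0.1,"x":0,"y":0,"z":-0.014,"roll":0},
    {"hand":0.1,"x":0,"y":0,"z":-0.02,"roll":0},
    {"hand":0.1,"x":0,"y":0,"z":-0.06,"roll":0},
    {"hand":0.1,"x":0,"y":0,"z":-0.12,"roll":0},
    {"hand":0.1,"x":0,"y":0,"z":-0.18,"roll":0},
    {"hand":0.1,"x":0,"y":0,"z":-0.25,"roll":0},
    {"hand":0.1,"x":0,"y":0,"z":-0.25,"roll":0}
  ]
}}

```text
time: 38.43
tool_pos: [0.4744, -0.355, 0.225]
tcp_rot: [2.022, 2.389, -0.001]
wrist_force: [1.7, -0.6, 1.6]
width: 0.455
grip_force: 0.0
```

Emit:
{"api": "servo_tool", "payload": {
  "targets": [
    {"hand":0.16,"x":0.51,"y":0.018,"z":0,"roll":-0.26},
    {"hand":0.16,"x":0.51,"y":0.018,"z":0,"roll":-0.26},
    {"hand":0.16,"x":0.51,"y":0.018,"z":0,"roll":-0.26},
    {"hand":0.16,"x":0.51,"y":0.018,"z":0,"roll":-0.26},
    {"hand":0.16,"x":0.51,"y":0.018,"z":0,"roll":-0.26},
    {"hand":0.16,"x":0.51,"y":0.018,"z":0,"roll":-0.26},
    {"hand":0.16,"x":0.51,"y":0.018,"z":0,"roll":-0.26},
    {"hand":0.16,"x":0.51,"y":0.018,"z":0,"roll":-0.26}
  ]
}}

```text
time: 39.1
tool_pos: [0.4373, -0.0968, 0.2166]
tcp_rot: [-0.902, -3.009, 0.001]
wrist_force: [-0.5, 0.1, 0.2]
width: 0.42
grip_force: 0.0
```

Emit:
{"api": "servo_tool", "payload": {
  "targets": [
    {"hand":0.16,"x":0.342,"y":0.683,"z":0,"roll":-0.263},
    {"hand":0.16,"x":0.342,"y":0.683,"z":0,"roll":-0.263},
    {"hand":0.16,"x":0.342,"y":0.683,"z":0,"roll":-0.263},
    {"hand":0.16,"x":0.342,"y":0.683,"z":0,"roll":-0.263},
    {"hand":0.16,"x":0.342,"y":0.683,"z":0,"roll":-0.263},
    {"hand":0.16,"x":0.342,"y":0.683,"z":0,"roll":-0.263},
    {"hand":0.16,"x":0.342,"y":0.683,"z":0,"roll":-0.263},
    {"hand":0.16,"x":0.342,"y":0.683,"z":0,"roll":-0.263},
    {"hand":0.16,"x":0.342,"y":0.683,"z":0,"roll":-0.263},
    {"hand":0.16,"x":0.342,"y":0.683,"z":0,"roll":-0.263}
  ]
}}

```text
time: 39.93
tool_pos: [0.487, 0.2846, 0.2167]
tcp_rot: [-0.373, 3.118, 0.003]
wrist_force: [0.2, 0.1, 0.5]
width: 0.424
grip_force: 0.0
```

Emit:
{"api": "servo_tool", "payload": {
  "targets": [
    {"hand":0.16,"x":0,"y":0,"z":0,"roll":0},
    {"hand":0.16,"x":0,"y":0,"z":0,"roll":0},
    {"hand":0.16,"x":0,"y":0,"z":0,"roll":0}
  ]
}}

```text
time: 40.18
tool_pos: [0.4856, 0.2781, 0.2166]
tcp_rot: [0.369, -3.119, 0.002]
wrist_force: [-1.3, -0.7, -0.6]
width: 0.418
grip_force: 0.0
```

```bash
cat >> h.py <<'E'
def lean(v,c):
    bb=cap(v,c); q=proj(v,[*W[c],.15]); r=(proj(v,[*(W[c]+YB*.013),.15])-proj(v,[*(W[c]-YB*.013),.15]))
    rr=np.linalg.norm(r)/2; u=bb[0]+bb[2]-1-rr if c=="d" else (bb[0]+bb[2]/2); row=bb[1]+bb[3]-1-rr
    P=pt(v,(q[0],row),.15); print("lean x mm",((P[:2]-W[c])@XB*1e3).round(1),"rr",rr.round(1)); print("shift z.107",shift([*W[c],.107]))
E
python3 - <<'E'
from h import *
st();bx();v=grab("wrist","w29.png"); lean(v,"c"); print("shoes",blobs(v,(5,170,60),(16,255,255),60))
t=grab("top")
for n,lo,hi in(("r",(0,140,90),(8,255,255)),("y",(22,150,90),(34,255,255))): print(n,blobs(t,lo,hi,20,(330,200,430,290)))
for P in ([.481,-.407,.15],[.4722,-.3545,.15]): print(proj(t,P).round(1))
E
```

```text
t 40.18 p [0.4856 0.2781 0.2166] yaw -166.5 F [-1.3 -0.7 -0.6] T [-0.06  0.02 -0.01] w 35.5 g 0.0 q6 -1.33
block xy of TCP mm -1.3 73.2
c pred [281 226] bbox [266, 192, 32, 56, 1380] cent [281.3 221. ]
lean x mm 3.0 rr 16.8
shift z.107 [-0.0029  0.002   0.2197]
shoes [((np.float64(226.0), np.float64(168.5)), 638, [209, 153, 34, 29]), ((np.float64(169.0), np.float64(168.8)), 673, [153, 154, 33, 29]), ((np.float64(282.5), np.float64(172.6)), 662, [265, 158, 32, 30]), ((np.float64(334.6), np.float64(167.9)), 331, [319, 159, 35, 29]), ((np.float64(323.3), np.float64(227.9)), 234, [317, 216, 20, 25]), ((np.float64(176.7), np.float64(233.3)), 506, [162, 222, 31, 25]), ((np.float64(236.5), np.float64(229.5)), 209, [219, 222, 27, 24])]
r [((np.float64(408.6), np.float64(229.2)), 72, [404, 225, 10, 9])]
y [((np.float64(389.7), np.float64(233.4)), 83, [384, 229, 12, 9])]
[412.9 229.7]
[394.8 233.2]
```

Green leans about 3 mm back. Descend, grip at 60 N and rock to the front with limited travel.

Emit:
{"api": "servo_tool", "payload": {
  "targets": [
    {"hand":0.16,"x":-0.005,"y":0.002,"z":0.06,"roll":0},
    {"hand":0.16,"x":-0.005,"y":0.002,"z":0.12,"roll":0},
    {"hand":0.16,"x":-0.005,"y":0.002,"z":0.17,"roll":0},
    {"hand":0.16,"x":-0.005,"y":0.002,"z":0.21,"roll":0},
    {"hand":0.16,"x":-0.005,"y":0.002,"z":0.22,"roll":0},
    {"hand":0.16,"x":-0.005,"y":0.002,"z":0.22,"roll":0},
    {"hand":1,"x":-0.005,"y":0.002,"z":0.218,"roll":0},
    {"hand":1,"x":-0.005,"y":0.002,"z":0.215,"roll":0},
    {"hand":1,"x":-0.005,"y":0.002,"z":0.215,"roll":0},
    {"hand":1,"x":-0.005,"y":0.002,"z":0.215,"roll":0}
  ],
  "grip_force": 60
}}

```text
time: 41.12
tool_pos: [0.4877, 0.2814, 0.1102]
tcp_rot: [-0.372, 3.119, 0.0]
wrist_force: [0.2, -0.2, -1.6]
width: 0.287
grip_force: 58.8
```

```bash
python3 -c "
from h import *
st();bx();v=grab('wrist');rows(v,'c');print('shoes',blobs(v,(5,170,60),(16,255,255),100))"
```

```text
t 41.12 p [0.4877 0.2814 0.1102] yaw -166.4 F [ 0.2 -0.2 -1.6] T [-0.03 -0.07  0.01] w 24.4 g 58.8 q6 -1.33
block xy of TCP mm 1.5 75.9
[0, 0, 0, 0, 0, 0, 0, 0, 0, 20, 28, 37, 40, 42, 44, 45, 46, 48, 50, 51, 28, 48, 51, 56, 57, 58, 52, 45, 24, 0, 0, 0, 0, 0, 0]
[126, 164, 253, 252, 253, 252, 198, 210, 210, 71, 89, 88, 92, 87, 90, 87, 88, 88, 86, 91, 41, 94, 119, 122, 120, 121, 125, 122, 126, 254, 245, 235, 69, 66, 64]
shoes [((np.float64(116.3), np.float64(191.9)), 1553, [71, 173, 69, 48]), ((np.float64(194.3), np.float64(195.0)), 1775, [160, 172, 60, 49]), ((np.float64(279.8), np.float64(205.6)), 1660, [252, 181, 51, 48]), ((np.float64(356.1), np.float64(196.9)), 861, [335, 182, 58, 48]), ((np.float64(344.3), np.float64(283.9)), 547, [331, 266, 31, 41]), ((np.float64(133.8), np.float64(286.4)), 850, [94, 274, 60, 39]), ((np.float64(198.9), np.float64(287.2)), 1245, [174, 274, 51, 35]), ((np.float64(114.5), np.float64(299.9)), 140, [97, 293, 30, 20])]
```

Emit:
{"api": "servo_tool", "payload": {
  "targets": [
    {"hand":1,"x":0.01,"y":0,"z":0,"roll":0},
    {"hand":1,"x":0.02,"y":0,"z":0,"roll":0},
    {"hand":1,"x":0.03,"y":0,"z":0,"roll":0},
    {"hand":1,"x":0.04,"y":0,"z":0,"roll":0},
    {"hand":1,"x":0.04,"y":0,"z":0,"roll":0},
    {"hand":1,"x":0.04,"y":0,"z":0,"roll":0}
  ]
}}

```text
time: 41.67
tool_pos: [0.4715, 0.2775, 0.1116]
tcp_rot: [-0.373, 3.111, 0.001]
wrist_force: [7.7, -1.8, -1.0]
width: 0.289
grip_force: 59.4
```

```bash
python3 -c "
from h import *
st();bx();v=grab('wrist','w30.png');rows(v,'c');print('shoes',blobs(v,(5,170,60),(16,255,255),100))"
```

```text
t 41.67 p [0.4715 0.2775 0.1116] yaw -166.3 F [ 7.7 -1.8 -1. ] T [-0.26 -1.68  0.02] w 24.6 g 59.4 q6 -1.32
block xy of TCP mm -15.2 75.9
[0, 0, 0, 0, 0, 0, 0, 0, 0, 0, 0, 0, 31, 38, 40, 42, 44, 46, 49, 51, 42, 49, 53, 58, 58, 59, 53, 47, 31, 0, 0, 0, 0, 0, 0]
[91, 115, 153, 161, 172, 255, 184, 184, 186, 187, 208, 188, 85, 81, 81, 80, 82, 81, 80, 83, 83, 120, 116, 116, 119, 119, 119, 121, 121, 191, 130, 253, 50, 55, 49]
shoes [((np.float64(119.6), np.float64(214.8)), 1449, [78, 197, 67, 48]), ((np.float64(195.9), np.float64(219.3)), 1570, [165, 197, 55, 48]), ((np.float64(277.3), np.float64(222.8)), 1977, [252, 198, 50, 49]), ((np.float64(355.1), np.float64(228.2)), 1383, [333, 206, 56, 48]), ((np.float64(134.1), np.float64(304.7)), 917, [100, 292, 58, 39]), ((np.float64(200.2), np.float64(298.3)), 459, [178, 292, 44, 17])]
```

Front shoe 2's top row is at 198, against 197 for pushed shoes and 206 unpushed, so it is nearly at the stop. A touch more, then rock back and upright.

Emit:
{"api": "servo_tool", "payload": {
  "targets": [
    {"hand":1,"x":0.012,"y":0,"z":0,"roll":0},
    {"hand":1,"x":0.012,"y":0,"z":0,"roll":0},
    {"hand":1,"x":-0.01,"y":0,"z":0,"roll":0},
    {"hand":1,"x":-0.03,"y":0,"z":0,"roll":0},
    {"hand":1,"x":-0.05,"y":0,"z":0,"roll":0},
    {"hand":1,"x":-0.065,"y":0,"z":0,"roll":0},
    {"hand":1,"x":-0.08,"y":0,"z":0,"roll":0},
    {"hand":1,"x":-0.08,"y":0,"z":0,"roll":0},
    {"hand":1,"x":-0.08,"y":0,"z":0,"roll":0}
  ]
}}

```text
time: 42.47
tool_pos: [0.4975, 0.2837, 0.1074]
tcp_rot: [0.37, -3.096, 0.008]
wrist_force: [-24.4, -7.2, 15.7]
width: 0.294
grip_force: 61.7
```

```bash
python3 -c "
from h import *
st();bx();v=grab('wrist','w31.png');rows(v,'c');print('shoes',blobs(v,(5,170,60),(16,255,255),100))"
```

```text
t 42.47 p [0.4975 0.2837 0.1074] yaw -166.4 F [-24.4  -7.2  15.7] T [-1.18  3.93 -0.03] w 25.0 g 61.7 q6 -1.34
block xy of TCP mm 11.5 75.8
[0, 0, 0, 0, 0, 0, 0, 0, 17, 25, 36, 41, 41, 43, 45, 46, 47, 49, 50, 51, 46, 44, 48, 55, 57, 57, 53, 45, 18, 0, 0, 0, 0, 0, 0]
[187, 186, 190, 244, 255, 167, 80, 84, 95, 93, 93, 89, 94, 91, 91, 91, 89, 89, 93, 91, 41, 91, 115, 121, 118, 119, 119, 119, 119, 254, 245, 233, 66, 72, 67]
shoes [((np.float64(108.6), np.float64(179.3)), 1907, [65, 158, 72, 49]), ((np.float64(193.4), np.float64(181.7)), 1620, [157, 158, 61, 49]), ((np.float64(283.4), np.float64(179.7)), 1409, [251, 158, 53, 49]), ((np.float64(359.2), np.float64(185.4)), 859, [337, 168, 60, 49]), ((np.float64(344.9), np.float64(275.8)), 768, [332, 257, 30, 41]), ((np.float64(126.9), np.float64(279.5)), 1001, [88, 265, 63, 40]), ((np.float64(197.6), np.float64(281.5)), 1625, [170, 265, 55, 41])]
```

Emit:
{"api": "servo_tool", "payload": {
  "targets": [
    {"hand":1,"x":-0.008,"y":0,"z":-0.004,"roll":0},
    {"hand":1,"x":-0.016,"y":0,"z":-0.004,"roll":0},
    {"hand":1,"x":-0.02,"y":0,"z":-0.004,"roll":0},
    {"hand":1,"x":-0.02,"y":0,"z":-0.004,"roll":0},
    {"hand":1,"x":-0.02,"y":0,"z":-0.004,"roll":0}
  ]
}}

```text
time: 42.93
tool_pos: [0.4982, 0.2838, 0.1072]
tcp_rot: [0.367, -3.078, 0.013]
wrist_force: [-45.1, -11.4, 24.7]
width: 0.288
grip_force: 62.4
```

```bash
python3 -c "
from h import *
st();bx();v=grab('wrist','w31.png');rows(v,'c')"
```

```text
t 42.93 p [0.4982 0.2838 0.1072] yaw -166.4 F [-45.1 -11.4  24.7] T [-1.58  6.91 -0.09] w 24.5 g 62.4 q6 -1.34
block xy of TCP mm 12.2 75.7
[0, 0, 0, 0, 0, 0, 0, 0, 16, 26, 35, 41, 41, 43, 45, 46, 47, 49, 50, 51, 39, 42, 49, 56, 57, 58, 52, 43, 19, 0, 0, 0, 0, 0, 0]
[186, 183, 211, 212, 211, 164, 86, 83, 89, 92, 92, 92, 94, 91, 92, 90, 92, 91, 92, 93, 37, 91, 120, 114, 119, 119, 120, 122, 124, 190, 254, 236, 64, 70, 61]
```

Emit:
{"api": "servo_tool", "payload": {
  "targets": [
    {"hand":1,"x":-0.01,"y":0,"z":-0.003,"roll":0},
    {"hand":1,"x":-0.016,"y":0,"z":-0.003,"roll":0},
    {"hand":1,"x":-0.016,"y":0,"z":-0.003,"roll":0}
  ]
}}

```text
time: 43.23
tool_pos: [0.4987, 0.2839, 0.107]
tcp_rot: [0.365, -3.062, 0.018]
wrist_force: [-62.5, -13.4, 33.6]
width: 0.289
grip_force: 63.1
```

```bash
python3 -c "
from h import *
st();bx();v=grab('wrist','w31.png');rows(v,'c')"
```

```text
t 43.23 p [0.4987 0.2839 0.107 ] yaw -166.4 F [-62.5 -13.4  33.6] T [-2.01  9.38 -0.1 ] w 24.5 g 63.1 q6 -1.34
block xy of TCP mm 12.7 75.7
[0, 0, 0, 0, 0, 0, 0, 0, 15, 23, 35, 41, 41, 44, 45, 46, 47, 49, 51, 51, 36, 48, 50, 56, 58, 59, 52, 43, 17, 0, 0, 0, 0, 0, 0]
[183, 182, 211, 212, 201, 162, 87, 126, 90, 85, 90, 95, 87, 91, 92, 91, 91, 91, 90, 91, 34, 91, 120, 116, 115, 117, 117, 118, 120, 129, 254, 245, 56, 60, 54]
```

Hard stop (62 N): the back shoe is fully pushed. Return to upright and lift gently.

Emit:
{"api": "servo_tool", "payload": {
  "targets": [
    {"hand":1,"x":0.02,"y":0,"z":0,"roll":0},
    {"hand":1,"x":0.04,"y":0,"z":-0.003,"roll":0},
    {"hand":1,"x":0.06,"y":0,"z":-0.006,"roll":0},
    {"hand":1,"x":0.075,"y":0,"z":-0.008,"roll":0},
    {"hand":1,"x":0.082,"y":0,"z":-0.008,"roll":0},
    {"hand":1,"x":0.082,"y":0,"z":-0.008,"roll":0}
  ]
}}

```text
time: 43.78
tool_pos: [0.4872, 0.2819, 0.1191]
tcp_rot: [-0.372, 3.114, 0.003]
wrist_force: [4.0, 0.2, 0.1]
width: 0.292
grip_force: 59.9
```

```bash
python3 -c "
from h import *
st();bx();v=grab('wrist','w31.png');rows(v,'c')"
```

```text
t 43.78 p [0.4872 0.2819 0.1191] yaw -166.4 F [4.  0.2 0.1] T [-0.06 -0.97  0.02] w 24.8 g 59.9 q6 -1.33
block xy of TCP mm 1.0 76.5
[0, 0, 0, 0, 0, 0, 0, 0, 12, 20, 34, 40, 41, 43, 44, 46, 47, 49, 50, 51, 38, 44, 49, 56, 57, 57, 53, 43, 20, 0, 0, 0, 0, 0, 0]
[213, 255, 254, 255, 255, 255, 98, 88, 91, 94, 89, 88, 92, 92, 90, 88, 92, 88, 94, 94, 37, 93, 118, 122, 120, 123, 126, 125, 126, 243, 234, 253, 74, 71, 70]
```

Emit:
{"api": "servo_tool", "payload": {
  "targets": [
    {"hand":1,"x":0,"y":0,"z":-0.008,"roll":0},
    {"hand":1,"x":0,"y":0,"z":-0.016,"roll":0},
    {"hand":1,"x":0,"y":0,"z":-0.024,"roll":0},
    {"hand":1,"x":0,"y":0,"z":-0.024,"roll":0}
  ]
}}

```text
time: 44.17
tool_pos: [0.4847, 0.2814, 0.1299]
tcp_rot: [0.372, -3.118, -0.001]
wrist_force: [0.7, 0.2, 0.1]
width: 0.288
grip_force: 59.9
```

```bash
python3 -c "
from h import *
st();bx();v=grab('wrist','w31.png');rows(v,'c')"
```

```text
t 44.17 p [0.4847 0.2814 0.1299] yaw -166.4 F [0.7 0.2 0.1] T [ 0.06 -0.16  0.  ] w 24.5 g 59.9 q6 -1.33
block xy of TCP mm -1.5 76.6
[0, 0, 0, 0, 0, 0, 0, 0, 14, 23, 35, 40, 42, 43, 44, 46, 47, 49, 50, 51, 38, 44, 47, 56, 57, 58, 53, 43, 18, 0, 0, 0, 0, 0, 0]
[209, 208, 210, 255, 255, 210, 74, 79, 87, 87, 93, 92, 88, 92, 88, 93, 89, 90, 92, 91, 42, 94, 116, 117, 123, 123, 124, 127, 124, 237, 251, 253, 77, 74, 67]
```

Green is free and rising. Lift out and carry it to the rack view pose.

Emit:
{"api": "servo_tool", "payload": {
  "targets": [
    {"hand":1,"x":0,"y":0,"z":-0.04,"roll":0},
    {"hand":1,"x":0,"y":0,"z":-0.08,"roll":0},
    {"hand":1,"x":0,"y":0,"z":-0.14,"roll":0},
    {"hand":1,"x":0,"y":0,"z":-0.2,"roll":0},
    {"hand":1,"x":0,"y":0,"z":-0.26,"roll":0},
    {"hand":1,"x":0,"y":0,"z":-0.31,"roll":0},
    {"hand":1,"x":0,"y":0,"z":-0.31,"roll":0},
    {"hand":1,"x":0,"y":0,"z":-0.31,"roll":0}
  ]
}}

```text
time: 44.88
tool_pos: [0.4851, 0.2815, 0.2858]
tcp_rot: [-0.373, 3.117, 0.002]
wrist_force: [-0.7, -0.3, -1.5]
width: 0.288
grip_force: 59.7
```

```bash
cat >> h.py <<'E'
from scipy.optimize import least_squares
def pose(im,r0,r1,r2,v=None):
    """x0(at grasp), tilt, off from rows: cap base front edge, disc front rim, disc rear rim; tool frame only"""
    c=camera_info("wrist"); T=c["T_tool_cam"]; K=np.array([[c["fx"],0,c["cx"]],[0,c["fy"],c["cy"]],[0,0,1]]); d=np.array([c["k1"],0,0,0,0]); Ti=np.linalg.inv(T)
    def row(x,up): # tool frame: z down
        return cv2.projectPoints(np.array([[x,0,-up]]),cv2.Rodrigues(Ti[:3,:3])[0],Ti[:3,3],K,d)[0][0,0,1]
    def f(q):
        x0,th,off=q; ax=lambda s,r:(x0+(s-off-.022)*np.sin(th)+r*np.cos(th), (s-off-.022)*np.cos(th)+.022-r*np.sin(th))
        return [row(*ax(.070,.013))-r0,row(*ax(.140,.013))-r1,row(*ax(.140,-.013))-r2]
    q=least_squares(f,[0,0,.098],x_scale=[.01,.1,.01]).x; x0,th,off=q
    print("x0 mm",(x0*1e3).round(1),"tilt",np.degrees(th).round(1),"off",off.round(4),"foot x mm",((x0-(off+.022-.013)*np.sin(th))*1e3).round(1))
E
python3 - <<'E'
from h import *
st();bx();v=grab("wrist","w32.png"); g=v["im"].max(2); print(g[200:250:2,280].tolist()); print(g[284:362:2,280].tolist())
for nm,r in (("a",(231,285,337)),("b",(243,296,351))): print(nm); pose(None,*r)
E
```

```text
t 44.88 p [0.4851 0.2815 0.2858] yaw -166.4 F [-0.7 -0.3 -1.5] T [-0.07  0.01  0.01] w 24.5 g 59.7 q6 -1.33
block xy of TCP mm -1.0 76.6
[157, 157, 157, 156, 152, 156, 153, 156, 71, 65, 72, 82, 80, 72, 79, 94, 76, 55, 97, 95, 96, 92, 93, 93, 89]
[93, 93, 92, 90, 91, 90, 87, 70, 37, 79, 86, 90, 95, 117, 111, 112, 114, 113, 113, 111, 112, 111, 112, 113, 111, 110, 113, 110, 111, 112, 111, 112, 109, 112, 118, 116, 118, 115, 121]
a
x0 mm 0.3 tilt 4.4 off 0.1034 foot x mm -8.4
b
x0 mm -3.6 tilt 7.7 off 0.0982 foot x mm -18.0
```

```bash
python3 - <<'E'
from h import *
v=grab("wrist"); m=cv2.inRange(cv2.cvtColor(v["im"],cv2.COLOR_RGB2HSV),(45,80,30),(85,255,255)); r=np.where(m[:,280])[0]; print(r.min(),r.max(), [int(x) for x in r if x+1 not in r])
pose(None,235,309,r.max()+.5)
s=grab("side"); e=ends(s,(230,60,340,230),(45,90,30),(85,255,255)); print(e[0],e[1],e[2].tolist())
E
```

```text
230 350 [232, 298, 350]
x0 mm -12.6 tilt -4.1 off 0.1083 foot x mm -4.1
[283.66156 179.29233] [287.5077  210.06155] [[277.2615661621094, 180.0923309326172], [290.0615539550781, 178.49232482910156], [293.9076843261719, 209.2615509033203], [281.1076965332031, 210.86155700683594]]
```

Emit:
{"api": "servo_tool", "payload": {
  "targets": [
    {"hand":1,"x":0.1,"y":-0.2,"z":0,"roll":0.09},
    {"hand":1,"x":0.266,"y":-0.716,"z":0,"roll":0.26},
    {"hand":1,"x":0.266,"y":-0.716,"z":0,"roll":0.26},
    {"hand":1,"x":0.266,"y":-0.716,"z":0,"roll":0.26},
    {"hand":1,"x":0.266,"y":-0.716,"z":0,"roll":0.26},
    {"hand":1,"x":0.266,"y":-0.716,"z":0,"roll":0.26},
    {"hand":1,"x":0.266,"y":-0.716,"z":0,"roll":0.26},
    {"hand":1,"x":0.266,"y":-0.716,"z":0,"roll":0.26},
    {"hand":1,"x":0.266,"y":-0.716,"z":0,"roll":0.26},
    {"hand":1,"x":0.266,"y":-0.716,"z":0,"roll":0.26}
  ]
}}

```text
time: 45.87
tool_pos: [0.4377, -0.1034, 0.2822]
tcp_rot: [-0.904, -3.005, 0.005]
wrist_force: [0.6, 0.6, -0.7]
width: 0.29
grip_force: 59.9
```

Emit:
{"api": "servo_tool", "payload": {
  "targets": [
    {"hand":1,"x":-0.1,"y":-0.12,"z":0,"roll":0.09},
    {"hand":1,"x":-0.446,"y":-0.522,"z":0,"roll":0.263},
    {"hand":1,"x":-0.446,"y":-0.522,"z":0,"roll":0.263},
    {"hand":1,"x":-0.446,"y":-0.522,"z":0,"roll":0.263},
    {"hand":1,"x":-0.446,"y":-0.522,"z":0,"roll":0.263},
    {"hand":1,"x":-0.446,"y":-0.522,"z":0,"roll":0.263},
    {"hand":1,"x":-0.446,"y":-0.522,"z":0,"roll":0.263},
    {"hand":1,"x":-0.446,"y":-0.522,"z":0,"roll":0.263},
    {"hand":1,"x":-0.446,"y":-0.522,"z":0,"roll":0.263},
    {"hand":1,"x":-0.446,"y":-0.522,"z":0,"roll":0.263}
  ]
}}

```text
time: 46.7
tool_pos: [0.483, -0.4409, 0.2808]
tcp_rot: [-2.03, -2.391, -0.0]
wrist_force: [0.8, 0.5, -0.2]
width: 0.292
grip_force: 60.0
```

Emit:
{"api": "servo_tool", "payload": {
  "targets": [
    {"hand":1,"x":0,"y":0,"z":0,"roll":0},
    {"hand":1,"x":0,"y":0,"z":0,"roll":0},
    {"hand":1,"x":0,"y":0,"z":0,"roll":0}
  ]
}}

```text
time: 46.95
tool_pos: [0.4838, -0.4369, 0.2838]
tcp_rot: [-2.027, -2.398, -0.001]
wrist_force: [-0.6, -0.0, -1.7]
width: 0.288
grip_force: 60.0
```

```bash
python3 - <<'E'
from h import *
st(); v=grab("wrist","w33.png"); o,Y=rack(v,(.468,-.327,np.radians(9.4))); fit(o,Y)
for n,lo,hi in(("red",(0,150,60),(5,255,255)),("yel",(20,150,60),(34,255,255))): print(n,blobs(v,lo,hi,150))
for P in ([.481,-.407],[.4722,-.3545]): print([proj(v,[*P,z]).round(1).tolist() for z in (.15,.165)])
t=grab("top"); m=cv2.inRange(cv2.cvtColor(t["im"],cv2.COLOR_RGB2HSV),(10,60,120),(24,200,255)); k=np.zeros_like(m);k[205:275,320:430]=1
c=max(cv2.findContours(m*k,0,2)[0],key=cv2.contourArea); r=cv2.minAreaRect(c); print(r)
print(shift([.4637,-.3005,.2849]))
E
```

```text
t 46.95 p [ 0.4838 -0.4369  0.2838] yaw 99.6 F [-0.6 -0.  -1.7] T [ 0.02  0.02 -0.01] w 24.5 g 60.0 q6 -0.94
-0.081 [282.7 152.6] [286.4 158.7] [ 0.4872 -0.4137] 1.1
-0.027 [283.  107.4] [285.3  98.7] [ 0.4735 -0.3435] 1.05
0.027 [283.3  57.8] [283.3  57.7] [ 0.4636 -0.3003] 0.93
centre [ 0.4688 -0.3241] yaw 11.8 scale 1.073
red [((np.float64(286.2), np.float64(158.3)), 577, [274, 144, 26, 29])]
yel [((np.float64(285.2), np.float64(98.1)), 721, [272, 83, 28, 34])]
[[283.3, 167.2], [283.5, 170.4]]
[[283.6, 108.3], [283.8, 108.4]]
((375.2985534667969, 237.35110473632812), (28.438556671142578, 80.42578887939453), 78.87081146240234)
[ 0.2765  0.0055 -0.0007]
```

Rack steady; hole 2 is at (0.464,−0.300). The green tube is tilted about 7° (top away), so I'll aim its foot and straighten it during insertion.

Emit:
{"api": "servo_tool", "payload": {
  "targets": [
    {"hand":1,"x":0.08,"y":0.002,"z":0,"roll":0},
    {"hand":1,"x":0.16,"y":0.004,"z":0,"roll":0},
    {"hand":1,"x":0.24,"y":0.006,"z":0.01,"roll":0},
    {"hand":1,"x":0.272,"y":0.006,"z":0.06,"roll":0},
    {"hand":1,"x":0.272,"y":0.006,"z":0.12,"roll":0},
    {"hand":1,"x":0.272,"y":0.006,"z":0.18,"roll":0},
    {"hand":1,"x":0.272,"y":0.006,"z":0.23,"roll":0},
    {"hand":1,"x":0.272,"y":0.006,"z":0.24,"roll":0},
    {"hand":1,"x":0.272,"y":0.006,"z":0.24,"roll":0},
    {"hand":1,"x":0.272,"y":0.006,"z":0.24,"roll":0}
  ]
}}

```text
time: 47.88
tool_pos: [0.4649, -0.3041, 0.1655]
tcp_rot: [2.028, 2.397, 0.0]
wrist_force: [0.1, -0.3, 1.1]
width: 0.288
grip_force: 60.0
```

```bash
python3 - <<'E'
from h import *
st(); print(shift([.4637,-.3005,.165]))
v=grab("wrist","w34.png"); print("hole",proj(v,[.4637,-.3005,.055]))
# grey tube body: bright column profile above collar
g=v["im"].max(2); print(g[150:236:3,280].tolist()); print(g[150:236:3,262].tolist()); print(g[200,240:320:3].tolist()); print(g[190,240:320:3].tolist())
E
```

```text
t 47.88 p [ 0.4649 -0.3041  0.1655] yaw 99.5 F [ 0.1 -0.3  1.1] T [0.02 0.02 0.01] w 24.5 g 60.0 q6 -0.79
[ 0.0076 -0.0012  0.0011]
hole [280.22245969 200.51745885]
[247, 135, 123, 202, 239, 237, 236, 232, 229, 231, 231, 231, 160, 168, 167, 137, 135, 136, 133, 133, 134, 128, 64, 63, 71, 68, 65, 75, 46]
[229, 231, 231, 234, 234, 235, 236, 235, 236, 237, 238, 238, 239, 239, 239, 240, 229, 197, 201, 162, 158, 157, 159, 160, 71, 74, 75, 72, 68]
[244, 242, 245, 249, 189, 179, 246, 243, 160, 122, 129, 131, 133, 134, 130, 133, 125, 128, 105, 129, 147, 149, 155, 154, 152, 153, 143]
[244, 242, 245, 249, 248, 243, 246, 242, 238, 201, 178, 174, 168, 163, 173, 173, 164, 168, 137, 155, 147, 155, 159, 160, 153, 155, 145]
```

Emit:
{"api": "servo_tool", "payload": {
  "targets": [
    {"hand":1,"x":0,"y":0,"z":0.01,"roll":0},
    {"hand":1,"x":0,"y":0,"z":0.02,"roll":0},
    {"hand":1,"x":0.002,"y":0,"z":0.03,"roll":0},
    {"hand":1,"x":0.002,"y":0,"z":0.036,"roll":0},
    {"hand":1,"x":0.002,"y":0,"z":0.036,"roll":0}
  ]
}}

```text
time: 48.35
tool_pos: [0.4641, -0.3033, 0.1456]
tcp_rot: [-2.03, -2.398, 0.0]
wrist_force: [0.6, -0.9, -1.3]
width: 0.288
grip_force: 60.0
```

```bash
python3 -c "
from h import *
st()"
```

```text
t 48.35 p [ 0.4641 -0.3033  0.1456] yaw 99.5 F [ 0.6 -0.9 -1.3] T [-0.27 -0.13  0.04] w 24.5 g 60.0 q6 -0.79
```

Emit:
{"api": "servo_tool", "payload": {
  "targets": [
    {"hand":1,"x":0.002,"y":0,"z":0.01,"roll":0},
    {"hand":1,"x":0.004,"y":0,"z":0.02,"roll":0},
    {"hand":1,"x":0.007,"y":0,"z":0.03,"roll":0},
    {"hand":1,"x":0.01,"y":0,"z":0.04,"roll":0},
    {"hand":1,"x":0.01,"y":0,"z":0.04,"roll":0}
  ]
}}

```text
time: 48.77
tool_pos: [0.4636, -0.2986, 0.1256]
tcp_rot: [2.029, 2.397, -0.0]
wrist_force: [2.8, -4.5, -3.7]
width: 0.291
grip_force: 59.7
```

```bash
python3 -c "
from h import *
st()"
```

```text
t 48.77 p [ 0.4636 -0.2986  0.1256] yaw 99.5 F [ 2.8 -4.5 -3.7] T [-0.71 -0.64  0.03] w 24.7 g 59.7 q6 -0.78
```

Emit:
{"api": "servo_tool", "payload": {
  "targets": [
    {"hand":1,"x":0.002,"y":0,"z":0.01,"roll":0},
    {"hand":1,"x":0.004,"y":0,"z":0.02,"roll":0},
    {"hand":1,"x":0.004,"y":0,"z":0.03,"roll":0},
    {"hand":1,"x":0.004,"y":0,"z":0.03,"roll":0}
  ]
}}

```text
time: 49.1
tool_pos: [0.4635, -0.2971, 0.1106]
tcp_rot: [2.028, 2.396, -0.001]
wrist_force: [2.6, -5.1, -3.7]
width: 0.289
grip_force: 59.9
```

```bash
python3 -c "
from h import *
st()"
```

```text
t 49.1 p [ 0.4635 -0.2971  0.1106] yaw 99.5 F [ 2.6 -5.1 -3.7] T [-1.47 -0.64  0.  ] w 24.6 g 59.9 q6 -0.78
```

Emit:
{"api": "servo_tool", "payload": {
  "targets": [
    {"hand":1,"x":0,"y":0,"z":0.008,"roll":0},
    {"hand":1,"x":0,"y":0,"z":0.016,"roll":0},
    {"hand":1,"x":0,"y":0,"z":0.024,"roll":0},
    {"hand":1,"x":0,"y":0,"z":0.024,"roll":0}
  ]
}}

```text
time: 49.43
tool_pos: [0.4664, -0.2994, 0.1074]
tcp_rot: [2.024, 2.392, -0.001]
wrist_force: [-7.1, 1.0, 38.5]
width: 0.287
grip_force: 66.1
```

```bash
python3 -c "
from h import *
st()"
```

```text
t 49.43 p [ 0.4664 -0.2994  0.1074] yaw 99.5 F [-7.1  1.  38.5] T [-0.    1.89 -0.03] w 24.4 g 66.1 q6 -0.78
```

Emit:
{"api": "servo_tool", "payload": {
  "targets": [
    {"hand":1,"x":0,"y":0,"z":0.008,"roll":0},
    {"hand":1,"x":0,"y":0,"z":0.012,"roll":0},
    {"hand":1,"x":0,"y":0,"z":0.012,"roll":0}
  ]
}}

```text
time: 49.68
tool_pos: [0.4677, -0.3017, 0.1051]
tcp_rot: [2.019, 2.389, -0.004]
wrist_force: [-11.6, -1.1, 52.8]
width: 0.288
grip_force: 70.7
```

```bash
python3 -c "
from h import *
st()"
```

```text
t 49.68 p [ 0.4677 -0.3017  0.1051] yaw 99.6 F [-11.6  -1.1  52.8] T [-0.32  3.06  0.02] w 24.5 g 70.7 q6 -0.78
```

Seated (floor contact). Release and go to the white tube.

Emit:
{"api": "servo_tool", "payload": {
  "targets": [
    {"hand":1,"x":0,"y":0,"z":-0.015,"roll":0},
    {"hand":1,"x":0,"y":0,"z":-0.026,"roll":0},
    {"hand":0.1,"x":0,"y":0,"z":-0.026,"roll":0},
    {"hand":0.1,"x":0,"y":0,"z":-0.026,"roll":0},
    {"hand":0.1,"x":0,"y":0,"z":-0.07,"roll":0},
    {"hand":0.1,"x":0,"y":0,"z":-0.13,"roll":0},
    {"hand":0.1,"x":0,"y":0,"z":-0.19,"roll":0},
    {"hand":0.1,"x":0,"y":0,"z":-0.25,"roll":0},
    {"hand":0.1,"x":0,"y":0,"z":-0.25,"roll":0}
  ]
}}

```text
time: 50.43
tool_pos: [0.4652, -0.2969, 0.223]
tcp_rot: [2.026, 2.394, 0.002]
wrist_force: [0.8, -1.4, 0.6]
width: 0.452
grip_force: 0.0
```

Emit:
{"api": "servo_tool", "payload": {
  "targets": [
    {"hand":0.16,"x":0.561,"y":0.042,"z":0,"roll":-0.26},
    {"hand":0.16,"x":0.561,"y":0.042,"z":0,"roll":-0.26},
    {"hand":0.16,"x":0.561,"y":0.042,"z":0,"roll":-0.26},
    {"hand":0.16,"x":0.561,"y":0.042,"z":0,"roll":-0.26},
    {"hand":0.16,"x":0.561,"y":0.042,"z":0,"roll":-0.26},
    {"hand":0.16,"x":0.561,"y":0.042,"z":0,"roll":-0.26},
    {"hand":0.16,"x":0.561,"y":0.042,"z":0,"roll":-0.26},
    {"hand":0.16,"x":0.561,"y":0.042,"z":0,"roll":-0.26},
    {"hand":0.16,"x":0.561,"y":0.042,"z":0,"roll":-0.26}
  ]
}}

```text
time: 51.18
tool_pos: [0.4355, -0.0141, 0.216]
tcp_rot: [-0.904, -3.004, 0.001]
wrist_force: [0.1, 0.4, -0.0]
width: 0.421
grip_force: 0.0
```

Emit:
{"api": "servo_tool", "payload": {
  "targets": [
    {"hand":0.16,"x":0.331,"y":0.62,"z":0,"roll":-0.263},
    {"hand":0.16,"x":0.331,"y":0.62,"z":0,"roll":-0.263},
    {"hand":0.16,"x":0.331,"y":0.62,"z":0,"roll":-0.263},
    {"hand":0.16,"x":0.331,"y":0.62,"z":0,"roll":-0.263},
    {"hand":0.16,"x":0.331,"y":0.62,"z":0,"roll":-0.263},
    {"hand":0.16,"x":0.331,"y":0.62,"z":0,"roll":-0.263},
    {"hand":0.16,"x":0.331,"y":0.62,"z":0,"roll":-0.263},
    {"hand":0.16,"x":0.331,"y":0.62,"z":0,"roll":-0.263},
    {"hand":0.16,"x":0.331,"y":0.62,"z":0,"roll":-0.263},
    {"hand":0.16,"x":0.331,"y":0.62,"z":0,"roll":-0.263}
  ]
}}

```text
time: 52.02
tool_pos: [0.472, 0.336, 0.2162]
tcp_rot: [0.375, -3.116, 0.0]
wrist_force: [-0.0, -1.2, -1.2]
width: 0.42
grip_force: 0.0
```

Emit:
{"api": "servo_tool", "payload": {
  "targets": [
    {"hand":0.16,"x":0,"y":0,"z":0,"roll":0},
    {"hand":0.16,"x":0,"y":0,"z":0,"roll":0},
    {"hand":0.16,"x":0,"y":0,"z":0,"roll":0}
  ]
}}

```text
time: 52.27
tool_pos: [0.4718, 0.3315, 0.2174]
tcp_rot: [0.369, -3.118, 0.002]
wrist_force: [-0.1, -0.2, 0.3]
width: 0.423
grip_force: 0.0
```

```bash
python3 - <<'E'
from h import *
st();bx();v=grab("wrist","w35.png"); lean(v,"d"); g=v["im"]; q=proj(v,[*W["d"],.15]).astype(int)
print([g[r,q[0]].tolist() for r in range(170,280,5)])
print([g[225,c].tolist() for c in range(q[0]-35,q[0]+36,5)]); print("shoes",blobs(v,(5,170,60),(16,255,255),60))
E
```

```text
t 52.27 p [0.4718 0.3315 0.2174] yaw -166.5 F [-0.1 -0.2  0.3] T [-0.   -0.08  0.02] w 35.9 g 0.0 q6 -1.24
block xy of TCP mm -2.2 128.4
d pred [277 227] bbox [232, 152, 90, 135, 5382] cent [283.4 243.1]
lean x mm 37.2 rr 16.8
shift z.107 [-0.0044 -0.0049  0.2216]
[[58, 44, 47], [61, 48, 50], [79, 51, 41], [204, 94, 36], [83, 69, 73], [156, 145, 136], [157, 145, 136], [153, 144, 133], [155, 148, 134], [148, 142, 130], [202, 194, 180], [203, 195, 181], [202, 195, 179], [201, 192, 180], [201, 195, 182], [185, 184, 176], [171, 170, 167], [151, 146, 138], [165, 159, 152], [226, 217, 200], [229, 223, 205], [237, 230, 215]]
[[140, 75, 50], [82, 88, 111], [158, 152, 143], [65, 77, 117], [66, 75, 97], [191, 183, 169], [202, 192, 180], [203, 195, 181], [202, 195, 183], [201, 193, 182], [205, 197, 185], [74, 85, 108], [69, 84, 119], [70, 84, 117], [225, 217, 200]]
shoes [((np.float64(118.9), np.float64(165.8)), 570, [94, 154, 43, 30]), ((np.float64(168.2), np.float64(167.8)), 660, [149, 154, 36, 29]), ((np.float64(222.9), np.float64(169.2)), 567, [206, 154, 33, 29]), ((np.float64(278.3), np.float64(174.3)), 674, [262, 160, 32, 29]), ((np.float64(130.6), np.float64(230.4)), 223, [107, 223, 37, 24]), ((np.float64(176.1), np.float64(233.8)), 385, [159, 223, 31, 24])]
```

White leans about 4 mm back. Same sequence as green.

Emit:
{"api": "servo_tool", "payload": {
  "targets": [
    {"hand":0.16,"x":-0.008,"y":-0.002,"z":0.06,"roll":0},
    {"hand":0.16,"x":-0.008,"y":-0.002,"z":0.12,"roll":0},
    {"hand":0.16,"x":-0.008,"y":-0.002,"z":0.17,"roll":0},
    {"hand":0.16,"x":-0.008,"y":-0.002,"z":0.21,"roll":0},
    {"hand":0.16,"x":-0.008,"y":-0.002,"z":0.222,"roll":0},
    {"hand":0.16,"x":-0.008,"y":-0.002,"z":0.222,"roll":0},
    {"hand":1,"x":-0.008,"y":-0.002,"z":0.22,"roll":0},
    {"hand":1,"x":-0.008,"y":-0.002,"z":0.217,"roll":0},
    {"hand":1,"x":-0.008,"y":-0.002,"z":0.217,"roll":0},
    {"hand":1,"x":-0.008,"y":-0.002,"z":0.217,"roll":0}
  ],
  "grip_force": 60
}}

```text
time: 53.15
tool_pos: [0.4763, 0.3329, 0.1112]
tcp_rot: [-0.373, 3.118, -0.002]
wrist_force: [-1.2, -6.2, 2.3]
width: 0.287
grip_force: 58.8
```

```bash
python3 -c "
from h import *
st();bx();v=grab('wrist');rows(v,'d')"
```

```text
t 53.15 p [0.4763 0.3329 0.1112] yaw -166.3 F [-1.2 -6.2  2.3] T [-1.1   0.23 -0.08] w 24.4 g 58.8 q6 -1.24
block xy of TCP mm 2.5 128.6
[3, 3, 4, 4, 6, 4, 4, 4, 5, 29, 47, 58, 59, 81, 72, 65, 69, 70, 73, 52, 50, 53, 57, 59, 60, 59, 67, 69, 70, 68, 68, 33, 16, 0, 0]
[160, 160, 209, 210, 211, 209, 209, 210, 119, 124, 160, 159, 159, 154, 158, 156, 156, 159, 156, 163, 179, 206, 205, 203, 203, 208, 206, 203, 196, 254, 254, 253, 86, 86, 80]
```

Emit:
{"api": "servo_tool", "payload": {
  "targets": [
    {"hand":1,"x":0.01,"y":0,"z":0,"roll":0},
    {"hand":1,"x":0.02,"y":0,"z":0,"roll":0},
    {"hand":1,"x":0.03,"y":0,"z":0,"roll":0},
    {"hand":1,"x":0.04,"y":0,"z":0,"roll":0},
    {"hand":1,"x":0.048,"y":0,"z":0,"roll":0},
    {"hand":1,"x":0.048,"y":0,"z":0,"roll":0},
    {"hand":1,"x":0.048,"y":0,"z":0,"roll":0}
  ]
}}

```text
time: 53.78
tool_pos: [0.4581, 0.3283, 0.1132]
tcp_rot: [-0.373, 3.107, 0.001]
wrist_force: [9.0, -5.4, 0.5]
width: 0.287
grip_force: 59.6
```

```bash
python3 -c "
from h import *
st();bx();v=grab('wrist','w36.png');rows(v,'d');print('shoes',blobs(v,(5,170,60),(16,255,255),100))"
```

```text
t 53.78 p [0.4581 0.3283 0.1132] yaw -166.3 F [ 9.  -5.4  0.5] T [-1.18 -1.88 -0.03] w 24.4 g 59.6 q6 -1.23
block xy of TCP mm -16.3 128.5
[6, 4, 4, 4, 5, 5, 5, 6, 8, 5, 6, 25, 38, 75, 69, 63, 66, 69, 58, 57, 50, 55, 57, 59, 59, 58, 67, 68, 68, 67, 67, 18, 0, 0, 0]
[94, 115, 120, 162, 160, 208, 209, 210, 208, 209, 207, 145, 144, 147, 148, 147, 141, 144, 49, 160, 208, 204, 208, 205, 207, 204, 207, 207, 234, 167, 254, 253, 68, 70, 62]
shoes [((np.float64(40.6), np.float64(215.5)), 1521, [0, 197, 70, 48]), ((np.float64(120.0), np.float64(215.8)), 1630, [79, 197, 66, 48]), ((np.float64(194.9), np.float64(220.2)), 1583, [165, 197, 54, 48]), ((np.float64(276.2), np.float64(221.2)), 1937, [251, 197, 50, 49]), ((np.float64(64.4), np.float64(302.2)), 817, [26, 290, 60, 39]), ((np.float64(136.8), np.float64(301.7)), 812, [101, 291, 58, 39]), ((np.float64(199.8), np.float64(298.0)), 473, [179, 291, 42, 18]), ((np.float64(60.1), np.float64(319.2)), 128, [45, 310, 27, 20])]
```

Front shoe 3 is at row 197, fully pushed like the others. Rock back.

Emit:
{"api": "servo_tool", "payload": {
  "targets": [
    {"hand":1,"x":-0.012,"y":0,"z":0,"roll":0},
    {"hand":1,"x":-0.026,"y":0,"z":0,"roll":0},
    {"hand":1,"x":-0.04,"y":0,"z":0,"roll":0},
    {"hand":1,"x":-0.055,"y":0,"z":0,"roll":0},
    {"hand":1,"x":-0.07,"y":0,"z":0,"roll":0},
    {"hand":1,"x":-0.085,"y":0,"z":-0.003,"roll":0},
    {"hand":1,"x":-0.095,"y":0,"z":-0.005,"roll":0},
    {"hand":1,"x":-0.095,"y":0,"z":-0.005,"roll":0},
    {"hand":1,"x":-0.095,"y":0,"z":-0.005,"roll":0}
  ]
}}

```text
time: 54.58
tool_pos: [0.4897, 0.3356, 0.11]
tcp_rot: [0.37, -3.099, 0.01]
wrist_force: [-22.0, -9.0, 5.9]
width: 0.287
grip_force: 60.5
```

```bash
python3 -c "
from h import *
st();bx()"
```

```text
t 54.58 p [0.4897 0.3356 0.11  ] yaw -166.4 F [-22.   -9.    5.9] T [-1.63  3.54 -0.08] w 24.4 g 60.5 q6 -1.25
block xy of TCP mm 16.2 128.1
```

Emit:
{"api": "servo_tool", "payload": {
  "targets": [
    {"hand":1,"x":-0.01,"y":0,"z":-0.002,"roll":0},
    {"hand":1,"x":-0.02,"y":0,"z":-0.004,"roll":0},
    {"hand":1,"x":-0.02,"y":0,"z":-0.004,"roll":0}
  ]
}}

```text
time: 54.83
tool_pos: [0.4908, 0.3358, 0.1098]
tcp_rot: [0.367, -3.08, 0.016]
wrist_force: [-42.5, -12.3, 14.8]
width: 0.29
grip_force: 61.3
```

```bash
python3 -c "
from h import *
st();bx();v=grab('wrist','w37.png');rows(v,'d')"
```

```text
t 54.83 p [0.4908 0.3358 0.1098] yaw -166.4 F [-42.5 -12.3  14.8] T [-2.11  6.67 -0.05] w 24.6 g 61.3 q6 -1.26
block xy of TCP mm 17.3 128.0
[3, 2, 2, 50, 49, 14, 31, 35, 41, 52, 56, 60, 62, 82, 73, 67, 69, 71, 75, 49, 46, 49, 57, 59, 63, 64, 71, 71, 74, 71, 71, 41, 23, 13, 1]
[188, 211, 212, 166, 166, 77, 82, 165, 167, 166, 164, 163, 164, 168, 166, 168, 165, 165, 167, 52, 165, 203, 201, 203, 199, 203, 205, 204, 254, 254, 254, 254, 94, 87, 84]
```

Hard stop at the back too. Return upright and lift.

Emit:
{"api": "servo_tool", "payload": {
  "targets": [
    {"hand":1,"x":0.02,"y":0,"z":0,"roll":0},
    {"hand":1,"x":0.04,"y":0,"z":-0.002,"roll":0},
    {"hand":1,"x":0.06,"y":0,"z":-0.004,"roll":0},
    {"hand":1,"x":0.072,"y":0,"z":-0.004,"roll":0},
    {"hand":1,"x":0.072,"y":0,"z":-0.004,"roll":0},
    {"hand":1,"x":0.072,"y":0,"z":-0.014,"roll":0},
    {"hand":1,"x":0.072,"y":0,"z":-0.024,"roll":0},
    {"hand":1,"x":0.072,"y":0,"z":-0.03,"roll":0},
    {"hand":1,"x":0.072,"y":0,"z":-0.03,"roll":0}
  ]
}}

```text
time: 55.63
tool_pos: [0.4741, 0.334, 0.1312]
tcp_rot: [-0.373, 3.117, 0.003]
wrist_force: [0.4, 0.0, -0.9]
width: 0.289
grip_force: 60.4
```

```bash
python3 -c "
from h import *
st();bx();v=grab('wrist','w37.png');rows(v,'d')"
```

```text
t 55.63 p [0.4741 0.334  0.1312] yaw -166.4 F [ 0.4  0.  -0.9] T [-0.    0.    0.01] w 24.6 g 60.4 q6 -1.24
block xy of TCP mm 0.7 130.2
[10, 11, 11, 12, 10, 14, 17, 12, 33, 59, 64, 67, 69, 88, 72, 65, 69, 71, 75, 40, 51, 52, 59, 63, 67, 72, 78, 78, 78, 73, 62, 43, 16, 11, 2]
[210, 207, 210, 207, 208, 85, 86, 81, 71, 161, 162, 164, 163, 162, 160, 161, 161, 159, 163, 60, 170, 206, 204, 204, 204, 208, 209, 206, 254, 253, 254, 254, 97, 96, 82]
```

Emit:
{"api": "servo_tool", "payload": {
  "targets": [
    {"hand":1,"x":0,"y":0,"z":-0.04,"roll":0},
    {"hand":1,"x":0,"y":0,"z":-0.08,"roll":0},
    {"hand":1,"x":0,"y":0,"z":-0.14,"roll":0},
    {"hand":1,"x":0,"y":0,"z":-0.2,"roll":0},
    {"hand":1,"x":0,"y":0,"z":-0.26,"roll":0},
    {"hand":1,"x":0,"y":0,"z":-0.31,"roll":0},
    {"hand":1,"x":0,"y":0,"z":-0.31,"roll":0},
    {"hand":1,"x":0,"y":0,"z":-0.31,"roll":0}
  ]
}}

```text
time: 56.35
tool_pos: [0.474, 0.3337, 0.2862]
tcp_rot: [-0.373, 3.116, 0.003]
wrist_force: [0.1, -0.7, -2.1]
width: 0.288
grip_force: 60.1
```

```bash
python3 - <<'E'
from h import *
st();bx();v=grab("wrist","w38.png"); g=v["im"].max(2); print(g[200:250:2,280].tolist()); print(g[284:362:2,280].tolist())
s=grab("side","s38.png"); h=cv2.cvtColor(s["im"],cv2.COLOR_RGB2HSV); p=tool()[0]
a,b=proj(s,p+[0,0,.04]),proj(s,p-[0,0,.03]); c0=proj(s,p-[0,0,.1]); print(a,b,c0)
for r in range(int(a[1])-10,int(c0[1])+15,5): print(r,s["im"][r,int(b[0])-16:int(b[0])+17:2].max(1).tolist())
E
```

```text
t 56.35 p [0.474  0.3337 0.2862] yaw -166.3 F [ 0.1 -0.7 -2.1] T [ 0.01  0.03 -0.01] w 24.5 g 60.1 q6 -1.24
block xy of TCP mm 0.6 130.0
[158, 157, 154, 160, 156, 128, 69, 73, 84, 79, 84, 85, 83, 159, 74, 155, 160, 157, 159, 159, 160, 158, 159, 160, 161]
[158, 161, 158, 159, 53, 61, 160, 159, 165, 196, 203, 199, 200, 200, 201, 201, 199, 200, 199, 199, 197, 194, 199, 198, 196, 199, 198, 198, 195, 195, 208, 238, 238, 229, 205, 198, 195, 194, 193]
[291.02521441 188.4647071 ] [290.33891114 228.29278098] [289.70651764 264.25335415]
178 [131, 143, 148, 92, 47, 49, 44, 46, 47, 61, 63, 62, 59, 46, 46, 113, 109]
183 [138, 142, 143, 148, 97, 47, 46, 49, 46, 49, 47, 48, 46, 47, 46, 161, 154]
188 [141, 145, 148, 130, 113, 44, 48, 49, 48, 47, 47, 47, 48, 48, 61, 168, 156]
193 [138, 139, 137, 88, 69, 48, 49, 51, 53, 53, 53, 54, 51, 46, 70, 142, 138]
198 [152, 153, 153, 139, 121, 90, 90, 47, 49, 48, 48, 68, 119, 147, 146, 143, 144]
203 [158, 156, 157, 145, 117, 99, 100, 48, 49, 49, 50, 68, 121, 149, 146, 147, 145]
208 [153, 150, 152, 153, 113, 105, 98, 47, 49, 50, 49, 78, 119, 144, 142, 137, 133]
2
[... 471 characters left out ...]
 126, 125, 156, 154, 152]
243 [99, 95, 116, 112, 142, 106, 118, 129, 130, 132, 130, 130, 124, 117, 153, 152, 153]
248 [149, 145, 133, 136, 132, 114, 117, 128, 130, 130, 131, 131, 126, 115, 163, 153, 157]
253 [89, 89, 90, 89, 89, 89, 110, 127, 131, 131, 130, 130, 127, 118, 154, 125, 158]
258 [88, 88, 89, 89, 89, 89, 96, 124, 129, 131, 130, 129, 128, 119, 145, 109, 129]
263 [154, 146, 139, 137, 133, 123, 117, 118, 114, 118, 121, 132, 132, 125, 109, 87, 124]
268 [91, 88, 88, 88, 89, 89, 89, 87, 88, 79, 123, 121, 82, 90, 89, 119, 110]
273 [91, 90, 89, 89, 89, 89, 89, 88, 89, 91, 133, 148, 157, 161, 157, 146, 131]
278 [96, 95, 127, 170, 174, 173, 177, 89, 89, 90, 72, 106, 144, 143, 145, 145, 128]
```

Emit:
{"api": "servo_tool", "payload": {
  "targets": [
    {"hand":1,"x":0.08,"y":-0.2,"z":0,"roll":0.09},
    {"hand":1,"x":0.251,"y":-0.75,"z":0,"roll":0.26},
    {"hand":1,"x":0.251,"y":-0.75,"z":0,"roll":0.26},
    {"hand":1,"x":0.251,"y":-0.75,"z":0,"roll":0.26},
    {"hand":1,"x":0.251,"y":-0.75,"z":0,"roll":0.26},
    {"hand":1,"x":0.251,"y":-0.75,"z":0,"roll":0.26},
    {"hand":1,"x":0.251,"y":-0.75,"z":0,"roll":0.26},
    {"hand":1,"x":0.251,"y":-0.75,"z":0,"roll":0.26},
    {"hand":1,"x":0.251,"y":-0.75,"z":0,"roll":0.26},
    {"hand":1,"x":0.251,"y":-0.75,"z":0,"roll":0.26}
  ]
}}

```text
time: 57.28
tool_pos: [0.4377, -0.0645, 0.2817]
tcp_rot: [-0.899, -3.006, 0.004]
wrist_force: [-0.4, 0.0, -0.6]
width: 0.288
grip_force: 60.2
```

Emit:
{"api": "servo_tool", "payload": {
  "targets": [
    {"hand":1,"x":-0.1,"y":-0.12,"z":0,"roll":0.09},
    {"hand":1,"x":-0.417,"y":-0.492,"z":0,"roll":0.263},
    {"hand":1,"x":-0.417,"y":-0.492,"z":0,"roll":0.263},
    {"hand":1,"x":-0.417,"y":-0.492,"z":0,"roll":0.263},
    {"hand":1,"x":-0.417,"y":-0.492,"z":0,"roll":0.263},
    {"hand":1,"x":-0.417,"y":-0.492,"z":0,"roll":0.263},
    {"hand":1,"x":-0.417,"y":-0.492,"z":0,"roll":0.263},
    {"hand":1,"x":-0.417,"y":-0.492,"z":0,"roll":0.263},
    {"hand":1,"x":-0.417,"y":-0.492,"z":0,"roll":0.263},
    {"hand":1,"x":-0.417,"y":-0.492,"z":0,"roll":0.263}
  ]
}}

```text
time: 58.12
tool_pos: [0.4786, -0.3816, 0.2807]
tcp_rot: [-2.029, -2.391, -0.001]
wrist_force: [-1.8, -0.4, -0.4]
width: 0.287
grip_force: 60.3
```

Emit:
{"api": "servo_tool", "payload": {
  "targets": [
    {"hand":1,"x":0,"y":0,"z":0,"roll":0},
    {"hand":1,"x":0,"y":0,"z":0,"roll":0},
    {"hand":1,"x":0,"y":0,"z":0,"roll":0}
  ]
}}

```text
time: 58.37
tool_pos: [0.4798, -0.3794, 0.2838]
tcp_rot: [-2.027, -2.399, -0.0]
wrist_force: [0.1, 0.2, -1.1]
width: 0.29
grip_force: 60.3
```

```bash
python3 - <<'E'
from h import *
st(); v=grab("wrist","w39.png"); o,Y=rack(v,(.468,-.327,np.radians(9.4)))
for n,lo,hi in(("red",(0,150,60),(5,255,255)),("yel",(20,150,60),(34,255,255)),("grn",(45,90,30),(85,255,255))): print(n,blobs(v,lo,hi,150))
for P in ([.481,-.407],[.4722,-.3545],[.4637,-.3005]): print(proj(v,[*P,.15]).round(1).tolist())
t=grab("top"); m=cv2.inRange(cv2.cvtColor(t["im"],cv2.COLOR_RGB2HSV),(10,60,120),(24,200,255)); k=np.zeros_like(m);k[205:275,320:430]=1
c=max(cv2.findContours(m*k,0,2)[0],key=cv2.contourArea); r=cv2.minAreaRect(c); print(r)
print(shift([.455,-.2472,.2849]))
E
```

```text
t 58.37 p [ 0.4798 -0.3794  0.2838] yaw 99.6 F [ 0.1  0.2 -1.1] T [-0.    0.05  0.03] w 24.6 g 60.3 q6 -0.88
-0.081 [278.4 196.2] [280.9 195.9] [ 0.4845 -0.406 ] 1.09
-0.027 [278.4 155.3] [279.4 159.4] [ 0.4745 -0.3586] 1.1
0.027 [278.5 110.3] [277.9 124.9] [ 0.4657 -0.3173] 1.09
0.081 [278.6  61. ] [278.3  59.6] [ 0.4542 -0.2457] 0.93
red []
yel [((np.float64(279.3), np.float64(159.5)), 591, [266, 145, 27, 29])]
grn [((np.float64(278.7), np.float64(124.8)), 599, [266, 111, 27, 29])]
[277.6, 223.1]
[277.5, 171.5]
[278.1, 111.5]
((375.4356384277344, 237.20030212402344), (27.98345184326172, 80.86540222167969), 79.91940307617188)
[ 0.2698 -0.0052 -0.0008]
```

Rack steady, with yellow and green standing in holes 1 and 2. The white tube's foot is about 8 mm toward +x(tool) of the TCP. Insert into hole 3 with that offset and straighten on the way.

Emit:
{"api": "servo_tool", "payload": {
  "targets": [
    {"hand":1,"x":0.08,"y":-0.002,"z":0,"roll":0},
    {"hand":1,"x":0.16,"y":-0.004,"z":0,"roll":0},
    {"hand":1,"x":0.23,"y":-0.005,"z":0,"roll":0},
    {"hand":1,"x":0.256,"y":-0.005,"z":0.04,"roll":0},
    {"hand":1,"x":0.256,"y":-0.005,"z":0.1,"roll":0},
    {"hand":1,"x":0.256,"y":-0.005,"z":0.16,"roll":0},
    {"hand":1,"x":0.256,"y":-0.005,"z":0.22,"roll":0},
    {"hand":1,"x":0.256,"y":-0.005,"z":0.238,"roll":0},
    {"hand":1,"x":0.256,"y":-0.005,"z":0.238,"roll":0},
    {"hand":1,"x":0.256,"y":-0.005,"z":0.238,"roll":0}
  ]
}}

```text
time: 59.3
tool_pos: [0.4566, -0.255, 0.166]
tcp_rot: [2.029, 2.398, 0.0]
wrist_force: [0.1, -1.0, 0.8]
width: 0.289
grip_force: 60.3
```

```bash
python3 - <<'E'
from h import *
st(); print(shift([.4545,-.2463,.165]))
E
```

```text
t 59.3 p [ 0.4566 -0.255   0.166 ] yaw 99.5 F [ 0.1 -1.   0.8] T [-0.01  0.03  0.01] w 24.6 g 60.3 q6 -0.72
[ 0.0179 -0.0012  0.002 ]
```

Emit:
{"api": "servo_tool", "payload": {
  "targets": [
    {"hand":1,"x":0,"y":0,"z":0.01,"roll":0},
    {"hand":1,"x":0,"y":0,"z":0.02,"roll":0},
    {"hand":1,"x":0,"y":0,"z":0.03,"roll":0},
    {"hand":1,"x":0,"y":0,"z":0.038,"roll":0},
    {"hand":1,"x":0,"y":0,"z":0.038,"roll":0}
  ]
}}

```text
time: 59.72
tool_pos: [0.4558, -0.255, 0.1455]
tcp_rot: [-2.029, -2.397, 0.0]
wrist_force: [-0.5, -0.4, -1.2]
width: 0.291
grip_force: 60.3
```

```bash
python3 -c "
from h import *
st()"
```

```text
t 59.72 p [ 0.4558 -0.255   0.1455] yaw 99.5 F [-0.5 -0.4 -1.2] T [ 0.04  0.02 -0.  ] w 24.7 g 60.3 q6 -0.72
```

Emit:
{"api": "servo_tool", "payload": {
  "targets": [
    {"hand":1,"x":0.002,"y":0,"z":0.01,"roll":0},
    {"hand":1,"x":0.004,"y":0,"z":0.02,"roll":0},
    {"hand":1,"x":0.007,"y":0,"z":0.03,"roll":0},
    {"hand":1,"x":0.009,"y":0,"z":0.04,"roll":0},
    {"hand":1,"x":0.009,"y":0,"z":0.04,"roll":0}
  ]
}}

```text
time: 60.13
tool_pos: [0.4559, -0.2513, 0.1255]
tcp_rot: [2.028, 2.397, -0.001]
wrist_force: [2.0, -3.4, -3.6]
width: 0.29
grip_force: 60.0
```

```bash
python3 -c "
from h import *
st()"
```

```text
t 60.13 p [ 0.4559 -0.2513  0.1255] yaw 99.5 F [ 2.  -3.4 -3.6] T [-0.93 -0.51 -0.01] w 24.7 g 60.0 q6 -0.72
```

Emit:
{"api": "servo_tool", "payload": {
  "targets": [
    {"hand":1,"x":0.002,"y":0,"z":0.01,"roll":0},
    {"hand":1,"x":0.004,"y":0,"z":0.02,"roll":0},
    {"hand":1,"x":0.005,"y":0,"z":0.03,"roll":0},
    {"hand":1,"x":0.005,"y":0,"z":0.03,"roll":0}
  ]
}}

```text
time: 60.47
tool_pos: [0.4556, -0.249, 0.111]
tcp_rot: [2.029, 2.397, -0.001]
wrist_force: [2.0, -4.1, -0.4]
width: 0.285
grip_force: 60.3
```

```bash
python3 -c "
from h import *
st()"
```

```text
t 60.47 p [ 0.4556 -0.249   0.111 ] yaw 99.5 F [ 2.  -4.1 -0.4] T [-1.13 -0.48 -0.  ] w 24.2 g 60.3 q6 -0.71
```

Emit:
{"api": "servo_tool", "payload": {
  "targets": [
    {"hand":1,"x":0.001,"y":0,"z":0.008,"roll":0},
    {"hand":1,"x":0.002,"y":0,"z":0.016,"roll":0},
    {"hand":1,"x":0.002,"y":0,"z":0.022,"roll":0},
    {"hand":1,"x":0.002,"y":0,"z":0.022,"roll":0}
  ]
}}

```text
time: 60.8
tool_pos: [0.4585, -0.2505, 0.1075]
tcp_rot: [2.023, 2.392, -0.001]
wrist_force: [-6.6, -2.5, 33.3]
width: 0.288
grip_force: 66.0
```

```bash
python3 -c "
from h import *
st()"
```

```text
t 60.8 p [ 0.4585 -0.2505  0.1075] yaw 99.5 F [-6.6 -2.5 33.3] T [-0.42  1.78  0.01] w 24.5 g 66.0 q6 -0.71
```

White is seated. Release and go back above the knob; verify all four caps on the way.

Emit:
{"api": "servo_tool", "payload": {
  "targets": [
    {"hand":1,"x":0,"y":0,"z":-0.018,"roll":0},
    {"hand":0.1,"x":0,"y":0,"z":-0.018,"roll":0},
    {"hand":0.1,"x":0,"y":0,"z":-0.018,"roll":0},
    {"hand":0.1,"x":0,"y":0,"z":-0.03,"roll":0},
    {"hand":0.1,"x":0,"y":0,"z":-0.07,"roll":0},
    {"hand":0.1,"x":0,"y":0,"z":-0.13,"roll":0},
    {"hand":0.1,"x":0,"y":0,"z":-0.19,"roll":0},
    {"hand":0.1,"x":0,"y":0,"z":-0.25,"roll":0},
    {"hand":0.1,"x":0,"y":0,"z":-0.25,"roll":0}
  ]
}}

```text
time: 61.55
tool_pos: [0.4578, -0.2484, 0.2311]
tcp_rot: [2.024, 2.392, 0.003]
wrist_force: [0.1, 0.3, 0.7]
width: 0.448
grip_force: 0.0
```

Emit:
{"api": "servo_tool", "payload": {
  "targets": [
    {"hand":-0.3,"x":0.1,"y":0.01,"z":0,"roll":0},
    {"hand":-0.3,"x":0.2,"y":0.02,"z":0,"roll":0},
    {"hand":-0.3,"x":0.3,"y":0.03,"z":0,"roll":0},
    {"hand":-0.3,"x":0.38,"y":0.033,"z":0,"roll":0},
    {"hand":-0.3,"x":0.48,"y":0.12,"z":0,"roll":0},
    {"hand":-0.3,"x":0.628,"y":0.262,"z":0,"roll":0},
    {"hand":-0.3,"x":0.628,"y":0.262,"z":0,"roll":0},
    {"hand":-0.3,"x":0.628,"y":0.262,"z":0,"roll":0},
    {"hand":-0.3,"x":0.628,"y":0.262,"z":0,"roll":0},
    {"hand":-0.3,"x":0.628,"y":0.262,"z":0,"roll":0}
  ]
}}

```text
time: 62.38
tool_pos: [0.5329, 0.0883, 0.2235]
tcp_rot: [-2.023, -2.4, 0.0]
wrist_force: [1.0, -0.9, 0.4]
width: 0.651
grip_force: 0.0
```

Emit:
{"api": "servo_tool", "payload": {
  "targets": [
    {"hand":-0.3,"x":0,"y":0,"z":0,"roll":0},
    {"hand":-0.3,"x":0,"y":0,"z":0,"roll":0}
  ]
}}

```text
time: 62.55
tool_pos: [0.531, 0.0838, 0.2238]
tcp_rot: [-2.028, -2.397, 0.004]
wrist_force: [-1.0, -0.5, -0.3]
width: 0.648
grip_force: 0.0
```

```bash
python3 - <<'E'
from h import *
st(); print("knob",shift([.5325,.0915,.088]))
s=grab("side","s40.png"); t=grab("top","t40.png")
R0=np.array([.468,-.3273]); yr=np.array([-np.sin(np.radians(9.3)),np.cos(np.radians(9.3))])
H=[R0+y*yr for y in(-.081,-.027,.027,.081)]
for n,lo,hi,i in(("red",(0,130,50),(6,255,255),0),("yel",(20,130,60),(34,255,255),1),("grn",(45,80,30),(85,255,255),2),("wht",(0,0,150),(180,45,255),3)):
    a=[b for b in blobs(s,lo,hi,15,(300,110,350,200))]; b_=[b for b in blobs(t,lo,hi,15,(335,210,425,255))]
    print(n,"side",[(tuple(map(float,x[0])),x[1],x[2]) for x in a],"pred top",proj(s,[*H[i],.15]).round(1),"base",proj(s,[*H[i],.08]).round(1),"top",[(tuple(map(float,x[0])),x[2]) for x in b_],proj(t,[*H[i],.15]).round(1))
E
```

```text
t 62.55 p [0.531  0.0838 0.2238] yaw 99.5 F [-1.  -0.5 -0.3] T [-0.01  0.04 -0.03] w 55.1 g 0.0 q6 -0.06
knob [0.0147 0.0064 0.2715]
red side [((318.9, 132.8), 31, [316, 131, 7, 6])] pred top [320.9 130.1] base [319.9 150.9] top [((407.2, 229.6), [401, 225, 13, 10])] [413.  229.7]
yel side [((320.6, 139.8), 38, [318, 137, 8, 12])] pred top [322.3 136.2] base [321.2 157.6] top [((389.9, 233.2), [385, 228, 12, 11])] [394.7 233.1]
grn side [((321.3, 146.9), 70, [319, 141, 8, 22])] pred top [323.9 142.8] base [322.7 164.8] top [((376.7, 236.2), [369, 232, 16, 9])] [376.1 236.6]
wht side [((318.2, 120.8), 197, [300, 110, 50, 17]), ((325.8, 149.1), 21, [322, 148, 9, 3]), ((325.4, 161.2), 31, [324, 154, 4, 16]), ((302.8, 183.1), 74, [300, 177, 7, 14]), ((343.3, 186.0), 131, [338, 180, 12, 14]), ((343.0, 197.0), 51, [338, 195, 11, 5])] pred top [325.5 149.9] base [324.2 172.5] top [((357.7, 217.9), [335, 210, 55, 22]), ((399.0, 212.3), [389, 210, 24, 6]), ((416.7, 223.5), [414, 219, 6, 10]), ((418.6, 239.6), [416, 230, 5, 23]), ((361.0, 239.9), [357, 236, 9, 9]), ((378.6, 252.7), [363, 250, 26, 5])] [357.4 240.1]
```

All four cap tops sit at the expected height in the rack. Now close the keeper: grip the ball and turn clockwise.

Emit:
{"api": "servo_tool", "payload": {
  "targets": [
    {"hand":-0.3,"x":0.0145,"y":0.004,"z":0.06,"roll":0},
    {"hand":-0.3,"x":0.0145,"y":0.004,"z":0.12,"roll":0},
    {"hand":-0.3,"x":0.0145,"y":0.004,"z":0.18,"roll":0},
    {"hand":-0.3,"x":0.0145,"y":0.004,"z":0.24,"roll":0},
    {"hand":-0.3,"x":0.0145,"y":0.004,"z":0.27,"roll":0},
    {"hand":-0.3,"x":0.0145,"y":0.004,"z":0.27,"roll":0},
    {"hand":1,"x":0.0145,"y":0.004,"z":0.27,"roll":0},
    {"hand":1,"x":0.0145,"y":0.004,"z":0.27,"roll":0},
    {"hand":1,"x":0.0145,"y":0.004,"z":0.27,"roll":0},
    {"hand":1,"x":0.0145,"y":0.004,"z":0.27,"roll":0}
  ],
  "grip_force": 70
}}

```text
time: 63.48
tool_pos: [0.5336, 0.0907, 0.0908]
tcp_rot: [2.029, 2.396, 0.0]
wrist_force: [3.2, -3.5, -8.8]
width: 0.461
grip_force: 71.5
```

```bash
python3 -c "
from h import *
st();grab('wrist','w41.png')"
```

```text
t 63.48 p [0.5336 0.0907 0.0908] yaw 99.5 F [ 3.2 -3.5 -8.8] T [-0.59 -0.32 -0.12] w 39.2 g 71.5 q6 -0.04
```

Emit:
{"api": "servo_tool", "payload": {
  "targets": [
    {"hand":1,"x":0,"y":0,"z":0,"roll":0.035},
    {"hand":1,"x":0,"y":0,"z":0,"roll":0.07},
    {"hand":1,"x":0,"y":0,"z":0,"roll":0.105},
    {"hand":1,"x":0,"y":0,"z":0,"roll":0.14},
    {"hand":1,"x":0,"y":0,"z":0,"roll":0.175},
    {"hand":1,"x":0,"y":0,"z":0,"roll":0.21},
    {"hand":1,"x":0,"y":0,"z":0,"roll":0.245}
  ]
}}

```text
time: 64.12
tool_pos: [0.5318, 0.0911, 0.0907]
tcp_rot: [-2.785, -1.454, 0.004]
wrist_force: [-3.1, -3.4, -4.2]
width: 0.464
grip_force: 72.0
```

```bash
python3 -c "
from h import *
st()"
```

```text
t 64.12 p [0.5318 0.0911 0.0907] yaw 55.1 F [-3.1 -3.4 -4.2] T [-0.32  0.49  0.17] w 39.4 g 72.0 q6 0.73
```

Emit:
{"api": "servo_tool", "payload": {
  "targets": [
    {"hand":1,"x":0,"y":0,"z":0,"roll":0.035},
    {"hand":1,"x":0,"y":0,"z":0,"roll":0.07},
    {"hand":1,"x":0,"y":0,"z":0,"roll":0.105},
    {"hand":1,"x":0,"y":0,"z":0,"roll":0.14},
    {"hand":1,"x":0,"y":0,"z":0,"roll":0.175},
    {"hand":1,"x":0,"y":0,"z":0,"roll":0.21},
    {"hand":1,"x":0,"y":0,"z":0,"roll":0.24},
    {"hand":1,"x":0,"y":0,"z":0,"roll":0.24},
    {"hand":1,"x":0,"y":0,"z":0,"roll":0.24}
  ]
}}

```text
time: 64.87
tool_pos: [0.5312, 0.0926, 0.0907]
tcp_rot: [-3.122, -0.333, 0.005]
wrist_force: [-4.0, 3.0, -2.7]
width: 0.458
grip_force: 72.0
```

```bash
python3 -c "
from h import *
st();grab('wrist','w42.png')"
```

```text
t 64.87 p [0.5312 0.0926 0.0907] yaw 12.2 F [-4.   3.  -2.7] T [ 0.3   0.65 -0.18] w 38.9 g 72.0 q6 1.48
```

Emit:
{"api": "servo_tool", "payload": {
  "targets": [
    {"hand":1,"x":0,"y":0,"z":0,"roll":0.02},
    {"hand":1,"x":0,"y":0,"z":0,"roll":0.04},
    {"hand":1,"x":0,"y":0,"z":0,"roll":0.06},
    {"hand":1,"x":0,"y":0,"z":0,"roll":0.06},
    {"hand":1,"x":0,"y":0,"z":0,"roll":0.06}
  ]
}}

```text
time: 65.33
tool_pos: [0.5315, 0.093, 0.0908]
tcp_rot: [-3.139, -0.037, 0.005]
wrist_force: [-4.7, 3.9, -3.2]
width: 0.464
grip_force: 71.9
```

```bash
python3 - <<'E'
from h import *
st(); v=grab('wrist','w43.png')
def mark(im):
    g=im[285:350,255:310].min(2).astype(np.uint8); n,l,s,c=cv2.connectedComponentsWithStats((g>110).astype(np.uint8)); out=[]
    for i in range(1,n):
        if s[i,4]>60:
            ys,xs=np.where(l==i); f=cv2.fitLine(np.c_[xs,ys].astype(np.float32),2,0,.01,.01).ravel(); out.append((int(s[i,4]),(c[i]+[255,285]).round(0).tolist(),np.degrees(np.arctan(f[0]/-f[1])).round(1)))
    return out
for f in("w41","w42","w43"): print(f,mark(cv2.imread(f"pics/{f}.png")))
E
```

```text
t 65.33 p [0.5315 0.093  0.0908] yaw 1.4 F [-4.7  3.9 -3.2] T [ 0.54  0.61 -0.12] w 39.4 g 71.9 q6 1.67
w41 [(227, [270.0, 320.0], np.float32(-84.3)), (798, [283.0, 342.0], np.float32(87.7))]
w42 [(217, [270.0, 323.0], np.float32(87.5)), (663, [284.0, 343.0], np.float32(86.3))]
w43 [(912, [280.0, 338.0], np.float32(-81.3))]
```

```bash
python3 - <<'E'
from h import *
for f in("w41","w42","w43"):
    im=cv2.imread(f"pics/{f}.png"); g=im.min(2); print(f)
    for r in range(300,340,3): print(r,"".join("#" if x>110 else ("+" if x>60 else ".") for x in g[r,235:330:1]))
E
```

```text
w41
300 ...............................................................................................
303 ...............................................................................................
306 ...............................................................................................
309 ...............................................................................................
312 .....++........................................................................................
315 ....+##+++#######+++++++++++++.....................................................+##.........
318 ....##########################################+++++++.............................####+........
321 ...##################################################+..........................#######........
324 ..+##########+.................+++++++##############+........................###########.......
327 ..##############++........................................................##############+......
330 .+##################+++.++.+..+......................................+###################...
[... 2411 characters left out ...]

321 ...######+...................+++++++################+............................+####+........
324 ..+#########+..++++++################################+........................+########+.......
327 ..#######################################++................................++##########+.......
330 .+#########################+++.........................................++###############+....+.
333 +######################+...........................................++##########+#########....++
336 ###########################+++...............................++##########################+++++.
339 #################################+#+++++++.........+++++#####################################+.
```

Not certain of the stop yet. Keep turning while watching the torque.

Emit:
{"api": "servo_tool", "payload": {
  "targets": [
    {"hand":1,"x":0,"y":0,"z":0,"roll":0.02},
    {"hand":1,"x":0,"y":0,"z":0,"roll":0.04},
    {"hand":1,"x":0,"y":0,"z":0,"roll":0.06},
    {"hand":1,"x":0,"y":0,"z":0,"roll":0.06}
  ],
  "grip_force": 80
}}

```text
time: 65.72
tool_pos: [0.532, 0.0932, 0.091]
tcp_rot: [-3.128, 0.262, 0.004]
wrist_force: [-2.7, 4.0, -3.5]
width: 0.459
grip_force: 80.8
```

```bash
python3 - <<'E'
from h import *
st(); v=grab('wrist','w44.png'); g=v["im"].min(2)
for r in range(309,340,3): print(r,"".join("#" if x>110 else ("+" if x>60 else ".") for x in g[r,235:330]))
E
```

```text
t 65.72 p [0.532  0.0932 0.091 ] yaw -9.6 F [-2.7  4.  -3.5] T [ 0.55  0.41 -0.07] w 39.0 g 80.8 q6 1.86
309 ...............................................................................................
312 ...............................................................................................
315 ....................................................................................++.........
318 .......+.......................................++#+................................##+.........
321 ......+##+..............................++##########+............................+####+........
324 .....+######+................++++####################..........................+#######........
327 ...+.#########++..+...++++##################++..............................+##########+.......
330 ....+#################################+.................................+###############+....+.
333 .+..##########################++....................................+###################+....#+
336 ++++########################++.++.+...........................++##########################+++#.
339 +++#################################+++............++++++####################################+.
```

Emit:
{"api": "servo_tool", "payload": {
  "targets": [
    {"hand":1,"x":0,"y":0,"z":0,"roll":0.02},
    {"hand":1,"x":0,"y":0,"z":0,"roll":0.04},
    {"hand":1,"x":0,"y":0,"z":0,"roll":0.06},
    {"hand":1,"x":0,"y":0,"z":0,"roll":0.06}
  ]
}}

```text
time: 66.1
tool_pos: [0.5322, 0.0934, 0.0911]
tcp_rot: [-3.089, 0.555, 0.003]
wrist_force: [-2.2, 5.8, -5.1]
width: 0.459
grip_force: 80.7
```

```bash
python3 - <<'E'
from h import *
st(); v=grab('wrist','w45.png'); g=v["im"].min(2)
for r in range(309,340,3): print(r,"".join("#" if x>110 else ("+" if x>60 else ".") for x in g[r,235:330]))
E
```

```text
t 66.1 p [0.5322 0.0934 0.0911] yaw -20.4 F [-2.2  5.8 -5.1] T [ 0.71  0.38 -0.1 ] w 39.0 g 80.7 q6 2.05
309 ...............................................................................................
312 ...............................................................................................
315 ....................................................................................++.........
318 ..............................................+###+................................##+.........
321 .........................................++#########+............................+####+........
324 ....+...............................++#############............................+#######........
327 ...++..+......................++##############+.............................+##########+.......
330 ...+++++++...............+++#############+..............................+###############+....+.
333 ..+++++++++++++......++##############+..............................#####################....#+
336 ++++++++++++++++++##############++............................+###############################.
339 +++++++++++++++####################++++.............+++#######################################.
```

The mark now turns with respect to the gripper (slipping), which suggests the stop. Release, rise and verify the mark's direction and the comb teeth.

Emit:
{"api": "servo_tool", "payload": {
  "targets": [
    {"hand":-0.3,"x":0,"y":0,"z":0,"roll":0},
    {"hand":-0.3,"x":0,"y":0,"z":0,"roll":0},
    {"hand":-0.3,"x":0,"y":0,"z":-0.06,"roll":0},
    {"hand":-0.3,"x":0,"y":0,"z":-0.12,"roll":-0.04},
    {"hand":-0.3,"x":0,"y":0,"z":-0.18,"roll":-0.08},
    {"hand":-0.3,"x":0,"y":0,"z":-0.25,"roll":-0.12},
    {"hand":-0.3,"x":0,"y":0,"z":-0.25,"roll":-0.15},
    {"hand":-0.3,"x":0,"y":0,"z":-0.25,"roll":-0.15},
    {"hand":-0.3,"x":0,"y":0,"z":-0.25,"roll":-0.15}
  ]
}}

```text
time: 66.9
tool_pos: [0.5337, 0.0915, 0.2167]
tcp_rot: [-3.136, -0.182, -0.004]
wrist_force: [-0.7, -0.1, -0.1]
width: 0.651
grip_force: 0.0
```

```bash
cat > m.py <<'E'
from h import *
def view(fn,p,yaw):
    c=camera_info("wrist"); T=c["T_tool_cam"]; a=np.radians(yaw); Rt=np.array([[np.cos(a),np.sin(a),0],[np.sin(a),-np.cos(a),0],[0,0,-1]])
    return dict(im=cv2.imread("pics/"+fn)[:,:,::-1].copy(),Rc=Rt@T[:3,:3],eye=np.array(p)+Rt@T[:3,3],K=np.array([[c["fx"],0,c["cx"]],[0,c["fy"],c["cy"]],[0,0,1]]),d=np.array([c["k1"],0,0,0,0]))
def mark(v):
    q=proj(v,[.5325,.0915,.134]).round().astype(int); r=int(.016*292/(v["eye"][2]-.13)*.8); g=v["im"][q[1]-r:q[1]+r,q[0]-r:q[0]+r].min(2)
    n,l,s,c=cv2.connectedComponentsWithStats((g>90).astype(np.uint8)); best=None
    for i in range(1,n):
        ys,xs=np.where(l==i)
        if len(xs)<12: continue
        P=np.array([pt(v,(x+q[0]-r,y+q[1]-r),.134)[:2] for x,y in zip(xs,ys)]); u,sv,vt=np.linalg.svd(P-P.mean(0)); d=vt[0]
        print("  n",len(xs),"c",P.mean(0).round(4),"dir deg",(np.degrees(np.arctan2(d[1],d[0]))%180).round(1),"len",(sv/np.sqrt(len(xs))*1e3).round(1))
E
python3 - <<'E'
from m import *
for f,p,y in(("w1.png",(.4550,.2924,.3334),109.9),("w2.png",(.5276,.0944,.1768),109.9),("w6.png",(.5138,.178,.2038),-165.8),("w14.png",(.4996,.2289,.2179),-166.4)):
    print(f); mark(view(f,p,y))
st(); v=grab("wrist","w46.png"); print("now"); mark(v)
E
```

```text
w1.png
  n 41 c [0.5323 0.0972] dir deg 106.6 len [5.7 1.4]
  n 133 c [0.534  0.0798] dir deg 10.5 len [9.2 4.1]
w2.png
  n 125 c [0.5359 0.0966] dir deg 105.7 len [5.4 1. ]
  n 97 c [0.527  0.0775] dir deg 162.2 len [3.5 1.8]
w6.png
  n 185 c [0.5391 0.0816] dir deg 15.7 len [8.6 2.3]
  n 116 c [0.5288 0.093 ] dir deg 3.2 len [5.4 1.1]
w14.png
  n 224 c [0.5377 0.0821] dir deg 11.6 len [8.7 2.7]
  n 107 c [0.5288 0.0926] dir deg 2.7 len [5.5 1.2]
t 66.9 p [0.5337 0.0915 0.2167] yaw 6.6 F [-0.7 -0.1 -0.1] T [ 0.03  0.02 -0.02] w 55.3 g 0.0 q6 1.58
now
  n 74 c [0.53   0.0969] dir deg 108.3 len [4.6 1. ]
  n 31 c [0.5209 0.0804] dir deg 110.4 len [2.6 0.9]
```

The mark is at 108°, against 106° closed and 183° open, so it is closed or within 2°. One more firm turn to make sure of the stop.

Emit:
{"api": "servo_tool", "payload": {
  "targets": [
    {"hand":-0.3,"x":0,"y":0,"z":0.08,"roll":0},
    {"hand":-0.3,"x":0,"y":0,"z":0.16,"roll":0},
    {"hand":-0.3,"x":0,"y":0,"z":0.23,"roll":0},
    {"hand":-0.3,"x":0,"y":0,"z":0.257,"roll":0},
    {"hand":-0.3,"x":0,"y":0,"z":0.257,"roll":0},
    {"hand":-0.3,"x":0,"y":0,"z":0.257,"roll":0},
    {"hand":1,"x":0,"y":0,"z":0.257,"roll":0},
    {"hand":1,"x":0,"y":0,"z":0.257,"roll":0},
    {"hand":1,"x":0,"y":0,"z":0.257,"roll":0},
    {"hand":1,"x":0,"y":0,"z":0.257,"roll":0}
  ],
  "grip_force": 100
}}

```text
time: 67.78
tool_pos: [0.5336, 0.0931, 0.0884]
tcp_rot: [-3.134, -0.184, -0.003]
wrist_force: [-0.6, 5.4, -1.9]
width: 0.457
grip_force: 100.5
```

```bash
python3 -c "
from h import *
st()"
```

```text
t 67.78 p [0.5336 0.0931 0.0884] yaw 6.7 F [-0.6  5.4 -1.9] T [0.82 0.26 0.05] w 38.8 g 100.5 q6 1.58
```

Emit:
{"api": "servo_tool", "payload": {
  "targets": [
    {"hand":1,"x":0,"y":0,"z":0,"roll":0.015},
    {"hand":1,"x":0,"y":0,"z":0,"roll":0.03},
    {"hand":1,"x":0,"y":0,"z":0,"roll":0.045}
  ]
}}

```text
time: 68.03
tool_pos: [0.5336, 0.093, 0.0883]
tcp_rot: [-3.14, 0.033, -0.003]
wrist_force: [-2.0, 6.7, -2.8]
width: 0.455
grip_force: 100.5
```

```bash
python3 -c "
from h import *
st()"
```

```text
t 68.03 p [0.5336 0.093  0.0883] yaw -1.2 F [-2.   6.7 -2.8] T [1.04 0.25 2.67] w 38.7 g 100.5 q6 1.72
```

Emit:
{"api": "servo_tool", "payload": {
  "targets": [
    {"hand":1,"x":0,"y":0,"z":0,"roll":0.02},
    {"hand":1,"x":0,"y":0,"z":0,"roll":0.04},
    {"hand":1,"x":0,"y":0,"z":0,"roll":0.06}
  ]
}}

```text
time: 68.28
tool_pos: [0.5313, 0.0934, 0.0883]
tcp_rot: [-3.122, 0.334, 0.005]
wrist_force: [-7.7, 6.3, 3.0]
width: 0.453
grip_force: 101.3
```

```bash
python3 -c "
from h import *
st()"
```

```text
t 68.28 p [0.5313 0.0934 0.0883] yaw -12.2 F [-7.7  6.3  3. ] T [ 0.82  1.19 -0.13] w 38.5 g 101.3 q6 1.91
```

Torque reached 2.7 N·m before slipping, so the knob is hard against the closed stop. Release, rise clear and do a final check.

Emit:
{"api": "servo_tool", "payload": {
  "targets": [
    {"hand":-0.3,"x":0,"y":0,"z":0,"roll":0},
    {"hand":-0.3,"x":0,"y":0,"z":0,"roll":0},
    {"hand":-0.3,"x":0,"y":0,"z":0,"roll":0},
    {"hand":-0.3,"x":0,"y":0,"z":-0.06,"roll":0},
    {"hand":-0.3,"x":0,"y":0,"z":-0.12,"roll":0},
    {"hand":-0.3,"x":0,"y":0,"z":-0.2,"roll":0},
    {"hand":-0.3,"x":0,"y":0,"z":-0.27,"roll":0},
    {"hand":-0.3,"x":0,"y":0,"z":-0.27,"roll":-0.04},
    {"hand":-0.3,"x":0,"y":0,"z":-0.27,"roll":-0.1},
    {"hand":-0.3,"x":0,"y":0,"z":-0.27,"roll":-0.1}
  ]
}}

```text
time: 69.12
tool_pos: [0.5348, 0.0912, 0.2245]
tcp_rot: [-3.137, -0.171, -0.008]
wrist_force: [0.6, -0.7, 0.7]
width: 0.651
grip_force: 0.0
```

```bash
python3 - <<'E'
from m import *
st(); v=grab("wrist","w47.png"); mark(v)
a=cv2.imread("pics/top0.png")[:,:,::-1].astype(int); b=read_camera("top").astype(int)
for n,(x0,y0,x1,y1) in dict(pot=(312,243,345,272),jar=(287,267,313,291)).items(): print(n,np.abs(a-b)[y0:y1,x0:x1].mean().round(1))
t=dict(im=b.astype(np.uint8)); 
for n,lo,hi in(("r",(0,130,80),(8,255,255)),("y",(22,150,90),(34,255,255)),("g",(45,80,30),(85,255,255)),("w",(0,0,190),(180,40,255))): print(n,[(tuple(map(float,q[0])),q[1]) for q in blobs(t,lo,hi,20,(335,212,415,255))])
E
```

```text
t 69.12 p [0.5348 0.0912 0.2245] yaw 6.2 F [ 0.6 -0.7  0.7] T [-0.01 -0.01  0.  ] w 55.3 g 0.0 q6 1.59
  n 70 c [0.5298 0.0969] dir deg 110.9 len [4.7 1. ]
  n 13 c [0.5212 0.0802] dir deg 114.7 len [1.7 0.7]
pot 9.2
jar 9.8
r [((407.8, 229.4), 82)]
y [((389.7, 233.3), 77)]
g [((376.7, 236.2), 110)]
w [((361.3, 240.1), 54)]
```

The caps stand in the rack. I'll recheck the mark from the original view angle (yaw 110) to rule out view bias.

Emit:
{"api": "servo_tool", "payload": {
  "targets": [
    {"hand":-0.3,"x":0,"y":0,"z":0.03,"roll":-0.04},
    {"hand":-0.3,"x":0,"y":0,"z":0.06,"roll":-0.08},
    {"hand":-0.3,"x":0,"y":0,"z":0.09,"roll":-0.4},
    {"hand":-0.3,"x":0,"y":0,"z":0.09,"roll":-0.4},
    {"hand":-0.3,"x":0,"y":0,"z":0.09,"roll":-0.4},
    {"hand":-0.3,"x":0,"y":0,"z":0.09,"roll":-0.4},
    {"hand":-0.3,"x":0,"y":0,"z":0.09,"roll":-0.4},
    {"hand":-0.3,"x":0,"y":0,"z":0.09,"roll":-0.4},
    {"hand":-0.3,"x":0,"y":0,"z":0.09,"roll":-0.4},
    {"hand":-0.3,"x":0,"y":0,"z":0.09,"roll":-0.4}
  ]
}}

```text
time: 70.05
tool_pos: [0.5335, 0.0913, 0.1771]
tcp_rot: [2.446, 1.971, 0.001]
wrist_force: [1.0, -0.7, -0.1]
width: 0.648
grip_force: 0.0
```

Emit:
{"api": "servo_tool", "payload": {
  "targets": [
    {"hand":-0.3,"x":0,"y":0,"z":0,"roll":-0.12},
    {"hand":-0.3,"x":0,"y":0,"z":0,"roll":-0.177},
    {"hand":-0.3,"x":0,"y":0,"z":0,"roll":-0.177},
    {"hand":-0.3,"x":0,"y":0,"z":0,"roll":-0.177},
    {"hand":-0.3,"x":0,"y":0,"z":0,"roll":-0.177},
    {"hand":-0.3,"x":0,"y":0,"z":0,"roll":-0.177},
    {"hand":-0.3,"x":0,"y":0,"z":0,"roll":-0.177},
    {"hand":-0.3,"x":0,"y":0,"z":0,"roll":-0.177}
  ]
}}

```text
time: 70.72
tool_pos: [0.5334, 0.0914, 0.177]
tcp_rot: [1.819, 2.561, 0.0]
wrist_force: [0.2, -0.8, -0.1]
width: 0.651
grip_force: 0.0
```

```bash
python3 - <<'E'
from m import *
st(); v=grab("wrist","w48.png"); print("now"); mark(v)
# comb teeth tops, cast at z=.089, block y of bright strips at block x=30 (closed w2, now)
def teeth(v,x):
    ys=np.arange(-.075,.06,.001); o=[]
    for y in ys:
        q=proj(v,[*(B0+XB*x+YB*y),.089]); u=[int(round(c)) for c in q]
        o.append(int(v["im"][u[1],u[0]].min()) if 0<=u[0]<560 and 0<=u[1]<420 else -1)
    return o
for nm,w in(("closed w2",view("w2.png",(.5276,.0944,.1768),109.9)),("open w6",view("w6.png",(.5138,.178,.2038),-165.8)),("now",v)):
    for x in (.045,.05):
        o=np.array(teeth(w,x)); print(nm,x,"bright y mm:",[int(i)-75 for i in np.where(o>130)[0]])
E
```

```text
t 70.72 p [0.5334 0.0914 0.177 ] yaw 109.2 F [ 0.2 -0.8 -0.1] T [ 0.01 -0.06 -0.04] w 55.3 g 0.0 q6 -0.21
now
  n 115 c [0.5304 0.0971] dir deg 110.8 len [5.1 0.9]
  n 155 c [0.5352 0.0796] dir deg 17.9 len [9.4 1.6]
closed w2 0.045 bright y mm: [-54, -53, -52, -51, -50, -49, -48, -47, -46, -1, 0, 1, 2, 3, 4, 5, 6]
closed w2 0.05 bright y mm: [-53, -52, -51, -50, -49, -48, -47, -1, 0, 1, 2, 3, 4, 5, 6]
open w6 0.045 bright y mm: [-75, -74, -73, -72, -71, -70, -69, -68, -67, -66, -65, -64, -63, -62, -61, -60, -59, -57, -56, -8, -5, -4, 43, 44, 45, 46, 47, 48, 49, 50, 51]
open w6 0.05 bright y mm: [-75, -74, -73, -72, -71, -70, -69, -68, -67, -66, -65, -64, -63, -62, -61, -60, -59, -58, -57, -56, -55, -53, -52, -51, -50, -49, -48, -47, -46, -45, -44, -43, -42, -41, -40, -39, -38, -37, -36, -35, -34, -33, -32, -31, -30, -29, -28, -27, -26, -25, -24, -23, -22, -21, -20, -19, -18, -17, -16, -15, -14, -13, -12, -11, -10, -9, -8, -7, -6, -5, -4, -3, -2, -1, 0, 1, 2, 3, 4, 5, 6, 7, 8, 9, 10, 11, 12, 13, 14, 15, 16, 17, 18, 19, 20, 21, 22, 23, 24, 25, 26, 27, 28, 29, 30, 31, 32, 33, 34, 35, 36, 37, 38, 39, 40, 43, 44, 45, 46, 47, 48, 49, 50, 51, 52, 53, 54, 55, 56, 57, 58, 59]
now 0.045 bright y mm: [-53, -52, -51, -50, -49, -48, -47, -46, -1, 0, 1, 2, 3, 4, 5]
now 0.05 bright y mm: [-72, -71, -70, -69, -68, -67, -66, -65, -64, -63, -62, -61, -60, -59, -58, -57, -56, -55, -54, -53, -52, -51, -50, -49, -48, -47, -46, -45, -44, -43, -42, -41, -40, -39, -38, -37, -36, -35, -34, -33, -32, -31, -30, -29, -28, -27, -26, -25, -24, -23, -22, -21, -20, -19, -18, -17, -16, -15, -14, -13, -12, -11, -10, -9, -8, -7, -6, -5, -4, -3, -1, 0, 1, 2, 3, 4, 5, 6, 7, 8, 9, 10, 11, 12, 13, 14, 15, 16, 17, 18, 19, 20, 21, 22, 23, 24, 25, 26, 28, 29, 30, 31, 32, 33, 34, 35, 36, 38, 39]
```

The teeth match the closed picture within 0.5 mm, but the mark reads 4° off. A gentle extra turn against the stop without slipping, then re-measure from the same view.

Emit:
{"api": "servo_tool", "payload": {
  "targets": [
    {"hand":-0.3,"x":0,"y":0,"z":0.06,"roll":0},
    {"hand":-0.3,"x":0,"y":0,"z":0.12,"roll":0},
    {"hand":-0.3,"x":0,"y":0,"z":0.178,"roll":0},
    {"hand":-0.3,"x":0,"y":0,"z":0.178,"roll":0},
    {"hand":-0.3,"x":0,"y":0,"z":0.178,"roll":0},
    {"hand":1,"x":0,"y":0,"z":0.178,"roll":0},
    {"hand":1,"x":0,"y":0,"z":0.178,"roll":0},
    {"hand":1,"x":0,"y":0,"z":0.178,"roll":0},
    {"hand":1,"x":0,"y":0,"z":0.178,"roll":0}
  ],
  "grip_force": 100
}}

```text
time: 71.52
tool_pos: [0.5339, 0.0915, 0.09]
tcp_rot: [1.815, 2.562, 0.002]
wrist_force: [-5.1, -2.4, 6.1]
width: 0.454
grip_force: 100.2
```

Emit:
{"api": "servo_tool", "payload": {
  "targets": [
    {"hand":1,"x":0,"y":0,"z":0,"roll":0.012},
    {"hand":1,"x":0,"y":0,"z":0,"roll":0.024},
    {"hand":1,"x":0,"y":0,"z":0,"roll":0.03},
    {"hand":1,"x":0,"y":0,"z":0,"roll":0.03}
  ]
}}

```text
time: 71.85
tool_pos: [0.5337, 0.0914, 0.09]
tcp_rot: [1.935, 2.473, 0.001]
wrist_force: [-5.1, -2.5, 7.4]
width: 0.453
grip_force: 100.4
```

```bash
python3 -c "
from h import *
st()"
```

```text
t 71.85 p [0.5337 0.0914 0.09  ] yaw 103.9 F [-5.1 -2.5  7.4] T [-0.31  0.83 -0.09] w 38.5 g 100.4 q6 -0.12
```

Emit:
{"api": "servo_tool", "payload": {
  "targets": [
    {"hand":1,"x":0,"y":0,"z":0,"roll":0.005},
    {"hand":1,"x":0,"y":0,"z":0,"roll":0.01},
    {"hand":1,"x":0,"y":0,"z":0,"roll":0.01}
  ]
}}

```text
time: 72.1
tool_pos: [0.5337, 0.0914, 0.09]
tcp_rot: [1.973, 2.443, 0.001]
wrist_force: [-5.6, -1.8, 6.6]
width: 0.455
grip_force: 100.5
```

```bash
python3 -c "
from h import *
st()"
```

```text
t 72.1 p [0.5337 0.0914 0.09  ] yaw 102.1 F [-5.6 -1.8  6.6] T [-0.28  0.82 -0.13] w 38.7 g 100.5 q6 -0.09
```

Emit:
{"api": "servo_tool", "payload": {
  "targets": [
    {"hand":1,"x":0,"y":0,"z":0,"roll":0.005},
    {"hand":1,"x":0,"y":0,"z":0,"roll":0.01},
    {"hand":1,"x":0,"y":0,"z":0,"roll":0.01}
  ]
}}

```text
time: 72.35
tool_pos: [0.5336, 0.0913, 0.09]
tcp_rot: [2.007, 2.414, 0.0]
wrist_force: [-5.3, -1.2, 7.1]
width: 0.452
grip_force: 100.6
```

```bash
python3 -c "
from h import *
st()"
```

```text
t 72.35 p [0.5336 0.0913 0.09  ] yaw 100.5 F [-5.3 -1.2  7.1] T [-0.19  0.86  0.9 ] w 38.4 g 100.6 q6 -0.06
```

Torque +0.9 N·m: now really at the stop, held without slipping. Release here and re-measure.

Emit:
{"api": "servo_tool", "payload": {
  "targets": [
    {"hand":-0.3,"x":0,"y":0,"z":0,"roll":0},
    {"hand":-0.3,"x":0,"y":0,"z":0,"roll":0},
    {"hand":-0.3,"x":0,"y":0,"z":0,"roll":0},
    {"hand":-0.3,"x":0,"y":0,"z":-0.06,"roll":0},
    {"hand":-0.3,"x":0,"y":0,"z":-0.12,"roll":0},
    {"hand":-0.3,"x":0,"y":0,"z":-0.178,"roll":-0.02},
    {"hand":-0.3,"x":0,"y":0,"z":-0.178,"roll":-0.05},
    {"hand":-0.3,"x":0,"y":0,"z":-0.178,"roll":-0.05},
    {"hand":-0.3,"x":0,"y":0,"z":-0.178,"roll":-0.05}
  ]
}}

```text
time: 73.1
tool_pos: [0.5333, 0.0915, 0.177]
tcp_rot: [1.819, 2.561, 0.001]
wrist_force: [-0.9, -0.3, -0.8]
width: 0.654
grip_force: 0.0
```

```bash
python3 - <<'E'
from m import *
st(); v=grab("wrist","w49.png"); mark(v)
E
```

```text
t 73.1 p [0.5333 0.0915 0.177 ] yaw 109.2 F [-0.9 -0.3 -0.8] T [ 0.04  0.03 -0.01] w 55.6 g 0.0 q6 -0.21
  n 119 c [0.5311 0.0971] dir deg 103.6 len [5.2 1. ]
  n 150 c [0.5354 0.0797] dir deg 18.1 len [9.4 1.6]
```

The mark moved from 110.8° to 103.6°, so the keeper is fully closed. The arm touches nothing; handing in.

```bash
python3 -c "
from workcell import ticket
print(ticket.finish_job())"
```

```text
the job is handed in; nothing more can be done
None
```

The job is handed in at about 73 s: all four tubes are fully home in rack holes 0–3 and the keeper is closed to its stop. The yellow tube slipped back into its well once on the way out and was regripped, and the jar and pot were not touched, though I checked them only by a rough top-view comparison.

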